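Pack the glass baubles with the scoop

ROBOT

A 6-joint arm with a two-finger parallel gripper is mounted at the origin on the work surface. World frame = base frame: x ahead of the robot, y to its left, z up, the work surface at z = 0. Lengths are in mm, angles in rad, forces in N, time in s.
With the tool pointing down it reaches from about 350 to 875 mm from the base axis. Payload 4.2 kg.
Tool frame: the origin (TCP) lies where the fingers leave the gripper's body, on its centre line; the fingertips stand 73 mm ahead of it and the grasp point (between the pads) lies 54 mm ahead of it; z points along the fingers, y is the direction in which the jaws open and shut (so a half turn about z gives the same grasp; the last joint's range is limited). The gripper opens to 85 mm and grips with 20 to 120 N. Pads are 22 mm wide; open, the fingers measure 114 mm over their backs; the gripper's body (76 mm by 85 mm) begins 54 mm behind the grasp point. The pads swing forward as they close: fully open they stand 13 mm farther back than shut.
Start: joints at [1.444, 0.385, 0.008, 0, -1.194, -0.259], TCP at [235.155, 579.053, 303.912] pointing down, gripper open.
Joint ranges: [-3.14, 3.14], [-1.21, 2.06], [-1.07, 1.41], [-3.16, 2.05], [-2.99, -0.16], [-3.1, 3.1]. Speed limits (rad/s): [2.79, 2.79, 3.14, 3.14, 3.14, 3.14].

INTERFACE

Orientations are given as a unit quaternion [x, y, z, w].
In Python, from bench import arm gives the robot as it stands.
- The arm moves only by the tool apply_moves, never from a script. Its argument "increments" is a list that holds one entry, the list of rows, each a list of 7 numbers: the shift along the tool's x, y, z scaled (see below), then the turn, a rotation vector about the tool's x, y, z scaled (see below), then the gripper's target within -1 to 1 (fully open at 1, half-way at 0, shut at -1). A call has 1 to 10 rows; each row is the pose to reach, as a shift and turn from the pose commanded when the call began, along the tool's axes at that moment; what a row does not reach only later rows make up. The controller multiplies each number of a shift by 100 mm and each number of a turn by 0.5 rad. A row lasts 1/10 s, in which the tool goes at most 50 mm and 8.59 degrees, less where a joint would pass 70% of its speed; a pose out of reach is approached as far as the arm can. A call with a number of a shift or a turn outside -1 to 1 is refused whole. A call with a gripper value outside its range is refused whole. The fingers move at their own pace and stop on an object; the grip force is fixed at half the most. Time passes only in rows, so rows that repeat a pose let the fingers close. It gives the time, the measured TCP pose, the force and the opening at its end, in the units of the state.
- arm.read_state(): the state, without advancing time (a new reading comes with each control period).
- arm.get_image(name): name is "side" or "top" or "wrist"; returns a dict with "img" (400x640x3 uint8, red, green, blue), "fx", "fy", "cx", "cy" (pixels), "pose" (4x4, takes a point from camera to world coordinates). Camera axes: x right, y up, looking along -z (the intrinsics and any distortion apply to the point x, -y, -z); pixel columns grow to the right and rows downward; lengths in mm; the calibration is good to about 2 mm. A picture is of the moment at which its call begins. There is no depth.
- arm.job_done(): hands the job in, once; it reports no verdict.
Trained networks look in a picture, given as the dict that the camera call returned (one of the last four; its "shot" number tells which), for a name from the list of things; names that differ only in an ending like _2 or _b are one class to them, and where a whole thing is asked for, a point or a joint stands for the part that bears it (a point fixed in the world has none). Each returns a list of dicts, best first, with "conf" (0 to 1); they miss things now and then, are a little off and sometimes report something else, mostly with a low value. They report only what shows in the picture. A call takes as long as a camera call. They do not tell look-alikes from the thing itself.
- arm.outline_of(label, picture): "pixels" (400x640 bool, what is visible of it) and "box" ([centre column, centre row, width, height] in pixels, round what is visible of it).
- arm.mark_of(label, picture): "at" ([column, row] in pixels: a listed point, or the origin of a listed thing).
The state is a dict: "clock": time; "joints": joint angles; "joint_vel": joint speeds; "joint_efforts": joint torques, N m; "position": TCP position; "ee_rot": TCP orientation; "contact_force": force on the tool from outside, world axes, zero at the start; "wrist_torque": the same for the moment, N m; "gripper_width": finger opening in mm.
Only numpy, scipy, OpenCV 4.12 (cv2) and the standard library are available. Lean on these libraries where they do the work, as an engineer would, in place of code of your own. Each camera call takes 0.05 s, during which the arm holds its last target.

TASK

Pack all the loose glass baubles from the propped-up white tote into the cardboard box: take them up with the aluminium scoop against the corner of the tote, a load at a time, and tip them gently into the box, never touching the thin glass with the gripper's fingers or pressing it hard. When the tote is empty, put the scoop back upright on its cork mat and shut the lid of the box fully; leave the mug, bowl and jar alone.

Things in the scene. Friction and masses are not known exactly. Their poses are not given: they have to be found in the camera images.
- tote: open white plastic tote (fixed), 310 mm long (x, away from the robot) by 230 mm (y), walls 85 mm above the inner floor, 5 mm thick. Propped on blocks: its floor slopes 0.12 rad down towards its far (+x) wall and 0.06 rad down towards its left (+y) wall, so balls gather in the far-left corner. Origin on the table below its centre; this frame is level (z up)
- tote_corner (a point): low far-left corner inside the tote, where inner floor, far wall and left wall meet. Axes follow the sloping floor: x along the left wall, out through the far wall; y out through the left wall; z normal to the floor. The tote's inside is x -300 to 0, y -220 to 0, z 0 to 85 mm here
- box: open cardboard keepsake box (fixed), 210 mm (its x) by 220 mm (its y), 80 mm high, walls and floor 5 mm thick, felt on the floor; origin under its centre, z up, x pointing away from the robot. Its lid is hinged along the top of its far (+x) wall
- lid (a joint): hinge of the box's lid, rad: 0 is shut flat on the box, 1.57 upright, at most 1.9; it starts standing open and stays where it is left (a stiff hinge, about 0.2 N m). Lid 210 mm by 220 mm, 6 mm thick
- lid_handle (a point): top of the wooden knob on the lid's outer face, 35 mm from the face, in the middle of its width and 30 mm from the lid's free edge
- scoop_grip (a point): centre of the grip of the aluminium scoop (loose, 0.2 kg). Axes: x to the scoop's open front lip, y to its left, z up. The grip is a wooden bar 110 mm long (x), 22 mm wide (y), 36 mm high, over the pan on a post at the back, to be taken from above. This point is 117 mm above the flat underside and 75 mm behind the lip; clear height between pan floor and bar 97 mm
- scoop: the scoop; origin at the centre of its underside, axes as for its grip (lip at x = +65 mm, back at -75 mm). Pan 130 mm long, 137 mm wide outside, 132 mm inside, floor 2 mm thick, back wall 45 mm high, side walls 40 mm high at the back, 18 mm in front, ending 13 mm short of the lip. Holds two baubles side by side, four at most
- mat_center (a point): centre of the top face of the cork mat on which the scoop starts (fixed), 190 mm (x) by 150 mm (y), 4 mm thick
- mug: white mug, bystander, 80 mm wide, 90 mm high, origin under its centre
- bowl: blue bowl, bystander, 120 mm wide, 50 mm high, origin under its centre
- jar: amber glass jar, bystander, 70 mm wide, 100 mm high, origin under its centre
- bauble1_center (a point): centre of a thin-walled glass bauble, a ball 60 mm in diameter, about 45 g, that rolls freely; its axes turn as it rolls. Four or five are there, lying at the far wall; absent ones read None. It breaks at 25 N
- bauble2_center (a point): centre of a thin-walled glass bauble, a ball 60 mm in diameter, about 45 g, that rolls freely; its axes turn as it rolls. Four or five are there, lying at the far wall; absent ones read None. It breaks at 25 N
- bauble3_center (a point): centre of a thin-walled glass bauble, a ball 60 mm in diameter, about 45 g, that rolls freely; its axes turn as it rolls. Four or five are there, lying at the far wall; absent ones read None. It breaks at 25 N
- bauble4_center (a point): centre of a thin-walled glass bauble, a ball 60 mm in diameter, about 45 g, that rolls freely; its axes turn as it rolls. Four or five are there, lying at the far wall; absent ones read None. It breaks at 25 N
- bauble5_center (a point): centre of a thin-walled glass bauble, a ball 60 mm in diameter, about 45 g, that rolls freely; its axes turn as it rolls. Four or five are there, lying at the far wall; absent ones read None. It breaks at 25 N
Mind the look-alikes: they are no part of the job. Leave any blue or red look-alike of the part that bears bauble3_center alone. Of the things shaped like the part that bears mat_center, the cork one is meant.

How it is judged:
By the outcome, as a careful person would: the job done as asked, in the order asked, and still so for the second after the job is handed in, with the robot touching nothing.
Of bauble4, bauble5 only 1 to 2 are there at a start; the rules pass over those that are not, and their reading is None.
At some moment in a run one of bauble1, bauble2, bauble3, bauble4, bauble5, scoop may be knocked a few centimetres aside while the robot is not near it.
It also fails if it takes over 210 s, if anything falls off the work surface, if the arm or the gripper's body presses on something with over 40 N, if the wrist force passes 120 N, or if a joint passes its speed limit or range.

## Working session

There is one attempt and no reset: what is moved stays moved. The work goes in short steps, Python scripts to look and compute and a tool call to move; the robot and the scene stay as the last step left them, time stands still between calls to the robot, and variables do not carry over. Pictures are saved under pics/ and viewed, and the job is handed in when it is done.

Besides the shell and the picture viewer there is one more tool, called after ">>>" as name([rows], argument=value, ...), one row to a line, values as JSON. apply_moves: Moves the arm, as the interface text tells. Shifts and turns lie within -1 to 1; 1 stands for 100 mm of shift or 0.5 rad of turn. Its arguments: {"type":"object","properties":{"increments":{"type":"array"}},"required":["increments"]}

```bash
mkdir -p pics; ls; cat > h.py <<'E'
import numpy as np, cv2
from bench import arm
def shot(n,tag):
    p=arm.get_image(n); cv2.imwrite(f'pics/{tag}.png',p['img'][:,:,::-1]); return p
def ray(p,uv):
    d=np.array([(uv[0]-p['cx'])/p['fx'],-(uv[1]-p['cy'])/p['fy'],-1.])
    T=np.array(p['pose']); return T[:3,3],T[:3,:3]@d
def atz(p,uv,z):
    o,d=ray(p,uv); return o+d*(z-o[2])/d[2]
def tri(p,uv,q,uw):
    o1,d1=ray(p,uv);o2,d2=ray(q,uw)
    A=np.stack([d1,-d2],1);s=np.linalg.lstsq(A,o2-o1,rcond=None)[0]
    a=o1+d1*s[0];b=o2+d2*s[1]; return (a+b)/2,np.linalg.norm(a-b)
def proj(p,X):
    T=np.array(p['pose']);c=T[:3,:3].T@(np.asarray(X,float)-T[:3,3])
    return np.array([p['cx']+p['fx']*c[0]/-c[2],p['cy']+p['fy']*-c[1]/-c[2]])
E
python3 - <<'E'
from h import *
s=arm.read_state()
for k,v in s.items(): print(k,np.round(v,3))
P={}
for n in ['side','top','wrist']:
    p=shot(n,n+'0');P[n]=p
    print(n,{k:(np.round(v,3).tolist() if not isinstance(v,dict) else v) for k,v in p.items() if k!='img'})
    for l in ['tote','tote_corner','box','lid','lid_handle','scoop_grip','scoop','mat_center','mug','bowl','jar','bauble1_center']:
        r=arm.mark_of(l,p); print(l,[(np.round(x['at'],1).tolist(),round(x['conf'],2)) for x in r][:8])
E
```

```text
pics
clock 0.0
joints [ 1.444e+00  3.860e-01  7.000e-03 -1.000e-03 -1.194e+00 -2.590e-01]
joint_vel [ 0.001 -0.     0.     0.     0.     0.   ]
joint_efforts [-0.0000e+00 -3.9229e+01  1.8840e+01  4.1860e+00 -5.0000e-03  0.0000e+00]
position [234.989 578.664 302.807]
ee_rot [ 0.981 -0.192 -0.     0.001]
contact_force [ 0.165 -0.725  0.402]
wrist_torque [-0.029  0.002 -0.039]
gripper_width 85.264
side {'fx': 474.948, 'fy': 474.948, 'cx': 326.879, 'cy': 201.144, 'pose': [[0.914, 0.276, -0.297, 132.373], [-0.405, 0.613, -0.678, -1066.582], [-0.005, 0.74, 0.672, 1174.732], [0.0, 0.0, 0.0, 1.0]], 'shot': 1}
tote [([266.5, 191.9], 0.9), ([276.8, 166.1], 0.57), ([299.2, 177.5], 0.22)]
tote_corner [([290.8, 165.4], 0.55), ([324.9, 297.9], 0.27)]
box [([322.8, 295.9], 0.87)]Traceback (most recent call last):
  File "<stdin>", line 9, in <module>
ValueError: it knows: bauble1_center, bauble2_center, bauble3_center, bauble4_center, bauble5_center, bowl, box, jar, lid_handle, mat_center, mug, scoop, scoop_grip, tote, tote_corner
```

```bash

python3 - <<'E'
from h import *
P={}
for n in ['side','top','wrist']:
    p=shot(n,n+'1');P[n]=p
    print(n,{k:(np.round(v,3).tolist() if not isinstance(v,dict) else v) for k,v in p.items() if k!='img'})
    for l in ['tote','tote_corner','box','lid_handle','scoop_grip','scoop','mat_center','mug','bowl','jar','bauble1_center','bauble5_center']:
        r=arm.mark_of(l,p); print(l,[(np.round(x['at'],1).tolist(),round(x['conf'],2)) for x in r][:8])
E
```

```text
side {'fx': 474.948, 'fy': 474.948, 'cx': 326.879, 'cy': 201.144, 'pose': [[0.914, 0.276, -0.297, 132.373], [-0.405, 0.613, -0.678, -1066.582], [-0.005, 0.74, 0.672, 1174.732], [0.0, 0.0, 0.0, 1.0]], 'shot': 2}
tote [([265.2, 191.9], 0.93)]
tote_corner [([290.4, 164.5], 0.65)]
box [([302.1, 210.2], 0.45)]
lid_handle [([368.2, 222.4], 0.92)]
scoop_grip [([303.4, 205.6], 0.76), ([246.7, 158.7], 0.38)]
scoop [([302.8, 232.1], 0.67), ([343.2, 374.2], 0.58)]
mat_center [([404.4, 250.5], 0.76)]
mug [([355.2, 211.5], 0.71)]
bowl [([248.8, 155.9], 0.59)]
jar [([340.9, 377.5], 0.75), ([245.5, 158.6], 0.73)]
bauble1_center [([286.8, 158.2], 0.49)]
bauble5_center [([282.6, 176.7], 0.64), ([368.3, 224.3], 0.31)]
top {'fx': 492.502, 'fy': 492.502, 'cx': 321.751, 'cy': 201.466, 'pose': [[0.017, 0.983, -0.184, 324.097], [-1.0, 0.016, -0.007, -23.21], [-0.004, 0.184, 0.983, 1513.291], [0.0, 0.0, 0.0, 1.0]], 'shot': 3}
tote [([230.8, 247.9], 0.91), ([229.0, 220.6], 0.67), ([318.2, 232.8], 0.25)]
tote_corner [([193.1, 201.9], 0.84)]
box [([405.7, 245.7], 0.56)]
lid_handle [([423.8, 188.1], 0.8), ([203.8, 203.6], 0.59)]
scoop_grip [([316.5, 230.5], 0.79)]
scoop [([319.4, 232.2], 0.76)]
mat_center [([385.2, 148.5], 0.64)]
mug [([309.7, 165.6], 0.74), ([422.5, 188.1], 0.61)]
bowl [([156.4, 245.2], 0.67)]
jar [([488.4, 268.1], 0.67)]
bauble1_center [([202.7, 204.3], 0.78)]
bauble5_center [([228.4, 219.0], 0.68), ([318.8, 229.4], 0.37)]
wrist {'fx': 314.175, 'fy': 314.175, 'cx': 317.549, 'cy': 201.684, 'pose': [[-0.376, 0.879, 0.294, 310.62], [-0.927, -0.356, -0.119, 548.528], [-0.0, -0.317, 0.948, 375.762], [0.0, 0.0, 0.0, 1.0]], 'shot': 4}
tote []
tote_corner []
box []
lid_handle []
scoop_grip []
scoop []
mat_center []
mug []
bowl []
jar []
bauble1_center []
bauble5_center []
```

Five white baubles lie in the tote's far-left corner at top (202,205), (222,204), (241,204), (211,222), (231,222). The blue and red balls are at (225,161) and (255,166). The cork mat with the scoop is at (319,230); the black look-alike mat is at (386,150). Next, an enlarged crop.

```bash
python3 - <<'E'
import cv2
i=cv2.imread('pics/top1.png')
cv2.imwrite('pics/topA.png',cv2.resize(i[175:310,170:290],None,fx=5,fy=5,interpolation=cv2.INTER_CUBIC)[:600])
c=cv2.resize(i[180:300,285:475],None,fx=4.2,fy=4.2,interpolation=cv2.INTER_CUBIC);cv2.imwrite('pics/topB.png',c)
i=cv2.imread('pics/side0.png')
cv2.imwrite('pics/sideA.png',cv2.resize(i[140:340,200:400],None,fx=3,fy=3,interpolation=cv2.INTER_CUBIC))
E
cat > fit0.py <<'E'
from h import *
from scipy.optimize import least_squares
from scipy.spatial.transform import Rotation as R
import pickle
T=arm.get_image('top');S=arm.get_image('side')
pickle.dump((T,S),open('cams.pkl','wb'))
cr=lambda l,s,o:[(np.array(a)/s+o) if a is not None else None for a in l]
# tote
mod=np.array([[5,5,85],[5,-225,85],[-305,5,85],[-305,-225,85]])
mod=np.vstack([mod,[[0,0,85],[0,-220,85]]])
topuv=cr([(75,68),(468,55),(42,597),None,(90,85),(455,72)],5,np.array([170,175]))
sideuv=cr([(278,12),(350,100),(42,53),(98,152),None,None],3,np.array([200,140]))
tilt=R.from_euler('YX',[0.12,-0.06])
def f(q,full=False):
    M=(R.from_euler('z',q[3])*tilt).apply(mod)+q[:3]
    r=[]
    for m,u,v in zip(M,topuv,sideuv):
        if u is not None:r.append(proj(T,m)-u)
        if v is not None:r.append(proj(S,m)-v)
    return np.ravel(r)
s=least_squares(f,[650,300,20,0],loss='soft_l1');print('tote corner',s.x,np.round(f(s.x),1))
# box
mb=np.array([[-105,110,80],[-105,-110,80],[105,110,80],[105,-110,80]])
tb=cr([(357,412),(677,432),(372,112),(683,133)],4.2,np.array([285,180]))
sb=cr([(242,370),(315,540),None,(518,478)],3,np.array([200,140]))
def g(q):
    M=R.from_euler('z',q[2]).apply(mb)+[q[0],q[1],0];r=[]
    for m,u,v in zip(M,tb,sb):
        if u is not None:r.append(proj(T,m)-u)
        if v is not None:r.append(proj(S,m)-v)
    return np.ravel(r)
s=least_squares(g,[480,-250,0],loss='soft_l1');print('box',s.x,np.round(g(s.x),1))
# scoop  (origin frame): lip corners approx z=2, bar top ends, back top corners z 45
ms=np.array([[-65+0,0,135],[45,0,135],[65,66,2],[65,-66,2]],float)
ts=cr([(130,303),(149,141),(62,118),(248,138)],4.2,np.array([285,180]))
def k(q):
    M=R.from_euler('z',q[2]).apply(ms)+[q[0],q[1],4]
    return np.ravel([proj(T,m)-u for m,u in zip(M,ts)])
s=least_squares(k,[500,0,0],loss='soft_l1');print('scoop',s.x,np.round(k(s.x),1))
# mat
mm=np.array([[-95,75,4],[-95,-75,4],[95,75,4],[95,-75,4]])
tm=cr([(47,341),(252,331),(38,84),(241,76)],4.2,np.array([285,180]))
def k(q):
    M=R.from_euler('z',q[2]).apply(mm)+[q[0],q[1],0]
    return np.ravel([proj(T,m)-u for m,u in zip(M,tm)])
s=least_squares(k,[500,0,0],loss='soft_l1');print('mat',s.x,np.round(k(s.x),1))
for u in [(423,188)]: print('knob',tri(T,u,S,(369,222)))
E
python3 fit0.py
```

```text
tote corner [6.07161348e+02 3.79283120e+02 5.89483701e+00 3.17228372e-02] [ 1.   0.2 -0.9 -0.1 -0.6  0.1  0.   0.9 -0.1  0.3 -0.4 -0.5 -0.3  0.5
 -0.4 -1.6  0.3 -1.6]
box [ 4.70643825e+02 -2.69927071e+02 -5.04727072e-02] [-0.1 -0.4 -2.4 -0.4  0.4  0.1 -3.1  1.7 -0.1 -0.7  0.5 -0.8  0.4 -1. ]
scoop [ 5.05700495e+02 -5.66137005e+00 -9.46983197e-02] [ 0.2 -1.3  0.1 -1.5  0.7  2.3 -1.3  2.2]
mat [ 5.19252189e+02 -6.01807182e+00  5.84590742e-02] [-0.1 -0.1  0.2  0.2  0.1 -0.  -0.2 -0.1]
knob (array([ 599.63525536, -275.65735459,  268.0300111 ]), np.float64(6.132577147735377))
```

```bash
cat > ov.py <<'E'
from h import *
from scipy.spatial.transform import Rotation as R
import pickle
T,S=pickle.load(open('cams.pkl','rb'))
def box(M,lo,hi,dz=0):
    c=np.array([[x,y,z] for x in (lo[0],hi[0]) for y in (lo[1],hi[1]) for z in (lo[2],hi[2])],float)
    return [(M(c[i]),M(c[j])) for i in range(8) for j in range(i+1,8) if np.sum(c[i]!=c[j])==1]
tilt=R.from_euler('YX',[0.12,-0.06])
L=[]
L+=[(e,(0,255,0)) for e in box(lambda c:(R.from_euler('z',.0317)*tilt).apply(c)+[607.2,379.3,5.9],(-300,-220,0),(0,0,85))]
L+=[(e,(0,0,255)) for e in box(lambda c:R.from_euler('z',-.0505).apply(c)+[470.6,-269.9,0],(-105,-110,0),(105,110,80))]
Ms=lambda c:R.from_euler('z',-.095).apply(c)+[505.7,-5.7,4]
L+=[(e,(255,0,0)) for e in box(Ms,(-65,-11,99),(45,11,135))+box(Ms,(-75,-68.5,0),(65,68.5,2))]
for n,p,(r,c),k in (('top',T,(170,170),2.6),('side',S,(130,180),2.6)):
    im=cv2.resize(p['img'][r:r+225,c:c+300,::-1],None,fx=k,fy=k,interpolation=cv2.INTER_CUBIC)
    for (a,b),col in L:
        f=lambda X:tuple(int(v) for v in ((proj(p,X)-[c,r])+.5)*k)
        cv2.line(im,f(a),f(b),col,1)
    cv2.imwrite(f'pics/ov_{n}.png',im)
E
python3 ov.py
cat > plan.py <<'E'
import numpy as np, json, os, sys
from scipy.spatial.transform import Rotation as R
F='cmd.json'
def cur():
    if os.path.exists(F):
        d=json.load(open(F)); return np.array(d['p']),R.from_quat(d['q'])
    q=np.array([0.981,-0.192,0,0]);return np.array([235.155,579.053,303.912]),R.from_euler('z',-0.3859)*R.from_euler('x',np.pi)
def down(yaw,pitch=0,roll=0):
    # body frame x fwd,y left,z up ->tool: x=x,y=-y,z=-z ; pitch>0 = lip down
    return R.from_euler('ZYX',[yaw,pitch,roll])*R.from_euler('x',np.pi)
def plan(p,Rt,n,g,ncall=None,settle=0):
    """straight line, split in calls; prints rows; stores final"""
    p=np.asarray(p,float);p0,R0=cur()
    d=R0.inv().apply(p-p0)/100; w=(R0.inv()*Rt).as_rotvec()/.5
    k=ncall or max(1,int(np.ceil(max(np.abs(d).max(),np.abs(w).max())-1e-6)))
    if k>1:
        # intermediate
        for i in range(1,k+1):
            pi=p0+(p-p0)*i/k; Ri=R0*R.from_rotvec((R0.inv()*Rt).as_rotvec()*i/k)
            plan(pi,Ri,n,g,1,settle if i==k else 0)
        return
    d=np.round(d,3);w=np.round(w,3)
    rows=[[round(float(x),3) for x in np.r_[d*i/n,w*i/n]]+[g] for i in range(1,n+1)]
    rows+= [rows[-1]]*settle
    print('CALL',json.dumps([rows]).replace(' ',''))
    pe=p0+R0.apply(np.array(rows[-1][:3])*100);Re=R0*R.from_rotvec(np.array(rows[-1][3:6])*.5)
    json.dump(dict(p=pe.tolist(),q=Re.as_quat().tolist()),open(F,'w'))
E
python3 - <<'E'
from plan import *
plan([520,300,340],down(0.03),4,1)
E
```

```text
CALL [[[0.231,0.095,-0.022,0.0,0.0,-0.052,1],[0.461,0.189,-0.045,0.0,0.0,-0.104,1],[0.692,0.283,-0.068,0.0,0.0,-0.156,1],[0.922,0.378,-0.09,0.0,0.0,-0.208,1]]]
CALL [[[0.22,0.118,-0.022,-0.0,0.0,-0.052,1],[0.439,0.236,-0.045,-0.0,0.0,-0.104,1],[0.658,0.354,-0.068,-0.0,0.0,-0.156,1],[0.878,0.472,-0.09,-0.0,0.0,-0.208,1]]]
CALL [[[0.206,0.14,-0.023,-0.0,0.0,-0.052,1],[0.412,0.281,-0.045,-0.0,0.0,-0.104,1],[0.619,0.421,-0.068,-0.0,0.0,-0.156,1],[0.825,0.561,-0.091,-0.0,0.0,-0.208,1]]]
CALL [[[0.19,0.161,-0.022,-0.0,0.0,-0.052,1],[0.381,0.322,-0.045,-0.0,0.0,-0.104,1],[0.571,0.482,-0.068,-0.0,0.0,-0.156,1],[0.761,0.643,-0.09,-0.0,0.0,-0.208,1]]]
```

>>> apply_moves([
  [[0.461,0.189,-0.045,0.0,0.0,-0.104,1],[0.922,0.378,-0.09,0.0,0.0,-0.208,1],[0.922,0.378,-0.09,0.0,0.0,-0.208,1]],
])

```text
clock: 2.55
position: [309.3, 506.2, 314.1]
ee_rot: [0.99, -0.142, 0.0, -0.0]
contact_force: [-1.2, -0.2, -0.6]
gripper_width: 85.5
```

>>> apply_moves([
  [[0.439,0.236,-0.045,0,0.0,-0.104,1],[0.878,0.472,-0.09,0,0.0,-0.208,1],[0.878,0.472,-0.09,0,0.0,-0.208,1]],
])

```text
clock: 2.85
position: [380.4, 436.6, 322.9]
ee_rot: [0.996, -0.091, 0.001, -0.0]
contact_force: [-0.4, 0.1, 0.7]
gripper_width: 85.6
```

>>> apply_moves([
  [[0.412,0.281,-0.045,0,0.0,-0.104,1],[0.825,0.561,-0.091,0,0.0,-0.208,1],[0.825,0.561,-0.091,0,0.0,-0.208,1]],
])

```text
clock: 3.15
position: [451.6, 367.0, 331.7]
ee_rot: [0.999, -0.039, 0.001, -0.0]
contact_force: [-0.3, 0.3, -0.7]
gripper_width: 85.5
```

>>> apply_moves([
  [[0.381,0.322,-0.045,0,0.0,-0.104,1],[0.761,0.643,-0.09,0,0.0,-0.208,1],[0.761,0.643,-0.09,0,0.0,-0.208,1],[0.761,0.643,-0.09,0,0.0,-0.208,1]],
])

```text
clock: 3.55
position: [520.4, 299.7, 339.7]
ee_rot: [1.0, 0.014, -0.0, -0.0]
contact_force: [0.0, 0.4, -0.4]
gripper_width: 85.5
```

```bash
python3 - <<'E'
from h import *
s=arm.read_state()
for k in ['clock','position','ee_rot','contact_force']: print(k,np.round(s[k],4))
import json;print(json.load(open('cmd.json')))
p=shot('wrist','w2');print(np.round(p['pose'],3).tolist())
E
```

```text
clock 3.55
position [520.3965 299.7019 339.6711]
ee_rot [ 9.999e-01  1.390e-02 -2.000e-04 -0.000e+00]
contact_force [ 0.0129  0.4072 -0.3832]
{'p': [519.9663823307174, 300.01087730418874, 340.012], 'q': [0.9998867508876249, 0.015049431862663394, -2.3898564337675885e-17, 5.637604171323678e-17]}
[[0.028, 0.948, 0.317, 601.833], [-1.0, 0.027, 0.008, 302.06], [-0.001, -0.318, 0.948, 411.504], [0.0, 0.0, 0.0, 1.0]]
```

```bash
python3 - <<'E'
import cv2
i=cv2.imread('pics/w2.png')
k=3
a=cv2.resize(i[45:145,205:465],None,fx=k,fy=k,interpolation=cv2.INTER_CUBIC)
b=cv2.resize(i[290:390,220:480],None,fx=k,fy=k,interpolation=cv2.INTER_CUBIC)
cv2.imwrite('pics/w2c.png',cv2.vconcat([a,b]))
E
cat > fit1.py <<'E'
from h import *
from scipy.optimize import least_squares
from scipy.spatial.transform import Rotation as R
import pickle
T,S=pickle.load(open('cams.pkl','rb'))
W=arm.get_image('wrist'); pickle.dump(W,open('w.pkl','wb'))
C=[]
for m,u in [([5,5,85],(75,68)),([5,-225,85],(468,55)),([-305,5,85],(42,597)),([0,0,85],(90,85)),([0,-220,85],(455,72))]:
    C.append((T,m,np.array(u)/5+[170,175],1.))
for m,u in [([5,5,85],(278,12)),([5,-225,85],(350,100)),([-305,5,85],(42,53)),([-305,-225,85],(98,152))]:
    C.append((S,m,np.array(u)/3+[200,140],.3))
for m,u in [([0,0,85],(230,79.7)),([5,5,85],(224,74.3)),([0,0,0],(253.7,91.7)),([0,-220,0],(438.3,89)),([-300,0,0],(262.7,316.7)),([-300,0,85],(246.7,357.7)),([-300,-220,0],(411,320.7))]:
    C.append((W,m,u,1.))
tilt=R.from_euler('YX',[0.12,-0.06])
def f(q,full=False):
    return np.ravel([w*(proj(p,(R.from_euler('z',q[3])*tilt).apply(m)+q[:3])-u) for p,m,u,w in C])
s=least_squares(f,[607,379,6,0],loss='soft_l1');print(s.x);print(np.round(f(s.x).reshape(-1,2),1).tolist())
Rt=R.from_euler('z',s.x[3])*tilt
# balls: orange cap? use circle centres in the wrist
for l in ['bauble1_center','bauble2_center','bauble3_center','bauble4_center','bauble5_center']:
    r=arm.mark_of(l,W);print([(np.round(x['at'],1).tolist(),round(x['conf'],2)) for x in r])
for u in [(273,115),(326,114.5),(381,111.5),(300,161),(352,161)]:
    o,d=ray(W,u); n=Rt.apply([0,0,1]); c=s.x[:3]+n*30
    X=o+d*((c-o)@n)/(d@n); print(u,np.round(Rt.inv().apply(X-s.x[:3]),1))
E
python3 fit1.py
```

```text
[6.03961610e+02 3.81150213e+02 7.60087308e+00 3.45863087e-02]
[[0.1, 1.1], [-1.3, 0.8], [-0.7, 1.4], [-1.3, -0.7], [-0.5, -0.9], [-0.5, -0.2], [-0.3, 0.1], [-0.4, -0.2], [-0.4, 0.0], [0.0, -0.2], [0.5, -0.3], [-0.3, 0.3], [0.2, 0.5], [0.4, -0.8], [-0.7, -0.3], [11.4, 0.1]]
[([275.3, 119.3], 0.87)]
[([326.7, 112.3], 0.57), ([253.9, 91.1], 0.43)]
[([382.0, 113.2], 0.66)]
[([297.7, 160.1], 0.8)]
[([354.4, 161.5], 0.64)]
(273, 115) [-29.2 -29.2  30. ]
(326, 114.5) [-29.2 -89.3  30. ]
(381, 111.5) [ -26.5 -150.2   30. ]
(300, 161) [-81.  -59.1  30. ]
(352, 161) [ -81.  -119.2   30. ]
```

```bash
python3 - <<'E'
from plan import *
plan([490,-6,330],down(-0.09),2,1)
E
```

```text
CALL [[[-0.049,0.381,0.013,-0.0,0.0,0.03,1],[-0.098,0.762,0.025,-0.0,0.0,0.06,1]]]
CALL [[[-0.037,0.383,0.013,-0.0,0.0,0.03,1],[-0.075,0.765,0.025,-0.0,0.0,0.06,1]]]
CALL [[[-0.026,0.384,0.013,-0.0,0.0,0.03,1],[-0.052,0.767,0.025,-0.0,0.0,0.06,1]]]
CALL [[[-0.015,0.385,0.013,-0.0,0.0,0.03,1],[-0.029,0.769,0.025,-0.0,0.0,0.06,1]]]
```

>>> apply_moves([
  [[-0.049,0.381,0.013,0,0,0.03,1],[-0.098,0.762,0.025,0,0,0.06,1]],
])

```text
clock: 4.1
position: [512.0, 224.0, 337.1]
ee_rot: [1.0, 0.001, -0.0, 0.0]
contact_force: [-0.1, -0.8, 0.8]
gripper_width: 85.5
```

>>> apply_moves([
  [[-0.037,0.383,0.013,0,0,0.03,1],[-0.075,0.765,0.025,0,0,0.06,1]],
])

```text
clock: 4.3
position: [504.4, 146.3, 335.1]
ee_rot: [1.0, -0.014, 0.0, -0.0]
contact_force: [1.4, 0.9, -0.1]
gripper_width: 85.4
```

>>> apply_moves([
  [[-0.026,0.384,0.013,0,0,0.03,1],[-0.052,0.767,0.025,0,0,0.06,1]],
])

```text
clock: 4.5
position: [496.9, 69.6, 332.7]
ee_rot: [1.0, -0.03, 0.0, -0.0]
contact_force: [0.8, 0.7, -0.4]
gripper_width: 85.4
```

>>> apply_moves([
  [[-0.015,0.385,0.013,0,0,0.03,1],[-0.029,0.769,0.025,0,0,0.06,1],[-0.029,0.769,0.025,0,0,0.06,1],[-0.029,0.769,0.025,0,0,0.06,1]],
])

```text
clock: 4.9
position: [489.9, -6.3, 330.3]
ee_rot: [0.999, -0.045, 0.0, -0.0]
contact_force: [1.0, -0.1, -0.6]
gripper_width: 85.2
```

```bash
python3 - <<'E'
from h import *
import pickle
s=arm.read_state()
for k in ['clock','position','ee_rot','contact_force']: print(k,np.round(s[k],4))
p=shot('wrist','w3');pickle.dump(p,open('w3.pkl','wb'))
for l in ['scoop_grip','scoop']:print([(np.round(x['at'],1).tolist(),round(x['conf'],2)) for x in arm.mark_of(l,p)])
i=p['img'][:,:,::-1]
cv2.imwrite('pics/w3c.png',cv2.resize(i[0:300,170:470],None,fx=2,fy=2,interpolation=cv2.INTER_CUBIC))
E
```

```text
clock 4.9
position [489.9302  -6.3235 330.2781]
ee_rot [ 9.99e-01 -4.54e-02  4.00e-04 -1.00e-04]
contact_force [ 0.9533 -0.135  -0.6045]
[([317.5, 173.4], 0.97)]
[([311.2, 146.0], 0.69)]
```

```bash
python3 - <<'E'
from h import *
from scipy.optimize import least_squares
from scipy.spatial.transform import Rotation as R
import pickle
W=pickle.load(open('w3.pkl','rb'))
ms=[[65,68.5,2],[65,-68.5,2],[45,11,135],[45,-11,135],[-65,11,135],[-65,-11,135],[52,68,18],[52,-68,18]]
u=np.array([(174,179),(408,180),(263,250),(313,250),(263,491),(313,491),(172,199),(408,199)])/2+[170,0]
def k(q): return np.ravel([proj(W,R.from_euler('z',q[2]).apply(m)+[q[0],q[1],4])-v for m,v in zip(ms,u)])
s=least_squares(k,[500,0,0],loss='soft_l1');q=s.x
print(q,np.round(k(q).reshape(-1,2),1).tolist())
def k2(q): return np.ravel([proj(W,R.from_euler('z',q[2]).apply(np.array(m)+[0 if m[2]<50 else q[3],0,0])+[q[0],q[1],4])-v for m,v in zip(ms,u)])
s=least_squares(k2,[500,0,0,0],loss='soft_l1');print('free bar x',s.x,np.round(k2(s.x).reshape(-1,2),1).tolist())
mm=[[95,75,4],[95,-75,4]]
for v in [(137,134),(394,95),(421,405)]: print('mat',np.round(atz(W,np.array(v)/2+[170,0],4),1))
print('lip z=6',atz(W,(315.5,89.7),6))
E
```

```text
[ 5.06805105e+02 -4.51351974e+00 -9.36254192e-02] [[1.0, 6.9], [-1.5, 6.8], [-1.1, -2.7], [1.0, -2.6], [0.6, -0.9], [-0.6, -0.8], [0.5, 8.7], [-0.3, 9.1]]
free bar x [ 5.15592216e+02 -5.35026791e+00 -9.33929841e-02 -1.04878347e+01] [[0.5, -0.9], [-1.0, -1.1], [-1.0, -0.6], [0.9, -0.5], [0.7, 0.7], [-0.6, 0.8], [0.1, 0.7], [0.2, 1.1]]
mat [612.3  75.7   4. ]
mat [619.4 -74.7   4. ]
mat [429.9 -85.    4. ]
lip z=6 [579.22822545 -11.61824393   6.        ]
```

```bash
python3 - <<'E'
from plan import *
plan([500.7,-4,230],down(-0.0934),2,1)
plan([500.7,-4,177],down(-0.0934),3,1,settle=2)
E
```

```text
CALL [[[0.026,-0.007,0.25,-0.0,0.0,0.002,1],[0.052,-0.015,0.5,-0.0,0.0,0.003,1]]]
CALL [[[0.026,-0.007,0.25,-0.0,0.0,0.002,1],[0.053,-0.015,0.5,-0.0,0.0,0.004,1]]]
CALL [[[-0.0,-0.0,0.177,-0.0,0.0,-0.0,1],[-0.0,-0.0,0.353,-0.0,0.0,-0.0,1],[-0.0,-0.0,0.53,-0.0,0.0,-0.0,1],[-0.0,-0.0,0.53,-0.0,0.0,-0.0,1],[-0.0,-0.0,0.53,-0.0,0.0,-0.0,1]]]
```

>>> apply_moves([
  [[0.026,-0.007,0.25,0,0,0.002,1],[0.052,-0.015,0.5,0,0,0.003,1]],
])

```text
clock: 5.25
position: [496.0, -3.6, 280.1]
ee_rot: [0.999, -0.045, 0.001, -0.001]
contact_force: [-0.1, -0.2, -0.8]
gripper_width: 85.3
```

>>> apply_moves([
  [[0.026,-0.007,0.25,0,0,0.002,1],[0.053,-0.015,0.5,0,0,0.004,1]],
])

```text
clock: 5.45
position: [501.1, -2.7, 229.2]
ee_rot: [0.999, -0.046, 0.0, -0.0]
contact_force: [-0.2, 0.3, 0.3]
gripper_width: 85.4
```

>>> apply_moves([
  [[0,0,0.177,0,0,0,1],[0,0,0.353,0,0,0,1],[0,0,0.53,0,0,0,1],[0,0,0.53,0,0,0,1],[0,0,0.53,0,0,0,1]],
])

```text
clock: 5.95
position: [501.2, -3.1, 177.2]
ee_rot: [0.999, -0.046, -0.0, 0.0]
contact_force: [-0.2, -0.7, -0.5]
gripper_width: 85.0
```

>>> apply_moves([
  [[0,0,0,0,0,0,0.3],[0,0,0,0,0,0,-0.2],[0,0,0,0,0,0,-0.4],[0,0,0,0,0,0,-0.6],[0,0,0,0,0,0,-1],[0,0,0,0,0,0,-1],[0,0,0,0,0,0,-1],[0,0,0,0,0,0,-1],[0,0,0,0,0,0,-1],[0,0,0,0,0,0,-1]],
])

```text
clock: 6.95
position: [500.9, -4.0, 177.4]
ee_rot: [0.999, -0.047, 0.0, -0.0]
contact_force: [-1.7, -0.3, 5.7]
gripper_width: 21.0
```

```bash
python3 - <<'E'
from h import *
s=arm.read_state()
for k in ['clock','position','ee_rot','contact_force','gripper_width']: print(k,np.round(s[k],4))
p=shot('wrist','w4')
E
```

```text
clock 6.95
position [500.9175  -3.987  177.4037]
ee_rot [ 9.989e-01 -4.650e-02  2.000e-04 -0.000e+00]
contact_force [-1.6598 -0.291   5.7027]
gripper_width 20.9933
```

```bash
python3 - <<'E'
from h import *
from plan import *
p=arm.get_image('wrist')
s=arm.read_state()
Rt=R.from_quat(s['ee_rot'])
for v in [(225,100.5),(411.5,100.5)]:
    X=atz(p,v,6); print(X, Rt.inv().apply(X-s['position']))
plan([500.7,-4,250],down(-0.0934),3,-1,settle=2)
E
```

```text
[585.7162654   56.83328255   6.        ] [ 78.6665464  -68.42239884 171.47309974]
[572.98894753 -80.05895536   6.        ] [ 78.71815642  69.06020641 171.47012296]
CALL [[[-0.0,-0.0,-0.243,-0.0,0.0,-0.0,-1],[-0.0,-0.0,-0.487,-0.0,0.0,-0.0,-1],[-0.0,-0.0,-0.73,-0.0,0.0,-0.0,-1],[-0.0,-0.0,-0.73,-0.0,0.0,-0.0,-1],[-0.0,-0.0,-0.73,-0.0,0.0,-0.0,-1]]]
```

>>> apply_moves([
  [[0,0,-0.243,0,0,0,-1],[0,0,-0.487,0,0,0,-1],[0,0,-0.73,0,0,0,-1],[0,0,-0.73,0,0,0,-1],[0,0,-0.73,0,0,0,-1]],
])

```text
clock: 7.55
position: [500.1, -4.0, 248.9]
ee_rot: [0.999, -0.047, -0.001, -0.0]
contact_force: [-1.0, -0.2, -2.8]
gripper_width: 20.9
```

```bash
python3 - <<'E'
from h import *
s=arm.read_state()
for k in ['clock','position','ee_rot','contact_force','gripper_width']: print(k,np.round(s[k],4))
p=shot('wrist','w5')
E
```

```text
clock 7.55
position [500.0633  -4.0072 248.9035]
ee_rot [ 9.989e-01 -4.700e-02 -8.000e-04 -3.000e-04]
contact_force [-0.9581 -0.2419 -2.802 ]
gripper_width 20.8536
```

```bash
cat > sc.py <<'E'
from plan import *
C=np.array([604.0,381.2,7.6]);YAW=.0346
RT=R.from_euler('z',YAW)*R.from_euler('YX',[0.12,-0.06])
FL=R.from_euler('x',np.pi)
LIP=np.array([78.7,0.3,173.5])   # underside lip centre in the tool frame
def tote(lip,pitch=0,yaw=0):
    Rb=RT*R.from_euler('ZY',[yaw,pitch]); Rt=Rb*FL
    return C+RT.apply(lip)-Rt.apply(LIP),Rt
def world(lip,yaw,pitch=0):
    Rt=R.from_euler('ZY',[yaw,pitch])*FL
    return np.asarray(lip,float)-Rt.apply(LIP),Rt
def lipw(s):
    Rt=R.from_quat(s['ee_rot']); return np.array(s['position'])+Rt.apply(LIP)
def lipt(s): return RT.inv().apply(lipw(s)-C)
E
python3 - <<'E'
from sc import *
p,Q=tote([-140,-90,110]);print(p)
p0,_=cur()
plan([495,15,345],down(-0.05),3,-1)
plan(p,Q,3,-1,settle=3)
E
```

```text
[424.01263076 302.38771617 320.0759204 ]
CALL [[[-0.025,-0.061,-0.317,-0.0,0.0,-0.029,-1],[-0.05,-0.123,-0.633,-0.0,0.0,-0.058,-1],[-0.075,-0.184,-0.95,-0.0,0.0,-0.087,-1]]]
CALL [[[-0.095,-0.315,0.028,-0.014,-0.026,-0.02,-1],[-0.189,-0.63,0.055,-0.029,-0.052,-0.039,-1],[-0.284,-0.945,0.083,-0.043,-0.078,-0.059,-1]]]
CALL [[[-0.084,-0.318,0.024,-0.015,-0.026,-0.019,-1],[-0.169,-0.636,0.049,-0.029,-0.053,-0.039,-1],[-0.253,-0.954,0.073,-0.044,-0.079,-0.058,-1]]]
CALL [[[-0.074,-0.321,0.021,-0.014,-0.026,-0.02,-1],[-0.148,-0.642,0.041,-0.029,-0.052,-0.039,-1],[-0.222,-0.963,0.062,-0.043,-0.078,-0.059,-1],[-0.222,-0.963,0.062,-0.043,-0.078,-0.059,-1],[-0.222,-0.963,0.062,-0.043,-0.078,-0.059,-1],[-0.222,-0.963,0.062,-0.043,-0.078,-0.059,-1]]]
```

>>> apply_moves([
  [[-0.025,-0.061,-0.317,0,0,-0.029,-1],[-0.05,-0.123,-0.633,0,0,-0.058,-1],[-0.075,-0.184,-0.95,0,0,-0.087,-1]],
])

```text
clock: 7.9
position: [494.3, 15.1, 343.6]
ee_rot: [1.0, -0.025, -0.002, 0.001]
contact_force: [0.8, -0.4, -2.4]
gripper_width: 21.5
```

>>> apply_moves([
  [[-0.095,-0.315,0.028,-0.014,-0.026,-0.02,-1],[-0.189,-0.63,0.055,-0.029,-0.052,-0.039,-1],[-0.284,-0.945,0.083,-0.043,-0.078,-0.059,-1]],
])

```text
clock: 8.2
position: [470.3, 111.6, 334.7]
ee_rot: [1.0, -0.011, -0.022, 0.011]
contact_force: [-0.2, -0.2, -2.6]
gripper_width: 21.2
```

>>> apply_moves([
  [[-0.084,-0.318,0.024,-0.015,-0.026,-0.019,-1],[-0.169,-0.636,0.049,-0.029,-0.053,-0.039,-1],[-0.253,-0.954,0.073,-0.044,-0.079,-0.058,-1]],
])

```text
clock: 8.5
position: [446.6, 207.6, 326.1]
ee_rot: [0.999, 0.004, -0.042, 0.022]
contact_force: [1.0, 0.2, -2.7]
gripper_width: 21.3
```

>>> apply_moves([
  [[-0.074,-0.321,0.021,-0.014,-0.026,-0.02,-1],[-0.148,-0.642,0.041,-0.029,-0.052,-0.039,-1],[-0.222,-0.963,0.062,-0.043,-0.078,-0.059,-1],[-0.222,-0.963,0.062,-0.043,-0.078,-0.059,-1],[-0.222,-0.963,0.062,-0.043,-0.078,-0.059,-1],[-0.222,-0.963,0.062,-0.043,-0.078,-0.059,-1]],
])

```text
clock: 9.1
position: [423.9, 301.6, 318.9]
ee_rot: [0.997, 0.019, -0.06, 0.032]
contact_force: [0.3, -0.0, -1.5]
gripper_width: 21.3
```

```bash
python3 - <<'E'
from h import *
from sc import *
s=arm.read_state()
for k in ['clock','position','ee_rot','contact_force','gripper_width']: print(k,np.round(s[k],4))
print('lip tote',lipt(s), 'cmd',cur()[0],cur()[1].as_quat())
p=shot('wrist','w6')
n=RT.apply([0,0,1])
for l in ['bauble1_center','bauble2_center','bauble3_center','bauble4_center','bauble5_center']:
    for r in arm.mark_of(l,p)[:1]:
        o,d=ray(p,r['at']);c=C+n*30;X=o+d*((c-o)@n)/(d@n);print(l,round(r['conf'],2),np.round(RT.inv().apply(X-C),1))
E
```

```text
clock 9.1
position [423.9114 301.6083 318.8771]
ee_rot [ 0.9975  0.0188 -0.0603  0.0319]
contact_force [ 0.2687 -0.0238 -1.4506]
gripper_width 21.2898
lip tote [-140.30955905  -91.06466705  108.60371843] cmd [424.0398489  302.344743   320.04869068] [ 0.99756609  0.01907169 -0.05947872  0.03099109]
bauble1_center 0.56 [-95.7 -26.2  30. ]
bauble4_center 0.65 [-98.  -29.5  30. ]
bauble5_center 0.67 [ -82.3 -121.    30. ]
```

```bash
python3 - <<'E'
from h import *
from sc import *
p=shot('top','t7')
n=RT.apply([0,0,1])
for l in ['bauble1_center','bauble2_center','bauble3_center','bauble4_center','bauble5_center']:
    for r in arm.mark_of(l,p)[:2]:
        o,d=ray(p,r['at']);c=C+n*30;X=o+d*((c-o)@n)/(d@n);print(l,np.round(r['at'],1),round(r['conf'],2),np.round(RT.inv().apply(X-C),1))
i=cv2.imread('pics/t7.png')
cv2.imwrite('pics/t7c.png',cv2.resize(i[140:310,150:350],None,fx=3.5,fy=3.5,interpolation=cv2.INTER_CUBIC))
E
```

```text
bauble1_center [200.7 204.1] 0.68 [-23.7 -26.6  30. ]
bauble2_center [221.3 202.9] 0.67 [-22.3 -90.1  30. ]
bauble3_center [242.8 202.3] 0.71 [ -22.8 -156.1   30. ]
bauble3_center [257.6 166.8] 0.69 [  90.5 -198.8   30. ]
bauble4_center [197.1 224.4] 0.63 [-87.2 -19.3  30. ]
bauble4_center [196.6 199.1] 0.29 [ -7.2 -13.   30. ]
bauble5_center [229.6 221.4] 0.66 [ -81.3 -118.    30. ]
```

```bash
python3 - <<'E'
from sc import *
off=np.array([0.3,1.0,1.2])
for z,n in ((40,3),(5,3)):
    p,Q=tote(np.array([-140,-129,z])+off); plan(p,Q,n,-1,settle=2)
E
```

```text
CALL [[[0.001,0.127,0.229,0.0,0.0,0.0,-1],[0.002,0.253,0.459,0.0,0.0,0.0,-1],[0.003,0.38,0.688,0.0,0.0,0.0,-1],[0.003,0.38,0.688,0.0,0.0,0.0,-1],[0.003,0.38,0.688,0.0,0.0,0.0,-1]]]
CALL [[[-0.0,-0.0,0.117,0.0,0.0,0.0,-1],[-0.0,-0.0,0.233,0.0,0.0,0.0,-1],[-0.0,-0.0,0.35,0.0,0.0,0.0,-1],[-0.0,-0.0,0.35,0.0,0.0,0.0,-1],[-0.0,-0.0,0.35,0.0,0.0,0.0,-1]]]
```

>>> apply_moves([
  [[0.001,0.127,0.229,0,0,0,-1],[0.002,0.253,0.459,0,0,0,-1],[0.003,0.38,0.688,0,0,0,-1],[0.003,0.38,0.688,0,0,0,-1],[0.003,0.38,0.688,0,0,0,-1]],
])

```text
clock: 10.2
position: [418.4, 260.4, 254.7]
ee_rot: [0.998, 0.019, -0.059, 0.031]
contact_force: [0.3, 0.6, -1.2]
gripper_width: 21.2
```

>>> apply_moves([
  [[0,0,0.117,0,0,0,-1],[0,0,0.233,0,0,0,-1],[0,0,0.35,0,0,0,-1],[0,0,0.35,0,0,0,-1],[0,0,0.35,0,0,0,-1]],
])

```text
clock: 10.7
position: [413.8, 257.9, 219.1]
ee_rot: [0.998, 0.019, -0.06, 0.031]
contact_force: [0.2, 0.5, -2.2]
gripper_width: 21.1
```

```bash
cat > st.py <<'E'
from h import *
from sc import *
def st():
    s=arm.read_state()
    print(round(s['clock'],2),np.round(s['position'],1),'F',np.round(s['contact_force'],1),'M',np.round(s['wrist_torque'],2),'w',round(s['gripper_width'],1),'lip tote',np.round(lipt(s),1),'lipw',np.round(lipw(s),1)); return s
def balls(p,h=30):
    n=RT.apply([0,0,1])
    for i in range(1,6):
        l=f'bauble{i}_center'
        for r in arm.mark_of(l,p)[:1]:
            o,d=ray(p,r['at']);c=C+n*h;X=o+d*((c-o)@n)/(d@n);print(l,np.round(r['at'],1),round(r['conf'],2),np.round(RT.inv().apply(X-C),1))
E
python3 - <<'E'
from st import *
st(); p=shot('wrist','w8');p=shot('top','t8');balls(p)
i=cv2.imread('pics/t8.png')
a=cv2.resize(i[170:310,170:280],None,fx=3,fy=3,interpolation=cv2.INTER_CUBIC)
b=cv2.imread('pics/w8.png')[:,160:500];b=cv2.resize(b,(int(340*420/400),420))
cv2.imwrite('pics/c8.png',cv2.hconcat([a,b]))
E
```

```text
10.7 [413.8 257.9 219.1] F [ 0.2  0.5 -2.2] M [ 0.19 -0.36  0.04] w 21.1 lip tote [-139.6 -128.     5.8] lipw [471.5 249.1  37.7]
bauble1_center [201.6 205.1] 0.54 [-27.  -29.6  30. ]
bauble2_center [219.4 205.4] 0.57 [-30.  -84.6  30. ]
bauble3_center [224.5 161.3] 0.8 [113.4 -94.1  30. ]
bauble4_center [201.7 223.8] 0.56 [-85.9 -33.3  30. ]
bauble5_center [230.2 221.2] 0.75 [ -80.8 -119.8   30. ]
```

```bash
python3 - <<'E'
from sc import *
for z in (2.4,1.2):
    p,Q=tote(np.array([-140,-129.5,z])); plan(p,Q,1,-1,settle=1)
E
```

```text
CALL [[[-0.003,0.015,0.038,0.0,0.0,0.0,-1],[-0.003,0.015,0.038,0.0,0.0,0.0,-1]]]
CALL [[[-0.0,-0.0,0.012,0.0,0.0,0.0,-1],[-0.0,-0.0,0.012,0.0,0.0,0.0,-1]]]
```

>>> apply_moves([
  [[-0.003,0.015,0.038,0,0,0,-1],[-0.003,0.015,0.038,0,0,0,-1]],
])

```text
clock: 11.25
position: [412.7, 255.6, 215.3]
ee_rot: [0.998, 0.019, -0.06, 0.031]
contact_force: [0.5, 1.0, -2.4]
gripper_width: 21.1
```

>>> apply_moves([
  [[0,0,0.012,0,0,0,-1],[0,0,0.012,0,0,0,-1],[0,0,0.012,0,0,0,-1]],
])

```text
clock: 11.55
position: [413.0, 256.0, 214.6]
ee_rot: [0.998, 0.019, -0.059, 0.031]
contact_force: [-0.3, 0.1, -2.7]
gripper_width: 21.5
```

```bash
python3 - <<'E'
from st import *
st()
for x,n in ((-96,4),(-80,4)):
    p,Q=tote(np.array([x,-129.5,1.2])); plan(p,Q,n,-1,settle=1)
E
```

```text
11.55 [413.  256.  214.6] F [-0.3  0.1 -2.7] M [ 0.27 -0.37  0.01] w 21.5 lip tote [-139.9 -129.5    1.2] lipw [470.7 247.3  33.2]
CALL [[[0.11,-0.0,-0.0,0.0,0.0,0.0,-1],[0.22,-0.0,-0.0,0.0,0.0,0.0,-1],[0.33,-0.0,-0.0,0.0,0.0,0.0,-1],[0.44,-0.0,-0.0,0.0,0.0,0.0,-1],[0.44,-0.0,-0.0,0.0,0.0,0.0,-1]]]
CALL [[[0.04,-0.0,-0.0,0.0,0.0,0.0,-1],[0.08,-0.0,-0.0,0.0,0.0,0.0,-1],[0.12,-0.0,-0.0,0.0,0.0,0.0,-1],[0.16,-0.0,-0.0,0.0,0.0,0.0,-1],[0.16,-0.0,-0.0,0.0,0.0,0.0,-1]]]
```

>>> apply_moves([
  [[0,0,0.01,0,0,0,-1],[0,0,0.01,0,0,0,-1],[0,0,0.01,0,0,0,-1]],
])

```text
clock: 11.85
position: [412.8, 255.9, 213.6]
ee_rot: [0.998, 0.019, -0.06, 0.031]
contact_force: [0.1, -0.1, -1.9]
gripper_width: 21.6
```

>>> apply_moves([
  [[0,0,0.008,0,0,0,-1],[0,0,0.008,0,0,0,-1],[0,0,0.008,0,0,0,-1]],
])

```text
clock: 12.15
position: [412.7, 255.9, 212.8]
ee_rot: [0.998, 0.019, -0.06, 0.031]
contact_force: [0.0, 1.0, -3.1]
gripper_width: 21.4
```

```bash
python3 - <<'E'
from st import *
st(); print(arm.read_state()['ee_rot'], tote([0,0,0])[1].as_quat())
E
```

```text
12.15 [412.7 255.9 212.8] F [ 0.   1.  -3.1] M [ 0.15 -0.35  0.03] w 21.4 lip tote [-140.  -129.5   -0.7] lipw [470.4 247.1  31.4]
[ 0.99756252  0.01913644 -0.05950273  0.03101998] [ 0.99757096  0.01905862 -0.05941009  0.0309739 ]
```

>>> apply_moves([
  [[0,0,0.01,0,0,0,-1],[0,0,0.01,0,0,0,-1],[0,0,0.01,0,0,0,-1]],
])

```text
clock: 12.45
position: [412.6, 255.8, 211.8]
ee_rot: [0.998, 0.019, -0.059, 0.031]
contact_force: [-0.5, 0.6, -2.1]
gripper_width: 21.4
```

>>> apply_moves([
  [[0,0,0.01,0,0,0,-1],[0,0,0.01,0,0,0,-1],[0,0,0.01,0,0,0,-1]],
])

```text
clock: 12.75
position: [412.9, 256.0, 211.7]
ee_rot: [0.998, 0.019, -0.059, 0.031]
contact_force: [0.2, -0.0, 6.6]
gripper_width: 21.7
```

```bash
cat >> plan.py <<'E'
def setcmd(p,Rt): json.dump(dict(p=list(map(float,p)),q=Rt.as_quat().tolist()),open(F,'w'))
E
python3 - <<'E'
from sc import *
p,Q=tote(np.array([-140,-129.5,1.2-3.8])); setcmd(p,Q)
E
sed -i 's/381.2,7.6/381.2,5.8/' sc.py
python3 - <<'E'
from st import *
st()
for x,n in ((-140,1),(-96,4)):
    p,Q=tote(np.array([x,-129.5,0.3])); plan(p,Q,n,-1,settle=1)
for x,n in ((-78,5),):
    p,Q=tote(np.array([x,-129.5,0.3])); plan(p,Q,n,-1,settle=2)
E
```

```text
12.75 [412.9 256.  211.7] F [ 0.2 -0.   6.6] M [-0.24 -0.01  0.06] w 21.7 lip tote [-139.6 -129.4    0.2] lipw [470.9 247.4  30.4]
CALL [[[0.002,-0.001,-0.011,0.0,0.0,0.0,-1],[0.002,-0.001,-0.011,0.0,0.0,0.0,-1]]]
CALL [[[0.11,-0.0,-0.0,0.0,0.0,0.0,-1],[0.22,-0.0,-0.0,0.0,0.0,0.0,-1],[0.33,-0.0,-0.0,0.0,0.0,0.0,-1],[0.44,-0.0,-0.0,0.0,0.0,0.0,-1],[0.44,-0.0,-0.0,0.0,0.0,0.0,-1]]]
CALL [[[0.036,-0.0,-0.0,0.0,0.0,0.0,-1],[0.072,-0.0,-0.0,0.0,0.0,0.0,-1],[0.108,-0.0,-0.0,0.0,0.0,0.0,-1],[0.144,-0.0,-0.0,0.0,0.0,0.0,-1],[0.18,-0.0,-0.0,0.0,0.0,0.0,-1],[0.18,-0.0,-0.0,0.0,0.0,0.0,-1],[0.18,-0.0,-0.0,0.0,0.0,0.0,-1]]]
```

>>> apply_moves([
  [[0.002,-0.001,-0.011,0,0,0,-1],[0.002,-0.001,-0.011,0,0,0,-1]],
])

```text
clock: 12.95
position: [412.8, 256.0, 211.7]
ee_rot: [0.998, 0.019, -0.059, 0.031]
contact_force: [-0.3, 0.3, 2.2]
gripper_width: 21.3
```

>>> apply_moves([
  [[0.11,0,0,0,0,0,-1],[0.22,0,0,0,0,0,-1],[0.33,0,0,0,0,0,-1],[0.44,0,0,0,0,0,-1],[0.44,0,0,0,0,0,-1]],
])

```text
clock: 13.45
position: [458.4, 257.6, 206.3]
ee_rot: [0.998, 0.019, -0.059, 0.031]
contact_force: [1.7, -0.1, 2.1]
gripper_width: 21.5
```

>>> apply_moves([
  [[0.036,0,0,0,0,0,-1],[0.072,0,0,0,0,0,-1],[0.108,0,0,0,0,0,-1],[0.144,0,0,0,0,0,-1],[0.18,0,0,0,0,0,-1],[0.18,0,0,0,0,0,-1],[0.18,0,0,0,0,0,-1]],
])

```text
clock: 14.15
position: [474.5, 258.1, 204.4]
ee_rot: [0.998, 0.019, -0.059, 0.031]
contact_force: [0.5, -0.2, -0.3]
gripper_width: 21.0
```

```bash
cat > look.py <<'E'
from st import *
import sys
t=sys.argv[1]
st(); shot('wrist','w'+t);p=shot('top','t'+t)
if len(sys.argv)>2: balls(p)
i=cv2.imread(f'pics/t{t}.png')
a=cv2.resize(i[170:310,170:280],None,fx=3,fy=3,interpolation=cv2.INTER_CUBIC)
b=cv2.imread(f'pics/w{t}.png')[:,160:500];b=cv2.resize(b,(int(340*420/400),420))
cv2.imwrite(f'pics/c{t}.png',cv2.hconcat([a,b]))
E
python3 look.py 9
```

```text
14.15 [474.5 258.1 204.4] F [ 0.5 -0.2 -0.3] M [ 0.11 -0.53  0.03] w 21.0 lip tote [ -77.7 -129.5    0.2] lipw [532.3 249.4  23. ]
```

```bash
python3 - <<'E'
from sc import *
for x,n in ((-46,8),(-30,8)):
    p,Q=tote(np.array([x,-129.5,0.4])); plan(p,Q,n,-1,settle=1)
E
```

```text
CALL [[[0.04,-0.0,-0.0,0.0,0.0,0.0,-1],[0.08,-0.0,-0.0,0.0,0.0,0.0,-1],[0.12,-0.0,-0.0,0.0,0.0,0.0,-1],[0.16,-0.0,-0.001,0.0,0.0,0.0,-1],[0.2,-0.0,-0.001,0.0,0.0,0.0,-1],[0.24,-0.0,-0.001,0.0,0.0,0.0,-1],[0.28,-0.0,-0.001,0.0,0.0,0.0,-1],[0.32,-0.0,-0.001,0.0,0.0,0.0,-1],[0.32,-0.0,-0.001,0.0,0.0,0.0,-1]]]
CALL [[[0.02,-0.0,-0.0,0.0,0.0,0.0,-1],[0.04,-0.0,-0.0,0.0,0.0,0.0,-1],[0.06,-0.0,-0.0,0.0,0.0,0.0,-1],[0.08,-0.0,-0.0,0.0,0.0,0.0,-1],[0.1,-0.0,-0.0,0.0,0.0,0.0,-1],[0.12,-0.0,-0.0,0.0,0.0,0.0,-1],[0.14,-0.0,-0.0,0.0,0.0,0.0,-1],[0.16,-0.0,-0.0,0.0,0.0,0.0,-1],[0.16,-0.0,-0.0,0.0,0.0,0.0,-1]]]
```

>>> apply_moves([
  [[0.04,0,0,0,0,0,-1],[0.08,0,0,0,0,0,-1],[0.12,0,0,0,0,0,-1],[0.16,0,-0.001,0,0,0,-1],[0.2,0,-0.001,0,0,0,-1],[0.24,0,-0.001,0,0,0,-1],[0.28,0,-0.001,0,0,0,-1],[0.32,0,-0.001,0,0,0,-1],[0.32,0,-0.001,0,0,0,-1]],
])

```text
clock: 15.15
position: [506.7, 259.2, 200.5]
ee_rot: [0.998, 0.019, -0.059, 0.031]
contact_force: [0.9, 0.7, -1.4]
gripper_width: 21.1
```

```bash
python3 look.py 10
```

```text
15.15 [506.7 259.2 200.5] F [ 0.9  0.7 -1.4] M [ 0.07 -0.46  0.02] w 21.1 lip tote [ -45.4 -129.6    0.2] lipw [564.4 250.4  19.1]
```

>>> apply_moves([
  [[0.02,0,0,0,0,0,-1],[0.04,0,0,0,0,0,-1],[0.06,0,0,0,0,0,-1],[0.08,0,0,0,0,0,-1],[0.1,0,0,0,0,0,-1],[0.12,0,0,0,0,0,-1],[0.14,0,0,0,0,0,-1],[0.16,0,0,0,0,0,-1],[0.16,0,0,0,0,0,-1]],
])

```text
clock: 16.15
position: [522.3, 259.7, 198.6]
ee_rot: [0.998, 0.019, -0.059, 0.031]
contact_force: [-0.0, -0.2, -2.7]
gripper_width: 21.0
```

```bash
python3 look.py 11;python3 - <<'E'
from sc import *
for x,n in ((-15,8),(-5,6)):
    p,Q=tote(np.array([x,-129.5,0.4])); plan(p,Q,n,-1,settle=1)
E
```

```text
16.15 [522.3 259.7 198.6] F [-0.  -0.2 -2.7] M [ 0.11 -0.49  0.05] w 21.0 lip tote [ -29.5 -129.5    0.2] lipw [580.1 251.   17.3]
CALL [[[0.019,-0.0,-0.0,0.0,0.0,0.0,-1],[0.037,-0.0,-0.0,0.0,0.0,0.0,-1],[0.056,-0.0,-0.0,0.0,0.0,0.0,-1],[0.075,-0.0,-0.0,0.0,0.0,0.0,-1],[0.094,-0.0,-0.0,0.0,0.0,0.0,-1],[0.112,-0.0,-0.0,0.0,0.0,0.0,-1],[0.131,-0.0,-0.0,0.0,0.0,0.0,-1],[0.15,-0.0,-0.0,0.0,0.0,0.0,-1],[0.15,-0.0,-0.0,0.0,0.0,0.0,-1]]]
CALL [[[0.017,-0.0,-0.0,0.0,0.0,0.0,-1],[0.033,-0.0,-0.0,0.0,0.0,0.0,-1],[0.05,-0.0,-0.0,0.0,0.0,0.0,-1],[0.067,-0.0,-0.0,0.0,0.0,0.0,-1],[0.083,-0.0,-0.0,0.0,0.0,0.0,-1],[0.1,-0.0,-0.0,0.0,0.0,0.0,-1],[0.1,-0.0,-0.0,0.0,0.0,0.0,-1]]]
```

>>> apply_moves([
  [[0.019,0,0,0,0,0,-1],[0.037,0,0,0,0,0,-1],[0.056,0,0,0,0,0,-1],[0.075,0,0,0,0,0,-1],[0.094,0,0,0,0,0,-1],[0.112,0,0,0,0,0,-1],[0.131,0,0,0,0,0,-1],[0.15,0,0,0,0,0,-1],[0.15,0,0,0,0,0,-1]],
])

```text
clock: 17.15
position: [537.2, 260.3, 196.9]
ee_rot: [0.998, 0.019, -0.059, 0.031]
contact_force: [0.2, -0.8, -2.1]
gripper_width: 21.3
```

```bash
python3 look.py 12
```

```text
17.15 [537.2 260.3 196.9] F [ 0.2 -0.8 -2.1] M [ 0.15 -0.42  0.01] w 21.3 lip tote [ -14.6 -129.5    0.3] lipw [594.9 251.6  15.5]
```

>>> apply_moves([
  [[0.017,0,0,0,0,0,-1],[0.033,0,0,0,0,0,-1],[0.05,0,0,0,0,0,-1],[0.067,0,0,0,0,0,-1],[0.083,0,0,0,0,0,-1],[0.1,0,0,0,0,0,-1],[0.1,0,0,0,0,0,-1]],
])

```text
clock: 17.95
position: [547.1, 260.6, 195.7]
ee_rot: [0.998, 0.019, -0.059, 0.031]
contact_force: [-0.3, -0.2, -3.2]
gripper_width: 21.0
```

```bash
python3 - <<'E'
from st import *
st()
E
```

```text
17.95 [547.1 260.6 195.7] F [-0.3 -0.2 -3.2] M [ 0.14 -0.37 -0.  ] w 21.0 lip tote [  -4.7 -129.5    0.3] lipw [604.8 251.9  14.3]
```

```bash
cat >> plan.py <<'E'
def rows(poses,g,settle=0):
    p0,R0=cur(); out=[]
    for p,Rt in poses:
        d=np.round(R0.inv().apply(np.asarray(p)-p0)/100,3);w=np.round((R0.inv()*Rt).as_rotvec()/.5,3)
        out.append([float(x)+0.0 for x in np.r_[d,w]]+[g])
    out+=[out[-1]]*settle
    assert np.abs(np.array(out)[:,:6]).max()<=1,np.abs(np.array(out)).max(0)
    print('CALL',len(out),json.dumps([out]).replace(' ',''))
    setcmd(p0+R0.apply(np.array(out[-1][:3])*100),R0*R.from_rotvec(np.array(out[-1][3:6])*.5))
E
python3 - <<'E'
from sc import *
def heel(d): return tote(np.array([-135+130*np.cos(d),-129.5,0.6+130*np.sin(d)]),-d)
rows([heel(d) for d in np.linspace(.02,.18,8)],-1,1)
rows([heel(d) for d in np.linspace(.2,.36,8)],-1,2)
E
```

```text
CALL 9 [[[-0.035,0.0,-0.012,0.0,0.04,0.0,-1],[-0.075,0.0,-0.023,0.0,0.086,0.0,-1],[-0.115,0.0,-0.032,0.0,0.131,0.0,-1],[-0.155,0.0,-0.041,0.0,0.177,0.0,-1],[-0.196,0.0,-0.048,0.0,0.223,0.0,-1],[-0.237,0.0,-0.055,0.0,0.269,0.0,-1],[-0.278,0.0,-0.061,0.0,0.314,0.0,-1],[-0.319,0.0,-0.066,0.0,0.36,0.0,-1],[-0.319,0.0,-0.066,0.0,0.36,0.0,-1]]]
CALL 10 [[[-0.035,0.0,-0.01,0.0,0.04,0.0,-1],[-0.075,0.0,-0.02,0.0,0.086,0.0,-1],[-0.115,0.0,-0.03,0.0,0.131,0.0,-1],[-0.155,0.0,-0.039,0.0,0.177,0.0,-1],[-0.196,0.0,-0.046,0.0,0.223,0.0,-1],[-0.237,0.0,-0.053,0.0,0.269,0.0,-1],[-0.278,0.0,-0.059,0.0,0.314,0.0,-1],[-0.319,0.0,-0.064,0.0,0.36,0.0,-1],[-0.319,0.0,-0.064,0.0,0.36,0.0,-1],[-0.319,0.0,-0.064,0.0,0.36,0.0,-1]]]
```

```bash
python3 - <<'E'
from sc import *
p,Q=tote([-5,-129.5,.4]);setcmd(p,Q)
def heel(d): return tote(np.array([-135+130*np.cos(d),-129.5,0.6+142*np.sin(d)]),-d)
rows([heel(d) for d in np.linspace(.02,.18,8)],-1,1)
rows([heel(d) for d in np.linspace(.2,.36,8)],-1,2)
E
```

```text
CALL 9 [[[-0.035,0.0,-0.014,0.0,0.04,0.0,-1],[-0.075,0.0,-0.028,0.0,0.086,0.0,-1],[-0.115,0.0,-0.04,0.0,0.131,0.0,-1],[-0.155,0.0,-0.051,0.0,0.177,0.0,-1],[-0.196,0.0,-0.062,0.0,0.223,0.0,-1],[-0.237,0.0,-0.071,0.0,0.269,0.0,-1],[-0.278,0.0,-0.08,0.0,0.314,0.0,-1],[-0.319,0.0,-0.087,0.0,0.36,0.0,-1],[-0.319,0.0,-0.087,0.0,0.36,0.0,-1]]]
CALL 10 [[[-0.034,0.0,-0.013,0.0,0.04,0.0,-1],[-0.074,0.0,-0.026,0.0,0.086,0.0,-1],[-0.114,0.0,-0.038,0.0,0.131,0.0,-1],[-0.153,0.0,-0.049,0.0,0.177,0.0,-1],[-0.194,0.0,-0.059,0.0,0.223,0.0,-1],[-0.234,0.0,-0.069,0.0,0.269,0.0,-1],[-0.274,0.0,-0.077,0.0,0.314,0.0,-1],[-0.315,0.0,-0.085,0.0,0.36,0.0,-1],[-0.315,0.0,-0.085,0.0,0.36,0.0,-1],[-0.315,0.0,-0.085,0.0,0.36,0.0,-1]]]
```

>>> apply_moves([
  [[-0.035,0,-0.014,0,0.04,0,-1],[-0.075,0,-0.028,0,0.086,0,-1],[-0.115,0,-0.04,0,0.131,0,-1],[-0.155,0,-0.051,0,0.177,0,-1],[-0.196,0,-0.062,0,0.223,0,-1],[-0.237,0,-0.071,0,0.269,0,-1],[-0.278,0,-0.08,0,0.314,0,-1],[-0.319,0,-0.087,0,0.36,0,-1],[-0.319,0,-0.087,0,0.36,0,-1]],
])

```text
clock: 18.85
position: [515.1, 259.8, 208.4]
ee_rot: [0.999, 0.022, 0.031, 0.029]
contact_force: [0.3, -1.1, -3.6]
gripper_width: 21.2
```

>>> apply_moves([
  [[-0.034,0,-0.013,0,0.04,0,-1],[-0.074,0,-0.026,0,0.086,0,-1],[-0.114,0,-0.038,0,0.131,0,-1],[-0.153,0,-0.049,0,0.177,0,-1],[-0.194,0,-0.059,0,0.223,0,-1],[-0.234,0,-0.069,0,0.269,0,-1],[-0.274,0,-0.077,0,0.314,0,-1],[-0.315,0,-0.085,0,0.36,0,-1],[-0.315,0,-0.085,0,0.36,0,-1],[-0.315,0,-0.085,0,0.36,0,-1]],
])

```text
clock: 19.85
position: [484.0, 259.1, 214.9]
ee_rot: [0.992, 0.025, 0.12, 0.027]
contact_force: [0.6, 0.4, -3.0]
gripper_width: 20.9
```

```bash
python3 look.py 13
```

```text
19.85 [484.  259.1 214.9] F [ 0.6  0.4 -3. ] M [ 0.1   0.81 -0.01] w 20.9 lip tote [ -13.5 -129.4   50.7] lipw [601.9 254.9  65.3]
```

```bash
python3 - <<'E'
from sc import *
p0,R0=cur();print(p0,R0.as_euler('ZYX'))
Q=R.from_euler('ZY',[0.02,-0.24])*FL
plan([p0[0],p0[1],p0[2]+72],R0,8,-1)
plan([p0[0]-4,p0[1],355],Q,6,-1)
print(cur()[0])
E
```

```text
[484.17645356 259.12708354 214.8819785 ] [ 0.05634536 -0.23935214  3.08027447]
CALL [[[0.021,0.005,-0.087,0.0,0.0,0.0,-1],[0.043,0.011,-0.174,0.0,0.0,0.0,-1],[0.064,0.016,-0.262,0.0,0.0,0.0,-1],[0.086,0.021,-0.349,0.0,0.0,0.0,-1],[0.107,0.027,-0.436,0.0,0.0,0.0,-1],[0.128,0.032,-0.523,0.0,0.0,0.0,-1],[0.15,0.038,-0.611,0.0,0.0,0.0,-1],[0.171,0.043,-0.698,0.0,0.0,0.0,-1]]]
CALL [[[0.02,0.006,-0.112,0.017,-0.0,0.012,-1],[0.041,0.013,-0.223,0.035,-0.0,0.024,-1],[0.061,0.019,-0.335,0.052,-0.001,0.035,-1],[0.081,0.026,-0.447,0.07,-0.001,0.047,-1],[0.102,0.033,-0.558,0.088,-0.001,0.059,-1],[0.122,0.039,-0.67,0.105,-0.001,0.071,-1]]]
[480.14657073 259.09857536 354.96670012]
```

>>> apply_moves([
  [[0.021,0.005,-0.087,0,0,0,-1],[0.043,0.011,-0.174,0,0,0,-1],[0.064,0.016,-0.262,0,0,0,-1],[0.086,0.021,-0.349,0,0,0,-1],[0.107,0.027,-0.436,0,0,0,-1],[0.128,0.032,-0.523,0,0,0,-1],[0.15,0.038,-0.611,0,0,0,-1],[0.171,0.043,-0.698,0,0,0,-1]],
])

```text
clock: 20.75
position: [484.2, 259.1, 287.6]
ee_rot: [0.992, 0.024, 0.12, 0.027]
contact_force: [0.9, -0.7, -3.2]
gripper_width: 21.2
```

>>> apply_moves([
  [[0.02,0.006,-0.112,0.017,0,0.012,-1],[0.041,0.013,-0.223,0.035,0,0.024,-1],[0.061,0.019,-0.335,0.052,-0.001,0.035,-1],[0.081,0.026,-0.447,0.07,-0.001,0.047,-1],[0.102,0.033,-0.558,0.088,-0.001,0.059,-1],[0.122,0.039,-0.67,0.105,-0.001,0.071,-1]],
])

```text
clock: 21.35
position: [480.1, 259.0, 355.9]
ee_rot: [0.993, 0.01, 0.12, -0.002]
contact_force: [1.2, 0.6, -3.8]
gripper_width: 21.4
```

```bash
python3 look.py 14 1
python3 - <<'E'
from sc import *
# box pose, target start: centre of pan y on box, heel inside
bx=np.array([470.6,-269.9]);by=-0.0505
p0,R0=cur()
Q=R.from_euler('ZY',[by,-0.26])*FL
# lip at box-local (30,0), high
l=R.from_euler('z',by).apply([40,0,0])[:2]+bx
p=np.r_[l,0]-Q.apply(LIP); p[2]=355
print(p)
plan(p,Q,4,-1)
E
```

```text
21.35 [480.1 259.  355.9] F [ 1.2  0.6 -3.8] M [-0.05  0.77  0.03] w 21.4 lip tote [ -34.3 -131.5  190. ] lipw [597.7 261.1 206.1]
bauble2_center [203.5 202.3] 0.7 [-17.9 -34.5  30. ]
bauble3_center [223.2 161.7] 0.85 [112.7 -89.7  30. ]
bauble4_center [403.3 245.3] 0.37 [-170.2 -628.7   30. ]
bauble5_center [154.5 247.2] 0.72 [-152.9  106.3   30. ]
[ 390.05960417 -265.528866    355.        ]
CALL [[[-0.041,0.218,-0.01,-0.002,0.002,0.006,-1],[-0.082,0.435,-0.02,-0.003,0.004,0.011,-1],[-0.122,0.653,-0.03,-0.005,0.005,0.017,-1],[-0.163,0.871,-0.04,-0.006,0.007,0.023,-1]]]
CALL [[[-0.038,0.218,-0.009,-0.002,0.002,0.005,-1],[-0.076,0.436,-0.018,-0.003,0.003,0.011,-1],[-0.114,0.655,-0.028,-0.005,0.005,0.017,-1],[-0.152,0.873,-0.037,-0.006,0.006,0.022,-1]]]
CALL [[[-0.036,0.219,-0.009,-0.001,0.002,0.006,-1],[-0.071,0.438,-0.018,-0.003,0.004,0.011,-1],[-0.107,0.656,-0.027,-0.004,0.005,0.017,-1],[-0.143,0.875,-0.036,-0.005,0.007,0.023,-1]]]
CALL [[[-0.033,0.219,-0.009,-0.002,0.002,0.006,-1],[-0.066,0.439,-0.017,-0.003,0.004,0.011,-1],[-0.099,0.658,-0.026,-0.005,0.005,0.017,-1],[-0.132,0.877,-0.034,-0.006,0.007,0.023,-1]]]
CALL [[[-0.031,0.22,-0.008,-0.002,0.002,0.006,-1],[-0.061,0.439,-0.015,-0.003,0.003,0.011,-1],[-0.092,0.658,-0.023,-0.005,0.005,0.017,-1],[-0.123,0.878,-0.031,-0.006,0.006,0.023,-1]]]
CALL [[[-0.028,0.22,-0.007,-0.002,0.002,0.005,-1],[-0.056,0.44,-0.015,-0.003,0.004,0.011,-1],[-0.084,0.66,-0.022,-0.005,0.005,0.017,-1],[-0.112,0.88,-0.03,-0.006,0.007,0.022,-1]]]
```

>>> apply_moves([
  [[-0.015,0.08,-0.004,-0.001,0.001,0.002,-1],[-0.04,0.22,-0.01,-0.002,0.002,0.006,-1],[-0.082,0.435,-0.02,-0.003,0.004,0.011,-1],[-0.122,0.653,-0.03,-0.005,0.005,0.017,-1],[-0.163,0.871,-0.04,-0.006,0.007,0.023,-1]],
])

```text
clock: 22.2
position: [464.3, 169.1, 355.0]
ee_rot: [0.993, 0.004, 0.121, -0.0]
contact_force: [-0.0, -0.4, -3.4]
gripper_width: 21.1
```

>>> apply_moves([
  [[-0.038,0.218,-0.009,-0.002,0.002,0.005,-1],[-0.076,0.436,-0.018,-0.003,0.003,0.011,-1],[-0.114,0.655,-0.028,-0.005,0.005,0.017,-1],[-0.152,0.873,-0.037,-0.006,0.006,0.022,-1]],
])

```text
clock: 22.6
position: [449.0, 81.6, 355.1]
ee_rot: [0.992, -0.002, 0.123, 0.001]
contact_force: [-0.7, -0.3, -3.7]
gripper_width: 20.9
```

>>> apply_moves([
  [[-0.036,0.219,-0.009,-0.001,0.002,0.006,-1],[-0.071,0.438,-0.018,-0.003,0.004,0.011,-1],[-0.107,0.656,-0.027,-0.004,0.005,0.017,-1],[-0.143,0.875,-0.036,-0.005,0.007,0.023,-1]],
])

```text
clock: 23.0
position: [433.5, -5.6, 355.2]
ee_rot: [0.992, -0.008, 0.125, 0.001]
contact_force: [1.1, 0.4, -3.7]
gripper_width: 21.3
```

>>> apply_moves([
  [[-0.033,0.219,-0.009,-0.002,0.002,0.006,-1],[-0.066,0.439,-0.017,-0.003,0.004,0.011,-1],[-0.099,0.658,-0.026,-0.005,0.005,0.017,-1],[-0.132,0.877,-0.034,-0.006,0.007,0.023,-1]],
])

```text
clock: 23.4
position: [418.3, -92.8, 355.2]
ee_rot: [0.992, -0.014, 0.127, 0.002]
contact_force: [0.7, -1.3, -3.0]
gripper_width: 21.5
```

>>> apply_moves([
  [[-0.031,0.22,-0.008,-0.002,0.002,0.006,-1],[-0.061,0.439,-0.015,-0.003,0.003,0.011,-1],[-0.092,0.658,-0.023,-0.005,0.005,0.017,-1],[-0.123,0.878,-0.031,-0.006,0.006,0.023,-1]],
])

```text
clock: 23.8
position: [403.0, -179.9, 355.2]
ee_rot: [0.992, -0.02, 0.128, 0.003]
contact_force: [0.1, -0.4, -3.6]
gripper_width: 21.3
```

>>> apply_moves([
  [[-0.028,0.22,-0.007,-0.002,0.002,0.005,-1],[-0.056,0.44,-0.015,-0.003,0.004,0.011,-1],[-0.084,0.66,-0.022,-0.005,0.005,0.017,-1],[-0.102,0.8,-0.027,-0.006,0.006,0.02,-1],[-0.112,0.88,-0.03,-0.006,0.007,0.022,-1],[-0.112,0.88,-0.03,-0.006,0.007,0.022,-1]],
])

```text
clock: 24.4
position: [388.9, -266.6, 355.1]
ee_rot: [0.991, -0.026, 0.129, 0.004]
contact_force: [0.1, 0.7, -3.7]
gripper_width: 21.5
```

```bash
python3 - <<'E'
from st import *
import pickle
st(); p=shot('wrist','w15'); pickle.dump(p,open('w15.pkl','wb')); q=shot('top','t15'); pickle.dump(q,open('t15.pkl','wb'))
i=cv2.imread('pics/t15.png')
a=cv2.resize(i[170:310,340:480],None,fx=2.8,fy=2.8,interpolation=cv2.INTER_CUBIC)
b=cv2.imread('pics/w15.png')[:,120:520]; b=cv2.resize(b,(392,392))
cv2.imwrite('pics/c15.png',cv2.hconcat([a,b]))
E
```

```text
24.4 [ 388.9 -266.6  355.1] F [ 0.1  0.7 -3.7] M [0.09 0.79 0.03] w 21.5 lip tote [-140.6 -660.9  147. ] lipw [ 509.3 -273.4  207.7]
```

```bash
python3 - <<'E'
from st import *
import pickle
p=pickle.load(open('w15.pkl','rb'))
i=p['img'][:,:,::-1]
cv2.imwrite('pics/w15c.png',cv2.resize(i[50:120,190:440],None,fx=3.1,fy=3.1,interpolation=cv2.INTER_CUBIC))
for u in [(219,71.4),(410.8,69.4)]:
    X=atz(p,u,80); print(X, R.from_euler('z',.0505).apply(X-[470.6,-269.9,0]))
E
```

```text
[ 580.46097636 -164.445436     80.        ] [104.39772743 110.86574631  80.        ]
[ 571.2651233  -382.11367191   80.        ] [ 106.20117208 -106.98918759   80.        ]
```

```bash
python3 - <<'E'
from st import *
s=arm.read_state(); print(np.round(s['joints'],3))
E
```

```text
[-0.283 -0.003 -0.346 -0.071 -0.975  1.836]
```

```bash
cat >> sc.py <<'E'
BC=np.array([470.9,-268.0,0]);BY=-0.045
def bp(y,z,pitch,x=0):
    l=BC+R.from_euler('z',BY).apply([x,y,0])+[0,0,z]
    return world(l,BY-np.pi/2,pitch)
E
python3 - <<'E'
from sc import *
p,Q=bp(-54,200,-.26);print(p)
plan(p,Q,7,-1,settle=0)
p,Q=bp(-54,120,-.26);plan(p,Q,5,-1,settle=2)
E
```

```text
[ 474.19831055 -201.42260862  347.43642177]
CALL [[[0.027,-0.024,0.01,-0.029,-0.0,0.108,-1],[0.054,-0.049,0.02,-0.057,-0.0,0.216,-1],[0.081,-0.073,0.03,-0.086,-0.0,0.324,-1],[0.109,-0.098,0.04,-0.115,-0.0,0.432,-1],[0.136,-0.122,0.05,-0.144,-0.0,0.54,-1],[0.163,-0.147,0.06,-0.172,-0.0,0.648,-1],[0.19,-0.171,0.07,-0.201,-0.0,0.756,-1]]]
CALL [[[0.016,-0.034,0.007,-0.029,-0.0,0.108,-1],[0.032,-0.067,0.014,-0.057,-0.0,0.216,-1],[0.048,-0.101,0.021,-0.086,-0.0,0.324,-1],[0.065,-0.134,0.029,-0.115,-0.0,0.433,-1],[0.081,-0.168,0.036,-0.144,-0.0,0.541,-1],[0.097,-0.201,0.043,-0.172,-0.0,0.649,-1],[0.113,-0.235,0.05,-0.201,-0.0,0.757,-1]]]
CALL [[[0.002,-0.038,0.003,-0.029,-0.0,0.108,-1],[0.005,-0.075,0.007,-0.057,-0.0,0.216,-1],[0.007,-0.113,0.01,-0.086,-0.0,0.324,-1],[0.01,-0.151,0.014,-0.115,-0.0,0.432,-1],[0.012,-0.189,0.017,-0.144,-0.0,0.54,-1],[0.015,-0.226,0.021,-0.172,-0.0,0.648,-1],[0.017,-0.264,0.024,-0.201,-0.0,0.756,-1]]]
CALL [[[-0.012,-0.036,-0.0,-0.029,-0.0,0.108,-1],[-0.023,-0.072,-0.001,-0.057,-0.0,0.216,-1],[-0.035,-0.108,-0.001,-0.086,-0.0,0.324,-1],[-0.046,-0.144,-0.001,-0.115,-0.0,0.433,-1],[-0.058,-0.18,-0.001,-0.144,-0.0,0.541,-1],[-0.069,-0.216,-0.002,-0.172,-0.0,0.649,-1],[-0.081,-0.252,-0.002,-0.201,-0.0,0.757,-1]]]
CALL [[[-0.041,0.0,0.155,-0.0,-0.0,-0.0,-1],[-0.082,0.0,0.309,-0.0,-0.0,-0.0,-1],[-0.124,0.0,0.464,-0.0,-0.0,-0.0,-1],[-0.165,0.0,0.618,-0.0,-0.0,-0.0,-1],[-0.206,0.0,0.773,-0.0,-0.0,-0.0,-1],[-0.206,0.0,0.773,-0.0,-0.0,-0.0,-1],[-0.206,0.0,0.773,-0.0,-0.0,-0.0,-1]]]
```

>>> apply_moves([
  [[0.027,-0.024,0.01,-0.029,0,0.108,-1],[0.054,-0.049,0.02,-0.057,0,0.216,-1],[0.081,-0.073,0.03,-0.086,0,0.324,-1],[0.109,-0.098,0.04,-0.115,0,0.432,-1],[0.136,-0.122,0.05,-0.144,0,0.54,-1],[0.163,-0.147,0.06,-0.172,0,0.648,-1],[0.19,-0.171,0.07,-0.201,0,0.756,-1]],
])

```text
clock: 25.2
position: [411.1, -248.6, 353.2]
ee_rot: [0.967, -0.217, 0.127, 0.028]
contact_force: [0.4, -0.2, -3.8]
gripper_width: 21.4
```

>>> apply_moves([
  [[0.016,-0.034,0.007,-0.029,0,0.108,-1],[0.032,-0.067,0.014,-0.057,0,0.216,-1],[0.048,-0.101,0.021,-0.086,0,0.324,-1],[0.065,-0.134,0.029,-0.115,0,0.433,-1],[0.081,-0.168,0.036,-0.144,0,0.541,-1],[0.097,-0.201,0.043,-0.172,0,0.649,-1],[0.113,-0.235,0.05,-0.201,0,0.757,-1]],
])

```text
clock: 25.9
position: [432.2, -232.5, 351.2]
ee_rot: [0.907, -0.402, 0.119, 0.052]
contact_force: [0.1, 0.4, -3.7]
gripper_width: 21.0
```

>>> apply_moves([
  [[0.002,-0.038,0.003,-0.029,0,0.108,-1],[0.005,-0.075,0.007,-0.057,0,0.216,-1],[0.007,-0.113,0.01,-0.086,0,0.324,-1],[0.01,-0.151,0.014,-0.115,0,0.432,-1],[0.012,-0.189,0.017,-0.144,0,0.54,-1],[0.015,-0.226,0.021,-0.172,0,0.648,-1],[0.017,-0.264,0.024,-0.201,0,0.756,-1]],
])

```text
clock: 26.6
position: [453.4, -216.4, 349.4]
ee_rot: [0.811, -0.57, 0.106, 0.074]
contact_force: [0.2, 0.3, -3.8]
gripper_width: 21.4
```

>>> apply_moves([
  [[-0.012,-0.036,0,-0.029,0,0.108,-1],[-0.023,-0.072,-0.001,-0.057,0,0.216,-1],[-0.035,-0.108,-0.001,-0.086,0,0.324,-1],[-0.046,-0.144,-0.001,-0.115,0,0.433,-1],[-0.058,-0.18,-0.001,-0.144,0,0.541,-1],[-0.069,-0.216,-0.002,-0.172,0,0.649,-1],[-0.081,-0.252,-0.002,-0.201,0,0.757,-1]],
])

```text
clock: 27.3
position: [474.6, -200.4, 347.5]
ee_rot: [-0.685, 0.717, -0.09, -0.093]
contact_force: [1.0, -0.0, -4.1]
gripper_width: 21.2
```

>>> apply_moves([
  [[-0.041,0,0.155,0,0,0,-1],[-0.082,0,0.309,0,0,0,-1],[-0.124,0,0.464,0,0,0,-1],[-0.165,0,0.618,0,0,0,-1],[-0.206,0,0.773,0,0,0,-1],[-0.206,0,0.773,0,0,0,-1],[-0.206,0,0.773,0,0,0,-1]],
])

```text
clock: 28.0
position: [474.7, -200.9, 267.9]
ee_rot: [-0.686, 0.716, -0.09, -0.093]
contact_force: [1.0, -0.0, -2.6]
gripper_width: 21.2
```

```bash
cat > lookb.py <<'E'
from st import *
import sys
t=sys.argv[1]
s=st(); print('lip box local',np.round(R.from_euler('z',-BY).apply(lipw(s)-BC),1), np.round(R.from_quat(s['ee_rot']).as_euler('ZYX'),3))
shot('wrist','w'+t);shot('top','t'+t);shot('side','s'+t)
i=cv2.imread(f'pics/t{t}.png')
a=cv2.resize(i[180:300,350:470],(390,390),interpolation=cv2.INTER_CUBIC)
c=cv2.imread(f'pics/s{t}.png')[190:340,250:400];c=cv2.resize(c,(390,390),interpolation=cv2.INTER_CUBIC)
b=cv2.imread(f'pics/w{t}.png')[:,120:520]; b=cv2.resize(b,(390,390))
cv2.imwrite(f'pics/c{t}.png',cv2.resize(cv2.hconcat([a,b,c]),(798,266),interpolation=cv2.INTER_AREA))
E
python3 lookb.py 16
```

```text
28.0 [ 474.7 -200.9  267.9] F [ 1.  -0.  -2.6] M [ 0.75 -0.08 -0.01] w 21.2 lip tote [-171.5 -702.1   52.9] lipw [ 469.3 -321.5  120.5]
lip box local [  0.8 -53.5 120.5] [-1.615 -0.26  -3.141]
```

```bash
python3 - <<'E'
from sc import *
p,Q=bp(-54,49,-.26);plan(p,Q,6,-1,settle=1)
A=[]
for t in np.linspace(0.1,1,10):
    pi=-.26*(1-t); yh=72+16*t
    A.append(bp(yh-130*np.cos(pi),12+142*np.sin(-pi),pi))
rows(A,-1)
A=[bp(-42+3*t,12-2*t,.2*t) for t in np.linspace(.1,1,10)]
rows(A,-1)
E
```

```text
CALL [[[-0.03,0.0,0.114,-0.0,-0.0,-0.0,-1],[-0.061,0.0,0.229,-0.0,-0.0,-0.0,-1],[-0.091,0.0,0.343,-0.0,-0.0,-0.0,-1],[-0.121,0.0,0.457,-0.0,-0.0,-0.0,-1],[-0.152,0.0,0.572,-0.0,-0.0,-0.0,-1],[-0.182,0.0,0.686,-0.0,-0.0,-0.0,-1],[-0.182,0.0,0.686,-0.0,-0.0,-0.0,-1]]]
CALL 10 [[[0.024,0.0,0.017,-0.001,-0.052,0.0,-1],[0.052,0.0,0.031,-0.001,-0.104,0.0,-1],[0.08,0.0,0.046,-0.001,-0.156,0.0,-1],[0.107,0.0,0.062,-0.001,-0.208,0.0,-1],[0.134,0.0,0.08,-0.001,-0.26,0.0,-1],[0.161,0.0,0.098,-0.001,-0.312,0.0,-1],[0.187,0.0,0.118,-0.001,-0.364,0.0,-1],[0.212,0.0,0.138,-0.001,-0.416,0.0,-1],[0.237,0.0,0.16,-0.001,-0.468,0.0,-1],[0.261,0.0,0.183,-0.001,-0.52,0.0,-1]]]
CALL 10 [[[0.032,0.0,-0.013,0.0,-0.04,0.0,-1],[0.064,0.0,-0.026,0.0,-0.08,0.0,-1],[0.097,0.0,-0.038,0.0,-0.12,0.0,-1],[0.129,0.0,-0.049,0.0,-0.16,0.0,-1],[0.162,0.0,-0.06,0.0,-0.2,0.0,-1],[0.195,0.0,-0.07,0.0,-0.24,0.0,-1],[0.229,0.0,-0.079,0.0,-0.28,0.0,-1],[0.263,0.0,-0.087,0.0,-0.32,0.0,-1],[0.296,0.0,-0.095,0.0,-0.36,0.0,-1],[0.33,0.0,-0.102,0.0,-0.4,0.0,-1]]]
```

>>> apply_moves([
  [[-0.03,0,0.114,0,0,0,-1],[-0.061,0,0.229,0,0,0,-1],[-0.091,0,0.343,0,0,0,-1],[-0.121,0,0.457,0,0,0,-1],[-0.152,0,0.572,0,0,0,-1],[-0.182,0,0.686,0,0,0,-1],[-0.182,0,0.686,0,0,0,-1]],
])

```text
clock: 28.85
position: [473.9, -201.5, 195.8]
ee_rot: [-0.685, 0.717, -0.089, -0.094]
contact_force: [0.1, -0.4, -4.5]
gripper_width: 21.2
```

>>> apply_moves([
  [[0.024,0,0.017,-0.001,-0.052,0,-1],[0.052,0,0.031,-0.001,-0.104,0,-1],[0.08,0,0.046,-0.001,-0.156,0,-1],[0.107,0,0.062,-0.001,-0.208,0,-1],[0.134,0,0.08,-0.001,-0.26,0,-1],[0.161,0,0.098,-0.001,-0.312,0,-1],[0.187,0,0.118,-0.001,-0.364,0,-1],[0.212,0,0.138,-0.001,-0.416,0,-1],[0.237,0,0.16,-0.001,-0.468,0,-1],[0.261,0,0.183,-0.001,-0.52,0,-1]],
])

```text
clock: 29.85
position: [473.8, -231.6, 186.9]
ee_rot: [-0.691, 0.723, -0.001, 0.001]
contact_force: [-0.3, 0.6, -3.8]
gripper_width: 21.1
```

```bash
python3 lookb.py 17
```

```text
29.85 [ 473.8 -231.6  186.9] F [-0.3  0.6 -3.8] M [-0.07  0.02  0.  ] w 21.1 lip tote [-157.3 -684.3  -52.5] lipw [ 470.3 -310.1   13.3]
lip box local [  1.3 -42.1  13.3] [-1.615e+00  1.000e-03 -3.140e+00]
```

>>> apply_moves([
  [[0.032,0,-0.013,0,-0.04,0,-1],[0.064,0,-0.026,0,-0.08,0,-1],[0.097,0,-0.038,0,-0.12,0,-1],[0.129,0,-0.049,0,-0.16,0,-1],[0.162,0,-0.06,0,-0.2,0,-1],[0.195,0,-0.07,0,-0.24,0,-1],[0.229,0,-0.079,0,-0.28,0,-1],[0.263,0,-0.087,0,-0.32,0,-1],[0.263,0,-0.087,0,-0.32,0,-1],[0.263,0,-0.087,0,-0.32,0,-1]],
])

```text
clock: 31.0
position: [471.7, -257.9, 194.1]
ee_rot: [-0.689, 0.721, 0.055, 0.058]
contact_force: [0.7, 0.7, -3.6]
gripper_width: 21.3
```

```bash
python3 lookb.py 18
```

```text
31.0 [ 471.7 -257.9  194.1] F [ 0.7  0.7 -3.6] M [-0.41  0.05 -0.  ] w 21.3 lip tote [-158.1 -681.9  -55.5] lipw [ 469.1 -307.9   10.3]
lip box local [ -0.  -40.   10.3] [-1.616  0.16   3.141]
```

```bash
python3 - <<'E'
from sc import *
p,Q=bp(-39.6,10.4,.16);setcmd(p,Q)
S=[(.16,-39.6),(.4,-32),(.5,-25),(.62,-13)]
ps=np.linspace(.16,.62,16)[1:]
ys=np.interp(ps,[a for a,b in S],[b for a,b in S])
A=[bp(y,10.4,q) for q,y in zip(ps,ys)]
rows(A[:8],-1,1);rows(A[8:],-1,1)
E
```

```text
CALL 9 [[[0.044,0.0,-0.022,0.0,-0.061,0.0,-1],[0.089,0.0,-0.042,0.0,-0.123,0.0,-1],[0.134,0.0,-0.06,0.0,-0.184,0.0,-1],[0.18,0.0,-0.077,0.0,-0.245,0.0,-1],[0.226,0.0,-0.092,0.0,-0.307,0.0,-1],[0.273,0.0,-0.105,0.0,-0.368,0.0,-1],[0.321,0.0,-0.117,0.0,-0.429,0.0,-1],[0.366,0.0,-0.126,0.0,-0.491,0.0,-1],[0.366,0.0,-0.126,0.0,-0.491,0.0,-1]]]
CALL 8 [[[0.034,0.0,-0.015,0.0,-0.061,0.0,-1],[0.068,0.0,-0.029,0.0,-0.122,0.0,-1],[0.104,0.0,-0.04,0.0,-0.184,0.0,-1],[0.132,0.0,-0.047,0.0,-0.245,0.0,-1],[0.16,0.0,-0.051,0.0,-0.306,0.0,-1],[0.188,0.0,-0.054,0.0,-0.368,0.0,-1],[0.217,0.0,-0.055,0.0,-0.429,0.0,-1],[0.217,0.0,-0.055,0.0,-0.429,0.0,-1]]]
```

>>> apply_moves([
  [[0.044,0,-0.022,0,-0.061,0,-1],[0.089,0,-0.042,0,-0.123,0,-1],[0.134,0,-0.06,0,-0.184,0,-1],[0.18,0,-0.077,0,-0.245,0,-1],[0.226,0,-0.092,0,-0.307,0,-1],[0.273,0,-0.105,0,-0.368,0,-1],[0.321,0,-0.117,0,-0.429,0,-1],[0.366,0,-0.126,0,-0.491,0,-1],[0.366,0,-0.126,0,-0.491,0,-1]],
])

```text
clock: 32.05
position: [470.2, -296.5, 200.4]
ee_rot: [-0.676, 0.708, 0.139, 0.145]
contact_force: [0.1, 0.0, -3.6]
gripper_width: 20.9
```

>>> apply_moves([
  [[0.034,0,-0.015,0,-0.061,0,-1],[0.068,0,-0.029,0,-0.122,0,-1],[0.104,0,-0.04,0,-0.184,0,-1],[0.132,0,-0.047,0,-0.245,0,-1],[0.16,0,-0.051,0,-0.306,0,-1],[0.188,0,-0.054,0,-0.368,0,-1],[0.217,0,-0.055,0,-0.429,0,-1],[0.217,0,-0.055,0,-0.429,0,-1]],
])

```text
clock: 32.85
position: [469.0, -318.8, 196.6]
ee_rot: [-0.657, 0.689, 0.211, 0.221]
contact_force: [0.6, -0.8, -2.2]
gripper_width: 21.2
```

```bash
python3 lookb.py 19
```

```text
32.85 [ 469.  -318.8  196.6] F [ 0.6 -0.8 -2.2] M [-1.65  0.07  0.02] w 21.2 lip tote [-156.  -656.   -54.3] lipw [ 470.2 -281.9    9.7]
lip box local [ -0.1 -13.9   9.7] [-1.618  0.621  3.14 ]
```

```bash
python3 - <<'E'
from sc import *
p0,R0=cur()
plan(p0+[0,15,95],R0,3,-1)
p,Q=bp(-40,170,0);print(p)
plan(p,Q,4,-1)
p,Q=tote([-145,-80,110]);print(p)
plan(p,Q,3,-1,ncall=6,settle=2)
E
```

```text
CALL [[[-0.225,0.002,-0.229,0.0,0.0,0.0,-1],[-0.449,0.005,-0.457,0.0,0.0,0.0,-1],[-0.674,0.007,-0.686,0.0,0.0,0.0,-1]]]
[ 472.9406086  -229.35267258  343.5       ]
CALL [[[-0.112,-0.001,0.001,0.0,0.155,0.0,-1],[-0.224,-0.002,0.003,0.0,0.31,0.0,-1],[-0.336,-0.002,0.004,0.0,0.465,0.0,-1],[-0.448,-0.003,0.005,0.0,0.62,0.0,-1]]]
CALL [[[-0.107,-0.001,-0.033,-0.0,0.155,-0.0,-1],[-0.214,-0.002,-0.066,-0.0,0.31,-0.0,-1],[-0.321,-0.003,-0.098,-0.0,0.465,-0.0,-1],[-0.428,-0.004,-0.131,-0.0,0.62,-0.0,-1]]]
[418.63450891 312.18954227 318.2791536 ]
CALL [[[-0.299,0.044,0.014,-0.016,-0.005,-0.183,-1],[-0.599,0.087,0.028,-0.032,-0.009,-0.367,-1],[-0.898,0.131,0.042,-0.048,-0.014,-0.55,-1]]]
CALL [[[-0.3,-0.04,0.016,-0.016,-0.005,-0.184,-1],[-0.599,-0.079,0.032,-0.032,-0.009,-0.367,-1],[-0.899,-0.119,0.048,-0.048,-0.014,-0.551,-1]]]
CALL [[[-0.277,-0.12,0.016,-0.016,-0.005,-0.183,-1],[-0.555,-0.239,0.033,-0.033,-0.009,-0.367,-1],[-0.832,-0.359,0.049,-0.049,-0.014,-0.55,-1]]]
CALL [[[-0.234,-0.191,0.014,-0.016,-0.005,-0.184,-1],[-0.469,-0.383,0.029,-0.032,-0.009,-0.367,-1],[-0.703,-0.574,0.043,-0.048,-0.014,-0.551,-1]]]
CALL [[[-0.173,-0.248,0.01,-0.016,-0.005,-0.183,-1],[-0.347,-0.495,0.021,-0.032,-0.009,-0.367,-1],[-0.52,-0.743,0.031,-0.048,-0.014,-0.55,-1]]]
CALL [[[-0.099,-0.286,0.005,-0.016,-0.005,-0.184,-1],[-0.199,-0.572,0.01,-0.032,-0.009,-0.367,-1],[-0.298,-0.858,0.015,-0.048,-0.014,-0.551,-1],[-0.298,-0.858,0.015,-0.048,-0.014,-0.551,-1],[-0.298,-0.858,0.015,-0.048,-0.014,-0.551,-1]]]
```

>>> apply_moves([
  [[-0.225,0.002,-0.229,0,0,0,-1],[-0.449,0.005,-0.457,0,0,0,-1],[-0.674,0.007,-0.686,0,0,0,-1]],
])

```text
clock: 33.3
position: [468.9, -302.3, 293.5]
ee_rot: [-0.658, 0.688, 0.211, 0.22]
contact_force: [-0.1, -0.6, -3.0]
gripper_width: 21.2
```

>>> apply_moves([
  [[-0.112,-0.001,0.001,0,0.155,0,-1],[-0.224,-0.002,0.003,0,0.31,0,-1],[-0.336,-0.002,0.004,0,0.465,0,-1],[-0.448,-0.003,0.005,0,0.62,0,-1]],
])

```text
clock: 33.7
position: [470.8, -265.3, 318.8]
ee_rot: [-0.683, 0.714, 0.105, 0.111]
contact_force: [0.3, 0.4, -1.8]
gripper_width: 21.2
```

>>> apply_moves([
  [[-0.107,-0.001,-0.033,0,0.155,0,-1],[-0.214,-0.002,-0.066,0,0.31,0,-1],[-0.321,-0.003,-0.098,0,0.465,0,-1],[-0.428,-0.004,-0.131,0,0.62,0,-1]],
])

```text
clock: 34.1
position: [472.6, -228.4, 344.2]
ee_rot: [-0.691, 0.723, -0.001, -0.001]
contact_force: [-0.4, 0.2, -2.2]
gripper_width: 21.5
```

>>> apply_moves([
  [[-0.299,0.044,0.014,-0.016,-0.005,-0.183,-1],[-0.599,0.087,0.028,-0.032,-0.009,-0.367,-1],[-0.898,0.131,0.042,-0.048,-0.014,-0.55,-1]],
])

```text
clock: 34.4
position: [463.1, -137.5, 339.4]
ee_rot: [0.785, -0.62, -0.012, 0.006]
contact_force: [0.3, 0.9, -2.2]
gripper_width: 21.2
```

>>> apply_moves([
  [[-0.3,-0.04,0.016,-0.016,-0.005,-0.184,-1],[-0.599,-0.079,0.032,-0.032,-0.009,-0.367,-1],[-0.899,-0.119,0.048,-0.048,-0.014,-0.551,-1]],
])

```text
clock: 34.7
position: [454.0, -47.4, 335.3]
ee_rot: [0.862, -0.506, -0.022, 0.011]
contact_force: [0.8, 0.1, -3.8]
gripper_width: 21.0
```

>>> apply_moves([
  [[-0.277,-0.12,0.016,-0.016,-0.005,-0.183,-1],[-0.555,-0.239,0.033,-0.033,-0.009,-0.367,-1],[-0.832,-0.359,0.049,-0.049,-0.014,-0.55,-1]],
])

```text
clock: 35.0
position: [444.9, 42.7, 331.2]
ee_rot: [0.923, -0.383, -0.033, 0.017]
contact_force: [-0.1, 0.7, -2.0]
gripper_width: 21.4
```

>>> apply_moves([
  [[-0.234,-0.191,0.014,-0.016,-0.005,-0.184,-1],[-0.469,-0.383,0.029,-0.032,-0.009,-0.367,-1],[-0.703,-0.574,0.043,-0.048,-0.014,-0.551,-1]],
])

```text
clock: 35.3
position: [435.9, 132.9, 326.9]
ee_rot: [0.967, -0.252, -0.043, 0.022]
contact_force: [0.5, -0.0, -3.0]
gripper_width: 21.1
```

>>> apply_moves([
  [[-0.173,-0.248,0.01,-0.016,-0.005,-0.183,-1],[-0.347,-0.495,0.021,-0.032,-0.009,-0.367,-1],[-0.52,-0.743,0.031,-0.048,-0.014,-0.55,-1]],
])

```text
clock: 35.6
position: [426.8, 223.0, 322.8]
ee_rot: [0.991, -0.116, -0.052, 0.027]
contact_force: [1.0, 0.3, -1.6]
gripper_width: 21.1
```

>>> apply_moves([
  [[-0.099,-0.286,0.005,-0.016,-0.005,-0.184,-1],[-0.199,-0.572,0.01,-0.032,-0.009,-0.367,-1],[-0.298,-0.858,0.015,-0.048,-0.014,-0.551,-1],[-0.298,-0.858,0.015,-0.048,-0.014,-0.551,-1],[-0.298,-0.858,0.015,-0.048,-0.014,-0.551,-1]],
])

```text
clock: 36.1
position: [418.1, 312.5, 318.0]
ee_rot: [0.998, 0.02, -0.06, 0.031]
contact_force: [0.2, -0.6, -2.4]
gripper_width: 21.3
```

```bash
python3 look.py 20 1
```

```text
36.1 [418.1 312.5 318. ] F [ 0.2 -0.6 -2.4] M [ 0.2  -0.42  0.08] w 21.3 lip tote [-145.7  -79.6  109.6] lipw [475.6 303.8 136.6]
bauble1_center [199.1 205. ] 0.71 [-26.  -21.4  30. ]
bauble3_center [226.6 161.7] 0.7 [ 112.3 -100.4   30. ]
bauble4_center [198.3 225.2] 0.69 [-89.6 -22.7  30. ]
bauble5_center [431.5 225.3] 0.85 [-113.5 -713.8   30. ]
```

```bash
python3 - <<'E'
from sc import *
p,Q=tote([-145,-73,30]);plan(p,Q,4,-1)
p,Q=tote([-145,-72,1]);plan(p,Q,4,-1,settle=2)
p,Q=tote([-105,-72,0.4]);plan(p,Q,4,-1,settle=0)
p,Q=tote([-78,-72,0.4]);plan(p,Q,7,-1,settle=1)
E
```

```text
CALL [[[0.0,-0.018,0.2,-0.0,-0.0,0.0,-1],[0.0,-0.035,0.4,-0.0,-0.0,0.0,-1],[0.0,-0.053,0.6,-0.0,-0.0,0.0,-1],[0.0,-0.07,0.8,-0.0,-0.0,0.0,-1]]]
CALL [[[0.0,-0.003,0.072,-0.0,-0.0,0.0,-1],[0.0,-0.005,0.145,-0.0,-0.0,0.0,-1],[0.0,-0.007,0.217,-0.0,-0.0,0.0,-1],[0.0,-0.01,0.29,-0.0,-0.0,0.0,-1],[0.0,-0.01,0.29,-0.0,-0.0,0.0,-1],[0.0,-0.01,0.29,-0.0,-0.0,0.0,-1]]]
CALL [[[0.1,0.0,0.002,-0.0,-0.0,0.0,-1],[0.2,0.0,0.003,-0.0,-0.0,0.0,-1],[0.3,0.0,0.005,-0.0,-0.0,0.0,-1],[0.4,0.0,0.006,-0.0,-0.0,0.0,-1]]]
CALL [[[0.039,0.0,-0.0,-0.0,-0.0,0.0,-1],[0.077,0.0,-0.0,-0.0,-0.0,0.0,-1],[0.116,0.0,-0.0,-0.0,-0.0,0.0,-1],[0.154,0.001,-0.0,-0.0,-0.0,0.0,-1],[0.193,0.001,-0.0,-0.0,-0.0,0.0,-1],[0.231,0.001,-0.0,-0.0,-0.0,0.0,-1],[0.27,0.001,-0.0,-0.0,-0.0,0.0,-1],[0.27,0.001,-0.0,-0.0,-0.0,0.0,-1]]]
```

>>> apply_moves([
  [[0,-0.018,0.2,0,0,0,-1],[0,-0.035,0.4,0,0,0,-1],[0,-0.053,0.6,0,0,0,-1],[0,-0.07,0.8,0,0,0,-1]],
])

```text
clock: 36.85
position: [409.2, 313.6, 238.0]
ee_rot: [0.998, 0.019, -0.059, 0.031]
contact_force: [1.2, -0.3, -2.4]
gripper_width: 21.3
```

>>> apply_moves([
  [[0,-0.003,0.072,0,0,0,-1],[0,-0.005,0.145,0,0,0,-1],[0,-0.007,0.217,0,0,0,-1],[0,-0.01,0.29,0,0,0,-1],[0,-0.01,0.29,0,0,0,-1],[0,-0.01,0.29,0,0,0,-1]],
])

```text
clock: 37.45
position: [405.8, 313.2, 209.9]
ee_rot: [0.998, 0.019, -0.059, 0.031]
contact_force: [-0.5, 0.0, -2.6]
gripper_width: 21.3
```

```bash
python3 look.py 21 1
```

```text
37.45 [405.8 313.2 209.9] F [-0.5  0.  -2.6] M [ 0.22 -0.4   0.03] w 21.3 lip tote [-144.8  -71.9    1.2] lipw [463.5 304.6  28.6]
bauble1_center [201.6 208.5] 0.67 [-37.5 -29.8  30. ]
bauble2_center [430.9 247.7] 0.69 [-179.6 -706.7   30. ]
bauble3_center [223.6 158.6] 0.83 [123.1 -90.5  30. ]
bauble4_center [199.3 225.1] 0.71 [-89.4 -25.7  30. ]
bauble5_center [430.2 224. ] 0.61 [-109.5 -710.4   30. ]
```

>>> apply_moves([
  [[0.1,0,0.002,0,0,0,-1],[0.2,0,0.003,0,0,0,-1],[0.3,0,0.005,0,0,0,-1],[0.4,0,0.006,0,0,0,-1]],
])

```text
clock: 38.2
position: [446.5, 314.5, 204.0]
ee_rot: [0.998, 0.019, -0.06, 0.031]
contact_force: [-0.9, 0.5, -0.9]
gripper_width: 21.3
```

>>> apply_moves([
  [[0.039,0,0,0,0,0,-1],[0.077,0,0,0,0,0,-1],[0.116,0,0,0,0,0,-1],[0.154,0.001,0,0,0,0,-1],[0.193,0.001,0,0,0,0,-1],[0.231,0.001,0,0,0,0,-1],[0.27,0.001,0,0,0,0,-1],[0.27,0.001,0,0,0,0,-1]],
])

```text
clock: 39.0
position: [472.5, 315.4, 200.9]
ee_rot: [0.998, 0.019, -0.059, 0.031]
contact_force: [1.2, 1.1, -3.0]
gripper_width: 21.4
```

```bash
python3 look.py 22; python3 - <<'E'
from sc import *
for x,n in ((-50,7),(-24,8),(-5,8)):
    p,Q=tote([x,-72,0.5]);plan(p,Q,n,-1,settle=1)
E
```

```text
39.0 [472.5 315.4 200.9] F [ 1.2  1.1 -3. ] M [ 0.14 -0.31  0.  ] w 21.4 lip tote [-77.4 -72.1   0.2] lipw [530.2 306.7  19.6]
CALL [[[0.04,-0.0,-0.0,-0.0,-0.0,0.0,-1],[0.08,-0.0,-0.0,-0.0,-0.0,0.0,-1],[0.12,-0.0,-0.0,-0.0,-0.0,0.0,-1],[0.16,-0.0,-0.001,-0.0,-0.0,0.0,-1],[0.2,-0.0,-0.001,-0.0,-0.0,0.0,-1],[0.24,-0.0,-0.001,-0.0,-0.0,0.0,-1],[0.28,-0.0,-0.001,-0.0,-0.0,0.0,-1],[0.28,-0.0,-0.001,-0.0,-0.0,0.0,-1]]]
CALL [[[0.033,-0.0,-0.0,-0.0,-0.0,0.0,-1],[0.065,-0.0,-0.0,-0.0,-0.0,0.0,-1],[0.098,-0.0,-0.0,-0.0,-0.0,0.0,-1],[0.13,-0.0,-0.0,-0.0,-0.0,0.0,-1],[0.163,-0.0,-0.0,-0.0,-0.0,0.0,-1],[0.195,-0.0,-0.0,-0.0,-0.0,0.0,-1],[0.228,-0.0,-0.0,-0.0,-0.0,0.0,-1],[0.26,-0.0,-0.0,-0.0,-0.0,0.0,-1],[0.26,-0.0,-0.0,-0.0,-0.0,0.0,-1]]]
CALL [[[0.024,-0.0,-0.0,-0.0,-0.0,0.0,-1],[0.048,-0.0,-0.0,-0.0,-0.0,0.0,-1],[0.071,-0.0,-0.0,-0.0,-0.0,0.0,-1],[0.095,-0.0,-0.0,-0.0,-0.0,0.0,-1],[0.119,-0.0,-0.0,-0.0,-0.0,0.0,-1],[0.143,-0.0,-0.0,-0.0,-0.0,0.0,-1],[0.166,-0.0,-0.0,-0.0,-0.0,0.0,-1],[0.19,-0.0,-0.0,-0.0,-0.0,0.0,-1],[0.19,-0.0,-0.0,-0.0,-0.0,0.0,-1]]]
```

>>> apply_moves([
  [[0.04,0,0,0,0,0,-1],[0.08,0,0,0,0,0,-1],[0.12,0,0,0,0,0,-1],[0.16,0,-0.001,0,0,0,-1],[0.2,0,-0.001,0,0,0,-1],[0.24,0,-0.001,0,0,0,-1],[0.28,0,-0.001,0,0,0,-1],[0.28,0,-0.001,0,0,0,-1]],
])

```text
clock: 39.9
position: [500.4, 316.3, 197.6]
ee_rot: [0.998, 0.019, -0.06, 0.031]
contact_force: [-0.7, 0.4, -3.0]
gripper_width: 21.1
```

```bash
python3 look.py 23
```

```text
39.9 [500.4 316.3 197.6] F [-0.7  0.4 -3. ] M [ 0.11 -0.26 -0.01] w 21.1 lip tote [-49.3 -72.1   0.3] lipw [558.1 307.6  16.3]
```

>>> apply_moves([
  [[0.033,0,0,0,0,0,-1],[0.065,0,0,0,0,0,-1],[0.098,0,0,0,0,0,-1],[0.13,0,0,0,0,0,-1],[0.163,0,0,0,0,0,-1],[0.195,0,0,0,0,0,-1],[0.228,0,0,0,0,0,-1],[0.26,0,0,0,0,0,-1],[0.26,0,0,0,0,0,-1]],
])

```text
clock: 40.9
position: [526.1, 317.2, 194.5]
ee_rot: [0.998, 0.019, -0.059, 0.031]
contact_force: [-0.7, 0.1, -2.9]
gripper_width: 21.1
```

```bash
python3 look.py 24
```

```text
40.9 [526.1 317.2 194.5] F [-0.7  0.1 -2.9] M [ 0.18 -0.33 -0.02] w 21.1 lip tote [-23.4 -72.1   0.2] lipw [583.8 308.5  13.1]
```

>>> apply_moves([
  [[0.024,0,0,0,0,0,-1],[0.048,0,0,0,0,0,-1],[0.071,0,0,0,0,0,-1],[0.095,0,0,0,0,0,-1],[0.119,0,0,0,0,0,-1],[0.143,0,0,0,0,0,-1],[0.166,0,0,0,0,0,-1],[0.19,0,0,0,0,0,-1],[0.19,0,0,0,0,0,-1]],
])

```text
clock: 41.9
position: [544.9, 317.9, 192.3]
ee_rot: [0.998, 0.019, -0.059, 0.031]
contact_force: [0.2, 0.8, -2.9]
gripper_width: 21.2
```

```bash
python3 - <<'E'
from st import *
st()
def heel(d): return tote(np.array([-135+130*np.cos(d),-72-5*d,0.6+142*np.sin(d)]),-d)
rows([heel(d) for d in np.linspace(.02,.18,8)],-1,1)
rows([heel(d) for d in np.linspace(.2,.36,8)],-1,2)
E
```

```text
41.9 [544.9 317.9 192.3] F [ 0.2  0.8 -2.9] M [ 0.16 -0.29  0.01] w 21.2 lip tote [ -4.5 -72.1   0.4] lipw [602.6 309.2  11. ]
CALL 9 [[[-0.035,0.001,-0.014,0.0,0.04,0.0,-1],[-0.075,0.002,-0.027,0.0,0.086,0.0,-1],[-0.115,0.003,-0.039,0.0,0.131,0.0,-1],[-0.155,0.004,-0.05,0.0,0.177,0.0,-1],[-0.196,0.005,-0.061,0.0,0.223,0.0,-1],[-0.237,0.006,-0.07,0.0,0.268,0.0,-1],[-0.278,0.007,-0.079,0.0,0.314,0.0,-1],[-0.319,0.009,-0.087,0.0,0.36,0.0,-1],[-0.319,0.009,-0.087,0.0,0.36,0.0,-1]]]
CALL 10 [[[-0.034,0.001,-0.012,0.0,0.04,0.0,-1],[-0.074,0.002,-0.025,0.0,0.086,0.0,-1],[-0.113,0.003,-0.037,0.0,0.131,0.0,-1],[-0.153,0.004,-0.048,0.0,0.177,0.0,-1],[-0.194,0.005,-0.059,0.0,0.223,0.0,-1],[-0.234,0.006,-0.068,0.0,0.268,0.0,-1],[-0.274,0.007,-0.076,0.0,0.314,0.0,-1],[-0.315,0.009,-0.084,0.0,0.36,0.0,-1],[-0.315,0.009,-0.084,0.0,0.36,0.0,-1],[-0.315,0.009,-0.084,0.0,0.36,0.0,-1]]]
```

>>> apply_moves([
  [[-0.035,0.001,-0.014,0,0.04,0,-1],[-0.075,0.002,-0.027,0,0.086,0,-1],[-0.115,0.003,-0.039,0,0.131,0,-1],[-0.155,0.004,-0.05,0,0.177,0,-1],[-0.196,0.005,-0.061,0,0.223,0,-1],[-0.237,0.006,-0.07,0,0.268,0,-1],[-0.278,0.007,-0.079,0,0.314,0,-1],[-0.319,0.009,-0.087,0,0.36,0,-1],[-0.319,0.009,-0.087,0,0.36,0,-1]],
])

```text
clock: 42.8
position: [512.9, 316.2, 205.1]
ee_rot: [0.999, 0.022, 0.031, 0.029]
contact_force: [-0.1, -0.1, -3.1]
gripper_width: 21.3
```

>>> apply_moves([
  [[-0.034,0.001,-0.012,0,0.04,0,-1],[-0.074,0.002,-0.025,0,0.086,0,-1],[-0.113,0.003,-0.037,0,0.131,0,-1],[-0.153,0.004,-0.048,0,0.177,0,-1],[-0.194,0.005,-0.059,0,0.223,0,-1],[-0.234,0.006,-0.068,0,0.268,0,-1],[-0.274,0.007,-0.076,0,0.314,0,-1],[-0.315,0.009,-0.084,0,0.36,0,-1],[-0.315,0.009,-0.084,0,0.36,0,-1],[-0.315,0.009,-0.084,0,0.36,0,-1]],
])

```text
clock: 43.8
position: [481.8, 314.5, 211.6]
ee_rot: [0.992, 0.025, 0.12, 0.027]
contact_force: [-0.1, 1.2, -2.9]
gripper_width: 20.8
```

```bash
python3 look.py 25; python3 - <<'E'
from sc import *
p0,R0=cur();print(p0,R0.as_euler('ZYX'))
Q=R.from_euler('ZY',[0.02,-0.25])*FL
plan([p0[0]-6,p0[1]-3,p0[2]+72],R0,8,-1)
plan([p0[0]-8,p0[1]-5,355],Q,6,-1)
print(cur()[0])
E
```

```text
43.8 [481.8 314.5 211.6] F [-0.1  1.2 -2.9] M [ 0.11  0.7  -0.04] w 20.8 lip tote [-13.4 -73.8  50.6] lipw [599.7 310.3  62. ]
[481.85287026 314.63144205 211.53971556] [ 0.05650506 -0.23938741  3.08047063]
CALL [[[0.014,0.009,-0.089,0.0,0.0,0.0,-1],[0.028,0.018,-0.178,0.0,0.0,0.0,-1],[0.042,0.026,-0.267,0.0,0.0,0.0,-1],[0.056,0.035,-0.355,0.0,0.0,0.0,-1],[0.069,0.044,-0.444,0.0,0.0,0.0,-1],[0.083,0.053,-0.533,0.0,0.0,0.0,-1],[0.097,0.061,-0.622,0.0,0.0,0.0,-1],[0.111,0.07,-0.711,0.0,0.0,0.0,-1]]]
CALL [[[0.025,0.01,-0.116,0.017,0.003,0.012,-1],[0.05,0.021,-0.232,0.035,0.006,0.024,-1],[0.074,0.031,-0.348,0.052,0.009,0.035,-1],[0.099,0.041,-0.465,0.07,0.013,0.047,-1],[0.124,0.052,-0.581,0.088,0.016,0.059,-1],[0.149,0.062,-0.697,0.105,0.019,0.071,-1]]]
[473.86938862 309.59781446 355.01726298]
```

>>> apply_moves([
  [[0.014,0.009,-0.089,0,0,0,-1],[0.028,0.018,-0.178,0,0,0,-1],[0.042,0.026,-0.267,0,0,0,-1],[0.056,0.035,-0.355,0,0,0,-1],[0.069,0.044,-0.444,0,0,0,-1],[0.083,0.053,-0.533,0,0,0,-1],[0.097,0.061,-0.622,0,0,0,-1],[0.111,0.07,-0.711,0,0,0,-1]],
])

```text
clock: 44.7
position: [475.9, 311.5, 284.3]
ee_rot: [0.992, 0.024, 0.12, 0.027]
contact_force: [0.2, 0.4, -3.2]
gripper_width: 21.1
```

>>> apply_moves([
  [[0.025,0.01,-0.116,0.017,0.003,0.012,-1],[0.05,0.021,-0.232,0.035,0.006,0.024,-1],[0.074,0.031,-0.348,0.052,0.009,0.035,-1],[0.099,0.041,-0.465,0.07,0.013,0.047,-1],[0.124,0.052,-0.581,0.088,0.016,0.059,-1],[0.149,0.062,-0.697,0.105,0.019,0.071,-1]],
])

```text
clock: 45.3
position: [474.0, 309.4, 356.0]
ee_rot: [0.992, 0.01, 0.125, -0.002]
contact_force: [0.3, -0.5, -3.6]
gripper_width: 21.3
```

```bash
python3 look.py 26; cp cmd.json cmd_lift.json
```

```text
45.3 [474.  309.4 356. ] F [ 0.3 -0.5 -3.6] M [-0.04  0.82 -0.05] w 21.3 lip tote [-37.3 -80.9 194. ] lipw [593.1 311.6 207.4]
```

```bash
python3 - <<'E'
from st import *
p=arm.get_image('top')
g=cv2.cvtColor(p['img'],cv2.COLOR_RGB2GRAY)
i=p['img'][180:300,350:470,::-1]
cv2.imwrite('pics/t27c.png',cv2.resize(i,None,fx=5,fy=5,interpolation=cv2.INTER_CUBIC))
for u in [(431.5,225),(431.5,250.5),(431,270.5)]:
    X=atz(p,u,36); print(np.round(R.from_euler('z',-BY).apply(X-BC),1))
for l in ['bauble1_center','bauble2_center','bauble3_center','bauble4_center','bauble5_center']:
    for r in arm.mark_of(l,p)[:3]:
        X=atz(p,r['at'],36); print(l,np.round(r['at'],1),round(r['conf'],2),np.round(R.from_euler('z',-BY).apply(X-BC),1))
# roll test plan: at the lifted pose
p0,R0=cur()
print(R0.as_euler('ZYX'))
E
```

```text
[ 65.9 -74.   36. ]
[-11.1 -75.6  36. ]
[-70.6 -75.4  36. ]
bauble1_center [182.7 205.3] 0.72 [ 79.9 684.2  36. ]
bauble1_center [431.7 248.6] 0.52 [ -5.4 -76.1  36. ]
bauble2_center [429.7 249.4] 0.65 [ -8.1 -70.2  36. ]
bauble3_center [255.  169.1] 0.58 [206.7 473.8  36. ]
bauble3_center [222.  155.8] 0.55 [242.9 580.   36. ]
bauble3_center [432.7 267.4] 0.53 [-61.1 -80.2  36. ]
bauble5_center [433.1 224.1] 0.58 [ 69.  -78.7  36. ]
[ 0.02023483 -0.24996469 -3.14142157]
```

```bash
python3 - <<'E'
from sc import *
p0,R0=cur()
Q=R.from_euler('ZYX',[0.02,-0.33,0.14])*FL
plan(p0+[-8,-12,8],Q,6,-1,settle=4)
E
```

```text
CALL [[[-0.01,0.02,-0.016,0.047,0.027,-0.002,-1],[-0.02,0.039,-0.033,0.093,0.053,-0.004,-1],[-0.03,0.059,-0.049,0.14,0.08,-0.006,-1],[-0.04,0.079,-0.065,0.186,0.107,-0.007,-1],[-0.05,0.098,-0.082,0.233,0.133,-0.009,-1],[-0.06,0.118,-0.098,0.279,0.16,-0.011,-1],[-0.06,0.118,-0.098,0.279,0.16,-0.011,-1],[-0.06,0.118,-0.098,0.279,0.16,-0.011,-1],[-0.06,0.118,-0.098,0.279,0.16,-0.011,-1],[-0.06,0.118,-0.098,0.279,0.16,-0.011,-1]]]
```

>>> apply_moves([
  [[-0.01,0.02,-0.016,0.047,0.027,-0.002,-1],[-0.02,0.039,-0.033,0.093,0.053,-0.004,-1],[-0.03,0.059,-0.049,0.14,0.08,-0.006,-1],[-0.04,0.079,-0.065,0.186,0.107,-0.007,-1],[-0.05,0.098,-0.082,0.233,0.133,-0.009,-1],[-0.06,0.118,-0.098,0.279,0.16,-0.011,-1],[-0.06,0.118,-0.098,0.279,0.16,-0.011,-1],[-0.06,0.118,-0.098,0.279,0.16,-0.011,-1],[-0.06,0.118,-0.098,0.279,0.16,-0.011,-1],[-0.06,0.118,-0.098,0.279,0.16,-0.011,-1]],
])

```text
clock: 46.7
position: [466.2, 297.8, 362.9]
ee_rot: [0.984, 0.021, 0.163, -0.07]
contact_force: [0.9, -0.6, -2.9]
gripper_width: 21.0
```

```bash
python3 look.py 28
```

```text
46.7 [466.2 297.8 362.9] F [ 0.9 -0.6 -2.9] M [-0.46  0.92 -0.01] w 21.0 lip tote [-36.4 -69.5 213.4] lipw [595.8 324.3 225.7]
```

```bash
python3 - <<'E'
from sc import *
p0,R0=cur()
Q=R.from_euler('ZYX',[0.02,-0.3,0.0])*FL
plan(p0+[-2,-5,0],Q,6,-1,settle=1)
p,Q=bp(-40,175,-.27);print(p)
plan(p,Q,5,-1,ncall=6,settle=2)
E
```

```text
CALL [[[-0.003,0.008,-0.002,-0.047,-0.01,0.001,-1],[-0.007,0.016,-0.005,-0.093,-0.02,0.001,-1],[-0.01,0.024,-0.007,-0.14,-0.03,0.002,-1],[-0.013,0.032,-0.009,-0.187,-0.04,0.003,-1],[-0.017,0.04,-0.012,-0.233,-0.05,0.003,-1],[-0.02,0.048,-0.014,-0.28,-0.06,0.004,-1],[-0.02,0.048,-0.014,-0.28,-0.06,0.004,-1]]]
[ 474.89414945 -185.96996086  321.22248645]
CALL [[[-0.004,0.16,0.013,-0.031,-0.002,0.105,-1],[-0.007,0.319,0.027,-0.061,-0.003,0.209,-1],[-0.011,0.479,0.04,-0.092,-0.005,0.314,-1],[-0.014,0.638,0.054,-0.122,-0.006,0.418,-1],[-0.018,0.798,0.067,-0.153,-0.008,0.523,-1]]]
CALL [[[0.038,0.154,0.026,-0.031,-0.001,0.105,-1],[0.075,0.307,0.051,-0.061,-0.003,0.21,-1],[0.113,0.461,0.077,-0.092,-0.004,0.314,-1],[0.15,0.614,0.102,-0.122,-0.006,0.419,-1],[0.188,0.768,0.128,-0.153,-0.007,0.524,-1]]]
CALL [[[0.076,0.136,0.036,-0.031,-0.002,0.105,-1],[0.152,0.272,0.073,-0.062,-0.003,0.209,-1],[0.227,0.409,0.109,-0.092,-0.005,0.314,-1],[0.303,0.545,0.146,-0.123,-0.006,0.418,-1],[0.379,0.681,0.182,-0.154,-0.008,0.523,-1]]]
CALL [[[0.108,0.109,0.046,-0.031,-0.002,0.105,-1],[0.217,0.218,0.091,-0.061,-0.003,0.209,-1],[0.325,0.327,0.137,-0.092,-0.005,0.314,-1],[0.434,0.436,0.182,-0.122,-0.006,0.418,-1],[0.542,0.545,0.228,-0.153,-0.008,0.523,-1]]]
CALL [[[0.132,0.073,0.052,-0.031,-0.002,0.105,-1],[0.265,0.147,0.104,-0.061,-0.003,0.21,-1],[0.397,0.22,0.156,-0.092,-0.005,0.314,-1],[0.53,0.294,0.208,-0.122,-0.006,0.419,-1],[0.662,0.367,0.26,-0.153,-0.008,0.524,-1]]]
CALL [[[0.147,0.032,0.056,-0.031,-0.001,0.105,-1],[0.294,0.065,0.111,-0.062,-0.003,0.209,-1],[0.44,0.097,0.167,-0.092,-0.004,0.314,-1],[0.587,0.13,0.222,-0.123,-0.006,0.418,-1],[0.734,0.162,0.278,-0.154,-0.007,0.523,-1],[0.734,0.162,0.278,-0.154,-0.007,0.523,-1],[0.734,0.162,0.278,-0.154,-0.007,0.523,-1]]]
```

>>> apply_moves([
  [[-0.003,0.008,-0.002,-0.047,-0.01,0.001,-1],[-0.007,0.016,-0.005,-0.093,-0.02,0.001,-1],[-0.01,0.024,-0.007,-0.14,-0.03,0.002,-1],[-0.013,0.032,-0.009,-0.187,-0.04,0.003,-1],[-0.017,0.04,-0.012,-0.233,-0.05,0.003,-1],[-0.02,0.048,-0.014,-0.28,-0.06,0.004,-1],[-0.02,0.048,-0.014,-0.28,-0.06,0.004,-1]],
])

```text
clock: 47.5
position: [464.1, 292.9, 362.8]
ee_rot: [0.989, 0.01, 0.149, -0.001]
contact_force: [0.7, 1.4, -2.8]
gripper_width: 21.2
```

>>> apply_moves([
  [[-0.004,0.16,0.013,-0.031,-0.002,0.105,-1],[-0.007,0.319,0.027,-0.061,-0.003,0.209,-1],[-0.011,0.479,0.04,-0.092,-0.005,0.314,-1],[-0.014,0.638,0.054,-0.122,-0.006,0.418,-1],[-0.018,0.798,0.067,-0.153,-0.008,0.523,-1]],
])

```text
clock: 48.0
position: [465.9, 212.2, 356.1]
ee_rot: [0.981, -0.126, 0.146, 0.017]
contact_force: [0.7, 0.0, -4.2]
gripper_width: 21.7
```

>>> apply_moves([
  [[0.038,0.154,0.026,-0.031,-0.001,0.105,-1],[0.075,0.307,0.051,-0.061,-0.003,0.21,-1],[0.113,0.461,0.077,-0.092,-0.004,0.314,-1],[0.15,0.614,0.102,-0.122,-0.006,0.419,-1],[0.188,0.768,0.128,-0.153,-0.007,0.524,-1]],
])

```text
clock: 48.5
position: [467.8, 132.2, 349.2]
ee_rot: [0.955, -0.259, 0.141, 0.035]
contact_force: [-0.1, -0.1, -3.7]
gripper_width: 20.9
```

>>> apply_moves([
  [[0.076,0.136,0.036,-0.031,-0.002,0.105,-1],[0.152,0.272,0.073,-0.062,-0.003,0.209,-1],[0.227,0.409,0.109,-0.092,-0.005,0.314,-1],[0.303,0.545,0.146,-0.123,-0.006,0.418,-1],[0.379,0.681,0.182,-0.154,-0.008,0.523,-1]],
])

```text
clock: 49.0
position: [469.6, 52.0, 342.0]
ee_rot: [0.911, -0.387, 0.132, 0.053]
contact_force: [0.1, -0.2, -3.1]
gripper_width: 20.9
```

>>> apply_moves([
  [[0.108,0.109,0.046,-0.031,-0.002,0.105,-1],[0.217,0.218,0.091,-0.061,-0.003,0.209,-1],[0.325,0.327,0.137,-0.092,-0.005,0.314,-1],[0.434,0.436,0.182,-0.122,-0.006,0.418,-1],[0.542,0.545,0.228,-0.153,-0.008,0.523,-1]],
])

```text
clock: 49.5
position: [471.3, -27.9, 335.1]
ee_rot: [0.85, -0.507, 0.121, 0.069]
contact_force: [-0.3, -1.0, -2.9]
gripper_width: 21.2
```

>>> apply_moves([
  [[0.132,0.073,0.052,-0.031,-0.002,0.105,-1],[0.265,0.147,0.104,-0.061,-0.003,0.21,-1],[0.397,0.22,0.156,-0.092,-0.005,0.314,-1],[0.53,0.294,0.208,-0.122,-0.006,0.419,-1],[0.662,0.367,0.26,-0.153,-0.008,0.524,-1]],
])

```text
clock: 50.0
position: [473.1, -107.5, 328.2]
ee_rot: [0.774, -0.618, 0.108, 0.084]
contact_force: [0.4, 0.9, -4.0]
gripper_width: 21.6
```

>>> apply_moves([
  [[0.147,0.032,0.056,-0.031,-0.001,0.105,-1],[0.294,0.065,0.111,-0.062,-0.003,0.209,-1],[0.44,0.097,0.167,-0.092,-0.004,0.314,-1],[0.587,0.13,0.222,-0.123,-0.006,0.418,-1],[0.734,0.162,0.278,-0.154,-0.007,0.523,-1],[0.734,0.162,0.278,-0.154,-0.007,0.523,-1],[0.734,0.162,0.278,-0.154,-0.007,0.523,-1]],
])

```text
clock: 50.7
position: [474.9, -186.7, 321.1]
ee_rot: [-0.684, 0.717, -0.093, -0.098]
contact_force: [0.5, -0.0, -3.2]
gripper_width: 21.4
```

```bash
python3 lookb.py 29
```

```text
50.7 [ 474.9 -186.7  321.1] F [ 0.5 -0.  -3.2] M [ 0.74 -0.05 -0.04] w 21.4 lip tote [-178.1 -692.5  107.5] lipw [ 468.8 -308.7  174.9]
lip box local [ -0.3 -40.7 174.9] [-1.617 -0.27   3.141]
```

```bash
python3 - <<'E'
from st import *
p=arm.get_image('wrist')
for u in [(215,59),(418,59),(220,64),(413,64)]:
    X=atz(p,u,80);print(u,np.round(R.from_euler('z',-BY).apply(X-BC),1))
for u in [(257,100),(325,99),(378,99)]:
    X=atz(p,u,35);print(u,np.round(R.from_euler('z',-BY).apply(X-BC),1))
A=[]
# descent: (bottom z, pitch)
S=[(122,.27),(95,.27),(68,.22),(50,.13),(30,.085),(13,.05)]
def P(b,q,ylip=-40): return bp(ylip,b+142*np.sin(q),-q)
def seg(a,b,n,t0=0): return [P(*(np.array(a)+(np.array(b)-a)*t)) for t in np.linspace(0,1,n+1)[1:]]
def S2(a,b,n): return seg(np.array(a),np.array(b),n)
p0,_=cur();print(p0)
rows([P(b,.27) for b in (132,125,115,104,92)],-1)
rows(S2((92,.27),(68,.22),3)+S2((68,.22),(50,.13),6),-1)
rows(S2((50,.13),(30,.085),5)+S2((30,.085),(13,.05),4),-1,1)
E
```

```text
(215, 59) [ 106.4 -107.7   80. ]
(418, 59) [-103.7 -107.9   80. ]
(220, 64) [ 101.3 -102.6   80. ]
(413, 64) [ -98.6 -102.9   80. ]
(257, 100) [ 71.8 -78.   35. ]
(325, 99) [ -8.6 -79.2  35. ]
(378, 99) [-71.3 -79.3  35. ]
[ 474.88815094 -185.99106423  321.27761302]
CALL 5 [[[-0.014,0.0,0.05,0.0,0.0,0.0,-1],[-0.033,0.0,0.117,0.0,0.0,0.0,-1],[-0.059,0.0,0.214,0.0,0.0,0.0,-1],[-0.089,0.0,0.32,0.0,0.0,0.0,-1],[-0.121,0.0,0.435,0.0,0.0,0.0,-1]]]
CALL 9 [[[0.002,0.0,0.087,0.0,-0.034,0.0,-1],[0.004,0.0,0.173,0.0,-0.067,0.0,-1],[0.006,0.0,0.261,0.0,-0.1,0.0,-1],[0.019,0.0,0.3,0.0,-0.13,0.0,-1],[0.032,0.0,0.339,0.0,-0.16,0.0,-1],[0.045,0.0,0.378,0.0,-0.19,0.0,-1],[0.059,0.0,0.418,0.0,-0.22,0.0,-1],[0.072,0.0,0.459,0.0,-0.25,0.0,-1],[0.086,0.0,0.5,0.0,-0.28,0.0,-1]]]
CALL 10 [[[0.009,0.0,0.045,0.0,-0.018,0.0,-1],[0.018,0.0,0.091,0.0,-0.036,0.0,-1],[0.027,0.0,0.136,0.0,-0.054,0.0,-1],[0.036,0.0,0.182,0.0,-0.072,0.0,-1],[0.045,0.0,0.228,0.0,-0.09,0.0,-1],[0.053,0.0,0.276,0.0,-0.108,0.0,-1],[0.061,0.0,0.324,0.0,-0.125,0.0,-1],[0.07,0.0,0.373,0.0,-0.143,0.0,-1],[0.078,0.0,0.422,0.0,-0.16,0.0,-1],[0.078,0.0,0.422,0.0,-0.16,0.0,-1]]]
```

>>> apply_moves([
  [[-0.014,0,0.05,0,0,0,-1],[-0.033,0,0.117,0,0,0,-1],[-0.059,0,0.214,0,0,0,-1],[-0.089,0,0.32,0,0,0,-1],[-0.121,0,0.435,0,0,0,-1]],
])

```text
clock: 51.4
position: [474.8, -185.9, 274.8]
ee_rot: [-0.685, 0.716, -0.093, -0.098]
contact_force: [-0.6, -0.4, -3.5]
gripper_width: 21.3
```

>>> apply_moves([
  [[0.002,0,0.087,0,-0.034,0,-1],[0.004,0,0.173,0,-0.067,0,-1],[0.006,0,0.261,0,-0.1,0,-1],[0.019,0,0.3,0,-0.13,0,-1],[0.032,0,0.339,0,-0.16,0,-1],[0.045,0,0.378,0,-0.19,0,-1],[0.059,0,0.418,0,-0.22,0,-1],[0.072,0,0.459,0,-0.25,0,-1],[0.086,0,0.5,0,-0.28,0,-1]],
])

```text
clock: 52.3
position: [475.1, -209.0, 233.2]
ee_rot: [-0.69, 0.72, -0.047, -0.047]
contact_force: [-3.3, -4.8, 14.6]
gripper_width: 20.9
```

```bash
python3 lookb.py 30
```

```text
52.3 [ 475.1 -209.   233.2] F [-3.3 -4.8 14.6] M [-1.17  1.45  0.02] w 20.9 lip tote [-163.9 -687.7    5.4] lipw [ 470.7 -310.    71.7]
lip box local [  1.7 -41.9  71.7] [-1.614 -0.133 -3.14 ]
```

```bash
python3 - <<'E'
from st import *
s=st();print(np.round(s['joints'],3),np.round(s['joint_efforts'],1)); 
i=cv2.imread('pics/s30.png');cv2.imwrite('pics/s30c.png',cv2.resize(i[180:330,250:400],None,fx=4,fy=4,interpolation=cv2.INTER_CUBIC))
E
```

```text
52.45 [ 474.9 -209.2  233.1] F [-3.6 -3.9  8.5] M [-0.81  0.9   0.04] w 21.2 lip tote [-164.  -687.8    5.2] lipw [ 470.5 -310.1   71.5]
[-0.046  0.256 -0.444  0.173 -0.875 -0.11 ] [  2.  -25.8  14.7   2.1   0.9  -0.1]
```

```bash
cat > slip.py <<'E'
from st import *
from scipy.optimize import least_squares
def camtool(s,p):
    Rt=R.from_quat(s['ee_rot']);T=np.array(p['pose'])
    M=np.eye(4);M[:3,:3]=Rt.inv().as_matrix()@T[:3,:3];M[:3,3]=Rt.inv().apply(T[:3,3]-s['position']);return M
s=arm.read_state();p=arm.get_image('wrist')
K=dict(p);K['pose']=camtool(s,p)
print(np.round(K['pose'],3))
# pan points in tool frame for reference grip
pts=np.array([[78.7,-68.5,171.5],[78.7,68.5,171.5],[-51,-68.5,128.5],[-51,68.5,128.5],[65.7,-67.5,155.5],[65.7,67.5,155.5]])
for X in pts: print(np.round(proj(K,X),1))
def f(q,uv):
    c=np.array([0,0,56.]); r=R.from_euler('y',q[0])
    return np.ravel([proj(K,r.apply(X-c)+c+[q[1],q[3],q[2]])-u for X,u in zip(pts,uv)])
for n,uv in (('w5',[(226,100.5),(411.5,100.5),(224,287),(412,287),(219,116),(417,116)]),('w30',[(231,122),(407.5,122),(226,302),(412,302),(223,137),(414,137)])):
    r=least_squares(f,[0,0,0,0],args=(uv,)); print(n,r.x,np.round(r.fun,1))
E
python3 slip.py
```

```text
[[ 1.0000e-03  9.4800e-01  3.1700e-01  8.1459e+01]
 [ 1.0000e+00 -0.0000e+00 -1.0000e-03 -1.3500e-01]
 [-1.0000e-03  3.1700e-01 -9.4800e-01 -7.1851e+01]
 [ 0.0000e+00  0.0000e+00  0.0000e+00  1.0000e+00]]
[224.5 100.6]
[410.3 100.7]
[224.6 285.9]
[410.1 285.9]
[221.3 120.4]
[413.5 120.5]
w5 [-0.02953741  4.81393905 -3.70798488  0.59449678] [-1.4 -1.8  0.4 -1.7 -1.  -0.2  1.4 -0.2  2.2  1.8 -1.6  1.9]
w30 [-0.08008242 -4.75538889 -1.16294093  1.11751926] [-1.5 -1.9  0.8 -1.8 -0.6  0.4  0.4  0.4  3.1  1.3 -2.2  1.4]
```

```bash
python3 - <<'E'
import cv2
L=[]
for t in ['5','20','26','28','29','30']:
    i=cv2.imread(f'pics/w{t}.png')[85:310,205:435]
    cv2.putText(i,t,(5,15),0,.5,(0,0,255),1); L.append(i)
cv2.imwrite('pics/cmp.png',cv2.vconcat([cv2.hconcat(L[:3]),cv2.hconcat(L[3:])]))
E
cat > slip2.py <<'E'
from slip import *
def g(q,uv):
    c=np.array([0,0,56.]); r=R.from_euler('y',q[0])
    return np.ravel([proj(K,r.apply(X-c)+c)-u for X,u in zip(pts[:4],uv)])
for n,uv in (('w5',[(225,100.5),(411.5,100.5),(224,287),(412,287)]),('w29',[(232,119),(407,119),(228,300),(411,300)]),('w30',[(231,122),(407.5,122),(226,302),(412,302)])):
    r=least_squares(g,[0],args=(uv,)); print(n,r.x,np.round(r.fun,1))
E
python3 slip2.py
```

```text
[[ 1.0000e-03  9.4800e-01  3.1700e-01  8.1491e+01]
 [ 1.0000e+00 -0.0000e+00 -1.0000e-03 -1.2200e-01]
 [-1.0000e-03  3.1700e-01 -9.4800e-01 -7.1849e+01]
 [ 0.0000e+00  0.0000e+00  0.0000e+00  1.0000e+00]]
[224.5 100.7]
[410.3 100.8]
[224.6 285.9]
[410.1 285.9]
[221.3 120.4]
[413.5 120.5]
w5 [-0.02952973  4.8465143  -3.70566448  0.60985798] [-1.4 -1.8  0.3 -1.7 -0.9 -0.2  1.4 -0.2  2.2  1.8 -1.6  1.9]
w30 [-0.08007391 -4.72290648 -1.16058144  1.1322641 ] [-1.5 -1.9  0.8 -1.8 -0.6  0.4  0.4  0.4  3.1  1.3 -2.2  1.4]
w5 [-0.00209397] [-0.4  0.5 -1.3  0.6  0.6 -0.8 -1.9 -0.8]
w29 [-0.11276152] [-2.9 -0.2 -1.3 -0.1 -4.8  0.1  0.5  0.1]
w30 [-0.12964548] [-1.3 -0.5 -2.4 -0.4 -3.   0.2 -0.3  0.2]
```

```bash
cat > sc2.py <<'E'
from sc import *
SIG=0.125
_c=np.array([0,0,56.])
LIP0=LIP.copy()
LIP2=R.from_euler('y',-SIG).apply(LIP0-_c)+_c
def world2(lip,yaw,pitch=0):
    Rt=R.from_euler('ZY',[yaw,pitch-SIG])*FL
    return np.asarray(lip,float)-Rt.apply(LIP2),Rt
def bp2(y,z,pitch,x=0):
    l=BC+R.from_euler('z',BY).apply([x,y,0])+[0,0,z]
    return world2(l,BY-np.pi/2,pitch)
def lipb(s):
    Rt=R.from_quat(s['ee_rot']); X=np.array(s['position'])+Rt.apply(LIP2)
    e=Rt.as_euler('ZYX'); return np.round(R.from_euler('z',-BY).apply(X-BC),1), 'scoop pitch',round(e[1]+SIG,3)
E
python3 - <<'E'
from st import *
from sc2 import *
s=arm.read_state();print(LIP2,lipb(s))
# sync the cmd to the stored one before unsent third call
p,Q=bp(-40,50+142*np.sin(.13),-.13);print(p,s['position'])
setcmd(p,Q)
plan(p+[0,-2,22],Q,4,-1)
P=lambda b,q:bp2(-40,b+142*np.sin(q),-q)
p,Q=P(95,.22); plan(p,Q,6,-1,settle=2)
E
```

```text
[ 63.43667524   0.3        182.39512742] (array([  1.6, -28. ,  60.8]), 'scoop pitch', np.float64(-0.008))
[ 473.92251215 -207.54732436  230.24182979] [ 474.94529205 -209.05586599  233.12169109]
CALL [[[0.012,-0.0,-0.054,0.0,0.0,0.0,-1],[0.024,-0.001,-0.108,0.0,0.0,0.0,-1],[0.036,-0.001,-0.162,0.0,0.0,0.0,-1],[0.048,-0.001,-0.216,0.0,0.0,0.0,-1]]]
CALL [[[-0.033,0.0,-0.045,0.0,0.072,0.0,-1],[-0.065,0.0,-0.089,0.0,0.143,0.0,-1],[-0.097,0.001,-0.134,0.0,0.215,0.0,-1],[-0.13,0.001,-0.178,0.0,0.287,0.0,-1],[-0.163,0.001,-0.223,0.0,0.358,0.0,-1],[-0.195,0.001,-0.267,0.0,0.43,0.0,-1],[-0.195,0.001,-0.267,0.0,0.43,0.0,-1],[-0.195,0.001,-0.267,0.0,0.43,0.0,-1]]]
```

>>> apply_moves([
  [[0.012,0,-0.054,0,0,0,-1],[0.024,-0.001,-0.108,0,0,0,-1],[0.036,-0.001,-0.162,0,0,0,-1],[0.048,-0.001,-0.216,0,0,0,-1]],
])

```text
clock: 52.95
position: [474.0, -209.5, 252.4]
ee_rot: [-0.69, 0.721, -0.045, -0.047]
contact_force: [-0.1, 0.6, -3.0]
gripper_width: 20.9
```

>>> apply_moves([
  [[-0.033,0,-0.045,0,0.072,0,-1],[-0.065,0,-0.089,0,0.143,0,-1],[-0.097,0.001,-0.134,0,0.215,0,-1],[-0.13,0.001,-0.178,0,0.287,0,-1],[-0.163,0.001,-0.223,0,0.358,0,-1],[-0.195,0.001,-0.267,0,0.43,0,-1],[-0.195,0.001,-0.267,0,0.43,0,-1],[-0.195,0.001,-0.267,0,0.43,0,-1]],
])

```text
clock: 53.75
position: [475.0, -186.6, 276.1]
ee_rot: [-0.681, 0.712, -0.118, -0.124]
contact_force: [-0.6, 0.2, -3.1]
gripper_width: 21.1
```

```bash
python3 lookb.py 31;python3 - <<'E'
from st import *
from sc2 import *
print(lipb(arm.read_state()))
E
```

```text
53.75 [ 475.  -186.6  276.1] F [-0.6  0.2 -3.1] M [ 0.97 -0.01  0.02] w 21.1 lip tote [-174.3 -700.7   71.5] lipw [ 468.7 -319.1  139.3]
lip box local [  0.  -51.1 139.3] [-1.615 -0.344  3.141]
(array([  0. , -40.2, 125.8]), 'scoop pitch', np.float64(-0.22))
```

```bash
sed -i 's/SIG=0.125/SIG=0.13/' sc2.py; python3 - <<'E'
from sc2 import *
def P(b,q,ylip=-41): return bp2(ylip,b+142*np.sin(q),-q)
def S2(a,b,n): 
    a=np.array(a);b=np.array(b); return [P(*(a+(b-a)*t)) for t in np.linspace(0,1,n+1)[1:]]
rows(S2((95,.22),(68,.19),3)+S2((68,.19),(50,.12),4),-1,1)
rows(S2((50,.12),(30,.075),4)+S2((30,.075),(14,.045),4),-1,1)
E
```

```text
CALL 8 [[[-0.011,0.0,0.095,0.0,-0.01,0.0,-1],[-0.027,0.0,0.187,0.0,-0.03,0.0,-1],[-0.044,0.0,0.279,0.0,-0.05,0.0,-1],[-0.035,0.0,0.334,0.0,-0.085,0.0,-1],[-0.026,0.0,0.39,0.0,-0.12,0.0,-1],[-0.017,0.0,0.447,0.0,-0.155,0.0,-1],[-0.008,0.0,0.504,0.0,-0.19,0.0,-1],[-0.008,0.0,0.504,0.0,-0.19,0.0,-1]]]
CALL 9 [[[0.004,0.0,0.057,0.0,-0.022,0.0,-1],[0.009,0.0,0.114,0.0,-0.045,0.0,-1],[0.013,0.0,0.172,0.0,-0.067,0.0,-1],[0.018,0.0,0.229,0.0,-0.09,0.0,-1],[0.019,0.0,0.274,0.0,-0.105,0.0,-1],[0.021,0.0,0.32,0.0,-0.12,0.0,-1],[0.022,0.0,0.365,0.0,-0.135,0.0,-1],[0.023,0.0,0.41,0.0,-0.15,0.0,-1],[0.023,0.0,0.41,0.0,-0.15,0.0,-1]]]
```

>>> apply_moves([
  [[-0.011,0,0.095,0,-0.01,0,-1],[-0.027,0,0.187,0,-0.03,0,-1],[-0.044,0,0.279,0,-0.05,0,-1],[-0.035,0,0.334,0,-0.085,0,-1],[-0.026,0,0.39,0,-0.12,0,-1],[-0.017,0,0.447,0,-0.155,0,-1],[-0.008,0,0.504,0,-0.19,0,-1],[-0.008,0,0.504,0,-0.19,0,-1]],
])

```text
clock: 54.7
position: [474.0, -203.6, 227.9]
ee_rot: [-0.685, 0.718, -0.085, -0.09]
contact_force: [-0.5, 0.6, -2.8]
gripper_width: 20.7
```

```bash
python3 lookb.py 32;python3 - <<'E'
from st import *
from sc2 import *
print(lipb(arm.read_state()))
E
```

```text
54.7 [ 474.  -203.6  227.9] F [-0.5  0.6 -2.8] M [ 0.64 -0.02 -0.  ] w 20.7 lip tote [-167.9 -700.6   11.7] lipw [ 468.  -322.5   79.2]
lip box local [ -0.5 -54.6  79.2] [-1.617 -0.249  3.14 ]
(array([  0.2, -41.2,  67.2]), 'scoop pitch', np.float64(-0.12))
```

```bash
python3 - <<'E'
from st import *
p=arm.get_image('wrist')
for u in [(235,88),(327,88.5),(397.5,88)]:
    for z in (35,):
        X=atz(p,u,z);print(u,np.round(R.from_euler('z',-BY).apply(X-BC),1))
for u in [(174,27),(457,27)]:
    X=atz(p,u,80);print(u,np.round(R.from_euler('z',-BY).apply(X-BC),1))
print(np.round(R.from_euler('z',-BY).apply(p['pose'][:3,3]-BC),1))
E
```

```text
(235, 88) [ 73.2 -76.4  35. ]
(327, 88.5) [ -7.9 -76.1  35. ]
(397.5, 88) [-70.1 -76.5  35. ]
(174, 27) [ 105.5 -107.3   80. ]
(457, 27) [-101.6 -107.5   80. ]
[  0.7   3.6 318.5]
```

>>> apply_moves([
  [[0.004,0,0.057,0,-0.022,0,-1],[0.009,0,0.114,0,-0.045,0,-1],[0.013,0,0.172,0,-0.067,0,-1],[0.018,0,0.229,0,-0.09,0,-1],[0.019,0,0.274,0,-0.105,0,-1],[0.021,0,0.32,0,-0.12,0,-1],[0.022,0,0.365,0,-0.135,0,-1],[0.023,0,0.41,0,-0.15,0,-1],[0.023,0,0.41,0,-0.15,0,-1]],
])

```text
clock: 55.8
position: [473.4, -215.6, 188.7]
ee_rot: [-0.688, 0.72, -0.06, -0.064]
contact_force: [0.1, -0.3, -2.7]
gripper_width: 22.0
```

```bash
python3 lookb.py 33;python3 - <<'E'
from st import *
from sc2 import *
print(lipb(arm.read_state()))
A=[bp2(-41+1*t,20.4-9.4*t,-.045+.205*t) for t in np.linspace(.1,1,10)]
rows(A,-1)
E
```

```text
55.8 [ 473.4 -215.6  188.7] F [ 0.1 -0.3 -2.7] M [0.43 0.01 0.  ] w 22.0 lip tote [-162.3 -698.3  -35.6] lipw [ 467.9 -323.2   31.5]
lip box local [ -0.5 -55.2  31.5] [-1.616 -0.175  3.14 ]
(array([  0.2, -41.1,  20.5]), 'scoop pitch', np.float64(-0.045))
CALL 10 [[[0.035,0.0,-0.003,0.0,-0.041,0.0,-1],[0.071,0.0,-0.006,0.0,-0.082,0.0,-1],[0.106,0.0,-0.008,0.0,-0.123,0.0,-1],[0.142,0.0,-0.009,0.0,-0.164,0.0,-1],[0.178,0.0,-0.009,0.0,-0.205,0.0,-1],[0.214,0.0,-0.009,0.0,-0.246,0.0,-1],[0.25,0.0,-0.008,0.0,-0.287,0.0,-1],[0.286,0.0,-0.005,0.0,-0.328,0.0,-1],[0.323,0.0,-0.003,0.0,-0.369,0.0,-1],[0.359,0.0,0.001,0.0,-0.41,0.0,-1]]]
```

>>> apply_moves([
  [[0.035,0,-0.003,0,-0.041,0,-1],[0.071,0,-0.006,0,-0.082,0,-1],[0.106,0,-0.008,0,-0.123,0,-1],[0.142,0,-0.009,0,-0.164,0,-1],[0.178,0,-0.009,0,-0.205,0,-1],[0.178,0,-0.009,0,-0.205,0,-1],[0.178,0,-0.009,0,-0.205,0,-1],[0.178,0,-0.009,0,-0.205,0,-1],[0.214,0,-0.009,0,-0.246,0,-1],[0.214,0,-0.009,0,-0.246,0,-1]],
])

```text
clock: 56.95
position: [472.9, -236.4, 194.1]
ee_rot: [-0.691, 0.723, -0.018, -0.019]
contact_force: [0.5, -0.0, -2.7]
gripper_width: 21.1
```

```bash
python3 lookb.py 34
```

```text
56.95 [ 472.9 -236.4  194.1] F [ 0.5 -0.  -2.7] M [ 0.17 -0.05  0.07] w 21.1 lip tote [-160.8 -698.8  -42.1] lipw [ 468.7 -323.9   24.9]
lip box local [  0.3 -56.   24.9] [-1.616 -0.052  3.142]
```

>>> apply_moves([
  [[0,0,0,0,0,0,-1],[0,0,0,0,0,0,-1],[0,0,0,0,0,0,-1],[0,0,0,0,0,0,-1],[0,0,0,0,0,0,-1]],
])

```text
clock: 57.6
position: [472.7, -236.3, 193.9]
ee_rot: [-0.691, 0.723, -0.018, -0.019]
contact_force: [0.1, 0.6, -3.0]
gripper_width: 21.4
```

```bash
python3 lookb.py 35
```

```text
57.6 [ 472.7 -236.3  193.9] F [ 0.1  0.6 -3. ] M [ 0.19 -0.06  0.05] w 21.4 lip tote [-161.  -698.7  -42.3] lipw [ 468.4 -323.9   24.8]
lip box local [ -0.  -55.9  24.8] [-1.616 -0.052  3.141]
```

```bash
python3 - <<'E'
from sc2 import *
t=.6
p,Q=bp2(-41+1*t,20.4-9.4*t,-.045+.205*t);setcmd(p,Q)
S=[(.078,-40.4,14.8),(.2,-38,11),(.4,-31,10.5),(.5,-24,10.5),(.62,-12,10.5)]
ps=np.linspace(.078,.62,19)[1:]
a=np.array(S)
A=[bp2(np.interp(q,a[:,0],a[:,1]),np.interp(q,a[:,0],a[:,2]),q) for q in ps]
rows(A[:9],-1);rows(A[9:],-1,1)
B=[bp2(-12+np.cos(.62)*d,10.5+np.sin(.62)*d,.62) for d in (5,10,16,22,28,35,42,50,60,70)]
rows(B,-1)
E
```

```text
CALL 9 [[[0.049,0.0,-0.009,0.0,-0.06,0.0,-1],[0.098,0.0,-0.017,0.0,-0.12,0.0,-1],[0.148,0.0,-0.022,0.0,-0.181,0.0,-1],[0.198,0.0,-0.026,0.0,-0.241,0.0,-1],[0.245,0.0,-0.037,0.0,-0.301,0.0,-1],[0.292,0.0,-0.046,0.0,-0.361,0.0,-1],[0.339,0.0,-0.054,0.0,-0.422,0.0,-1],[0.386,0.0,-0.06,0.0,-0.482,0.0,-1],[0.434,0.0,-0.064,0.0,-0.542,0.0,-1]]]
CALL 10 [[[0.045,0.0,-0.015,0.0,-0.06,0.0,-1],[0.087,0.0,-0.028,0.0,-0.12,0.0,-1],[0.123,0.0,-0.038,0.0,-0.181,0.0,-1],[0.159,0.0,-0.047,0.0,-0.241,0.0,-1],[0.196,0.0,-0.053,0.0,-0.301,0.0,-1],[0.224,0.0,-0.056,0.0,-0.361,0.0,-1],[0.252,0.0,-0.058,0.0,-0.422,0.0,-1],[0.281,0.0,-0.057,0.0,-0.482,0.0,-1],[0.309,0.0,-0.055,0.0,-0.542,0.0,-1],[0.309,0.0,-0.055,0.0,-0.542,0.0,-1]]]
CALL 10 [[[-0.049,0.0,-0.007,0.0,0.0,0.0,-1],[-0.099,0.0,-0.013,0.0,0.0,0.0,-1],[-0.158,0.0,-0.021,0.0,0.0,0.0,-1],[-0.218,0.0,-0.029,0.0,0.0,0.0,-1],[-0.277,0.0,-0.036,0.0,0.0,0.0,-1],[-0.347,0.0,-0.046,0.0,0.0,0.0,-1],[-0.416,0.0,-0.055,0.0,0.0,0.0,-1],[-0.496,0.0,-0.065,0.0,0.0,0.0,-1],[-0.595,0.0,-0.078,0.0,0.0,0.0,-1],[-0.694,0.0,-0.091,0.0,0.0,0.0,-1]]]
```

>>> apply_moves([
  [[0.049,0,-0.009,0,-0.06,0,-1],[0.098,0,-0.017,0,-0.12,0,-1],[0.148,0,-0.022,0,-0.181,0,-1],[0.198,0,-0.026,0,-0.241,0,-1],[0.245,0,-0.037,0,-0.301,0,-1],[0.292,0,-0.046,0,-0.361,0,-1],[0.339,0,-0.054,0,-0.422,0,-1],[0.386,0,-0.06,0,-0.482,0,-1],[0.434,0,-0.064,0,-0.542,0,-1]],
])

```text
clock: 58.65
position: [470.8, -279.6, 202.7]
ee_rot: [-0.687, 0.718, 0.076, 0.079]
contact_force: [1.0, 0.3, -3.7]
gripper_width: 21.4
```

```bash
python3 lookb.py 36
```

```text
58.65 [ 470.8 -279.6  202.7] F [ 1.   0.3 -3.7] M [-0.63  0.03  0.02] w 21.4 lip tote [-159.5 -692.9  -50.4] lipw [ 468.7 -318.6   16.2]
lip box local [  0.1 -50.6  16.2] [-1.616  0.22   3.141]
```

>>> apply_moves([
  [[0.045,0,-0.015,0,-0.06,0,-1],[0.087,0,-0.028,0,-0.12,0,-1],[0.123,0,-0.038,0,-0.181,0,-1],[0.159,0,-0.047,0,-0.241,0,-1],[0.196,0,-0.053,0,-0.301,0,-1],[0.224,0,-0.056,0,-0.361,0,-1],[0.252,0,-0.058,0,-0.422,0,-1],[0.281,0,-0.057,0,-0.482,0,-1],[0.309,0,-0.055,0,-0.542,0,-1],[0.309,0,-0.055,0,-0.542,0,-1]],
])

```text
clock: 59.8
position: [469.2, -311.3, 200.5]
ee_rot: [-0.67, 0.702, 0.169, 0.176]
contact_force: [0.4, 2.0, -2.9]
gripper_width: 20.9
```

```bash
python3 lookb.py 37
```

```text
59.8 [ 469.2 -311.3  200.5] F [ 0.4  2.  -2.9] M [-1.2   0.02  0.  ] w 20.9 lip tote [-157.6 -672.8  -54.8] lipw [ 469.2 -298.8   10.4]
lip box local [ -0.3 -30.8  10.4] [-1.618  0.492  3.14 ]
```

>>> apply_moves([
  [[-0.049,0,-0.007,0,0,0,-1],[-0.099,0,-0.013,0,0,0,-1],[-0.158,0,-0.021,0,0,0,-1],[-0.218,0,-0.029,0,0,0,-1],[-0.277,0,-0.036,0,0,0,-1],[-0.347,0,-0.046,0,0,0,-1],[-0.416,0,-0.055,0,0,0,-1],[-0.496,0,-0.065,0,0,0,-1],[-0.595,0,-0.078,0,0,0,-1],[-0.694,0,-0.091,0,0,0,-1]],
])

```text
clock: 60.95
position: [472.0, -253.1, 242.5]
ee_rot: [-0.67, 0.701, 0.168, 0.175]
contact_force: [0.4, -0.0, -2.1]
gripper_width: 21.3
```

```bash
python3 lookb.py 38
```

```text
60.95 [ 472.  -253.1  242.5] F [ 0.4 -0.  -2.1] M [-1.4   0.04  0.03] w 21.3 lip tote [-157.8 -617.7   -9.2] lipw [ 472.1 -240.9   52.3]
lip box local [-0.  27.2 52.3] [-1.616  0.49   3.141]
```

```bash
python3 - <<'E'
from sc2 import *
p0,R0=cur()
plan(p0+[0,0,95],R0,3,-1)
MC=np.array([520.3,-5.3,4]);my=.05
lip=MC+R.from_euler('z',my).apply([68,0,0])
p,Q=world2(lip+[0,0,120],my,0);print(p,lip)
plan(p,Q,4,-1,settle=3)
E
```

```text
CALL [[[-0.149,0.0,-0.279,0.0,0.0,0.0,-1],[-0.298,0.0,-0.559,0.0,0.0,0.0,-1],[-0.447,0.0,-0.838,0.0,0.0,0.0,-1]]]
[502.34793898  -5.89797641 297.02746605] [588.21501771  -1.90141649   4.        ]
CALL [[[-0.126,-0.012,0.095,-0.038,0.059,-0.207,-1],[-0.251,-0.024,0.191,-0.075,0.117,-0.415,-1],[-0.377,-0.036,0.286,-0.113,0.176,-0.622,-1],[-0.502,-0.048,0.381,-0.151,0.234,-0.83,-1]]]
CALL [[[-0.118,-0.07,0.077,-0.038,0.059,-0.207,-1],[-0.237,-0.141,0.155,-0.075,0.117,-0.415,-1],[-0.355,-0.211,0.232,-0.113,0.176,-0.622,-1],[-0.474,-0.281,0.31,-0.151,0.234,-0.83,-1]]]
CALL [[[-0.086,-0.118,0.058,-0.038,0.059,-0.207,-1],[-0.173,-0.237,0.116,-0.075,0.117,-0.415,-1],[-0.259,-0.355,0.174,-0.113,0.176,-0.622,-1],[-0.346,-0.474,0.232,-0.151,0.234,-0.83,-1]]]
CALL [[[-0.036,-0.148,0.041,-0.038,0.059,-0.207,-1],[-0.072,-0.297,0.082,-0.075,0.117,-0.415,-1],[-0.109,-0.446,0.122,-0.113,0.176,-0.622,-1],[-0.145,-0.594,0.163,-0.151,0.234,-0.83,-1],[-0.145,-0.594,0.163,-0.151,0.234,-0.83,-1],[-0.145,-0.594,0.163,-0.151,0.234,-0.83,-1],[-0.145,-0.594,0.163,-0.151,0.234,-0.83,-1]]]
```

```bash
python3 - <<'E'
from st import *
from sc2 import *
import pickle
T,S=pickle.load(open('cams.pkl','rb'))
print('mug',atz(T,(310,160),90),atz(T,(316,185),60), 'mat far edge',atz(T,(340,199),4))
p0,R0=R.from_quat([0,0,0,1]),0
# restore cmd
B=bp2(-12+np.cos(.62)*70,10.5+np.sin(.62)*70,.62); setcmd(*B); p0,R0=cur(); print(p0)
plan(p0+[0,0,95],R0,3,-1)
Q1=R.from_euler('ZY',[BY-np.pi/2,-SIG])*FL
plan([485,-60,345],Q1,4,-1)
MC=np.array([520.3,-5.3,4]);my=.05
lip=MC+R.from_euler('z',my).apply([68,0,0])
p,Q=world2(lip+[0,0,110],my,0)
plan(p,Q,4,-1,settle=3)
E
```

```text
mug [715.67725003  24.81529652  90.        ] [646.16890964   6.0192891   60.        ] mat far edge [615.07999966 -68.59613251   4.        ]
[ 471.84734471 -253.63102459  241.94128711]
CALL [[[-0.149,0.0,-0.279,0.0,0.0,0.0,-1],[-0.298,0.0,-0.559,0.0,0.0,0.0,-1],[-0.447,0.0,-0.838,0.0,0.0,0.0,-1]]]
CALL [[[-0.219,-0.005,0.105,-0.0,0.155,-0.0,-1],[-0.438,-0.011,0.21,-0.0,0.31,-0.0,-1],[-0.656,-0.017,0.316,-0.0,0.465,-0.0,-1],[-0.875,-0.022,0.421,-0.0,0.62,-0.0,-1]]]
CALL [[[-0.24,-0.005,0.034,0.0,0.155,0.0,-1],[-0.481,-0.011,0.067,0.0,0.31,0.0,-1],[-0.722,-0.017,0.101,0.0,0.465,0.0,-1],[-0.962,-0.022,0.134,0.0,0.62,0.0,-1]]]
CALL [[[-0.039,-0.009,0.032,0.027,0.0,-0.206,-1],[-0.077,-0.018,0.063,0.054,0.0,-0.413,-1],[-0.116,-0.028,0.095,0.081,0.0,-0.619,-1],[-0.155,-0.037,0.126,0.108,0.0,-0.826,-1]]]
CALL [[[-0.032,-0.022,0.032,0.027,-0.0,-0.206,-1],[-0.064,-0.045,0.065,0.054,-0.0,-0.413,-1],[-0.096,-0.068,0.097,0.081,-0.0,-0.619,-1],[-0.128,-0.09,0.129,0.108,-0.0,-0.826,-1]]]
CALL [[[-0.021,-0.032,0.034,0.027,-0.0,-0.206,-1],[-0.041,-0.063,0.068,0.054,-0.0,-0.413,-1],[-0.061,-0.095,0.102,0.081,-0.0,-0.619,-1],[-0.082,-0.126,0.136,0.108,-0.0,-0.826,-1]]]
CALL [[[-0.007,-0.035,0.035,0.027,-0.0,-0.206,-1],[-0.013,-0.071,0.071,0.054,-0.0,-0.412,-1],[-0.02,-0.106,0.106,0.081,-0.0,-0.619,-1],[-0.027,-0.142,0.142,0.108,-0.0,-0.825,-1],[-0.027,-0.142,0.142,0.108,-0.0,-0.825,-1],[-0.027,-0.142,0.142,0.108,-0.0,-0.825,-1],[-0.027,-0.142,0.142,0.108,-0.0,-0.825,-1]]]
```

>>> apply_moves([
  [[-0.149,0,-0.279,0,0,0,-1],[-0.298,0,-0.559,0,0,0,-1],[-0.447,0,-0.838,0,0,0,-1]],
])

```text
clock: 61.4
position: [471.8, -253.9, 337.6]
ee_rot: [-0.67, 0.702, 0.168, 0.175]
contact_force: [0.1, -0.1, -2.0]
gripper_width: 21.0
```

>>> apply_moves([
  [[-0.219,-0.005,0.105,0,0.155,0,-1],[-0.438,-0.011,0.21,0,0.31,0,-1],[-0.656,-0.017,0.316,0,0.465,0,-1],[-0.875,-0.022,0.421,0,0.62,0,-1]],
])

```text
clock: 61.8
position: [478.3, -156.3, 340.9]
ee_rot: [-0.688, 0.72, 0.061, 0.064]
contact_force: [0.2, 0.1, -1.9]
gripper_width: 20.9
```

>>> apply_moves([
  [[-0.24,-0.005,0.034,0,0.155,0,-1],[-0.481,-0.011,0.067,0,0.31,0,-1],[-0.722,-0.017,0.101,0,0.465,0,-1],[-0.962,-0.022,0.134,0,0.62,0,-1]],
])

```text
clock: 62.2
position: [484.7, -59.1, 344.9]
ee_rot: [-0.689, 0.721, -0.046, -0.048]
contact_force: [1.4, -0.9, -2.0]
gripper_width: 21.1
```

>>> apply_moves([
  [[-0.039,-0.009,0.032,0.027,0,-0.206,-1],[-0.077,-0.018,0.063,0.054,0,-0.413,-1],[-0.116,-0.028,0.095,0.081,0,-0.619,-1],[-0.155,-0.037,0.126,0.108,0,-0.826,-1]],
])

```text
clock: 62.6
position: [489.1, -46.3, 329.8]
ee_rot: [0.825, -0.561, 0.053, 0.037]
contact_force: [0.0, 0.2, -2.5]
gripper_width: 21.3
```

>>> apply_moves([
  [[-0.032,-0.022,0.032,0.027,0,-0.206,-1],[-0.064,-0.045,0.065,0.054,0,-0.413,-1],[-0.096,-0.068,0.097,0.081,0,-0.619,-1],[-0.128,-0.09,0.129,0.108,0,-0.826,-1]],
])

```text
clock: 63.0
position: [493.4, -33.0, 315.4]
ee_rot: [0.923, -0.379, 0.059, 0.025]
contact_force: [-1.0, 0.3, -2.2]
gripper_width: 21.5
```

>>> apply_moves([
  [[-0.021,-0.032,0.034,0.027,0,-0.206,-1],[-0.041,-0.063,0.068,0.054,0,-0.413,-1],[-0.061,-0.095,0.102,0.081,0,-0.619,-1],[-0.082,-0.126,0.136,0.108,0,-0.826,-1]],
])

```text
clock: 63.4
position: [497.8, -19.6, 300.8]
ee_rot: [0.982, -0.18, 0.063, 0.012]
contact_force: [-0.2, -0.3, -2.5]
gripper_width: 21.7
```

>>> apply_moves([
  [[-0.007,-0.035,0.035,0.027,0,-0.206,-1],[-0.013,-0.071,0.071,0.054,0,-0.412,-1],[-0.02,-0.106,0.106,0.081,0,-0.619,-1],[-0.027,-0.142,0.142,0.108,0,-0.825,-1],[-0.027,-0.142,0.142,0.108,0,-0.825,-1],[-0.027,-0.142,0.142,0.108,0,-0.825,-1],[-0.027,-0.142,0.142,0.108,0,-0.825,-1]],
])

```text
clock: 64.1
position: [502.4, -6.2, 287.1]
ee_rot: [0.998, 0.024, 0.065, -0.002]
contact_force: [-0.4, -0.1, -2.1]
gripper_width: 21.5
```

```bash
python3 - <<'E'
from st import *
from sc2 import *
s=st();print(np.round(R.from_quat(s['ee_rot']).as_euler('ZYX'),3))
shot('wrist','w39');shot('top','t39')
E
```

```text
64.1 [502.4  -6.2 287.1] F [-0.4 -0.1 -2.1] M [0.01 0.27 0.  ] w 21.5 lip tote [ -28.7 -388.9   93.6] lipw [602.7  -1.6 125.1]
[ 0.048 -0.129  3.142]
```

```bash
python3 - <<'E'
from st import *
from sc2 import *
p=arm.get_image('wrist')
a=atz(p,(249,102),4);b=atz(p,(385,101.5),4);print(a,b,(a+b)/2-np.array([95,0,0]),np.linalg.norm(a-b))
MC=np.array([520.3,-5.3,4]);my=.05
lip=MC+R.from_euler('z',my).apply([68,0,0])
for z in (30,8,3):
    p,Q=world2(lip+[0,0,z],my,0); plan(p,Q,4 if z>10 else 3,-1,settle=1)
E
```

```text
[612.05953589  76.03439455   4.        ] [620.01671334 -75.27359214   4.        ] [5.21038125e+02 3.80401204e-01 4.00000000e+00] 151.5170733331811
CALL [[[-0.026,0.0,0.199,-0.0,-0.0,-0.0,-1],[-0.052,0.0,0.397,-0.0,-0.0,-0.0,-1],[-0.078,0.0,0.596,-0.0,-0.0,-0.0,-1],[-0.104,0.0,0.794,-0.0,-0.0,-0.0,-1],[-0.104,0.0,0.794,-0.0,-0.0,-0.0,-1]]]
CALL [[[-0.009,0.0,0.073,-0.0,-0.0,-0.0,-1],[-0.019,0.0,0.145,-0.0,-0.0,-0.0,-1],[-0.028,0.0,0.218,-0.0,-0.0,-0.0,-1],[-0.028,0.0,0.218,-0.0,-0.0,-0.0,-1]]]
CALL [[[-0.002,0.0,0.016,-0.0,-0.0,-0.0,-1],[-0.005,0.0,0.033,-0.0,-0.0,-0.0,-1],[-0.007,0.0,0.049,-0.0,-0.0,-0.0,-1],[-0.007,0.0,0.049,-0.0,-0.0,-0.0,-1]]]
```

>>> apply_moves([
  [[-0.026,0,0.199,0,0,0,-1],[-0.052,0,0.397,0,0,0,-1],[-0.078,0,0.596,0,0,0,-1],[-0.104,0,0.794,0,0,0,-1],[-0.104,0,0.794,0,0,0,-1]],
])

```text
clock: 64.75
position: [500.8, -6.5, 204.4]
ee_rot: [0.998, 0.024, 0.061, -0.001]
contact_force: [-0.6, -0.7, -2.3]
gripper_width: 21.5
```

>>> apply_moves([
  [[-0.009,0,0.073,0,0,0,-1],[-0.019,0,0.145,0,0,0,-1],[-0.028,0,0.218,0,0,0,-1],[-0.028,0,0.218,0,0,0,-1]],
])

```text
clock: 65.15
position: [502.0, -6.1, 184.2]
ee_rot: [0.998, 0.025, 0.064, -0.001]
contact_force: [-0.2, -0.1, -2.0]
gripper_width: 21.1
```

>>> apply_moves([
  [[-0.002,0,0.016,0,0,0,-1],[-0.005,0,0.033,0,0,0,-1],[-0.007,0,0.049,0,0,0,-1],[-0.007,0,0.049,0,0,0,-1]],
])

```text
clock: 65.55
position: [502.3, -6.0, 179.9]
ee_rot: [0.998, 0.025, 0.065, -0.002]
contact_force: [0.3, -0.1, -2.1]
gripper_width: 21.4
```

```bash
python3 - <<'E'
from st import *
st()
E
```

```text
65.55 [502.3  -6.  179.9] F [ 0.3 -0.1 -2.1] M [-0.02  0.32  0.03] w 21.4 lip tote [ -16.  -382.2  -12.6] lipw [602.6  -1.3  18. ]
```

Lowering by 1 mm steps until it touches.

>>> apply_moves([
  [[-0.002,0,0.015,0,0,0,-1],[-0.002,0,0.015,0,0,0,-1]],
])

```text
clock: 65.75
position: [502.3, -6.0, 178.4]
ee_rot: [0.998, 0.025, 0.065, -0.002]
contact_force: [0.1, 0.8, -1.8]
gripper_width: 21.4
```

>>> apply_moves([
  [[-0.001,0,0.01,0,0,0,-1],[-0.001,0,0.01,0,0,0,-1]],
])

```text
clock: 65.95
position: [502.4, -6.0, 177.4]
ee_rot: [0.998, 0.025, 0.065, -0.002]
contact_force: [-0.0, 0.3, -2.1]
gripper_width: 21.0
```

>>> apply_moves([
  [[-0.001,0,0.01,0,0,0,-1],[-0.001,0,0.01,0,0,0,-1]],
])

```text
clock: 66.15
position: [502.8, -6.0, 177.0]
ee_rot: [0.998, 0.025, 0.065, -0.002]
contact_force: [-1.1, -0.4, 1.0]
gripper_width: 21.4
```

>>> apply_moves([
  [[0,0,0,0,0,0,-0.3],[0,0,0,0,0,0,0],[0,0,0,0,0,0,0.4],[0,0,0,0,0,0,0.8],[0,0,0,0,0,0,1],[0,0,0,0,0,0,1],[0,0,0,0,0,0,1]],
])

```text
clock: 66.85
position: [502.5, -6.0, 176.5]
ee_rot: [0.998, 0.025, 0.065, -0.002]
contact_force: [-0.6, 0.2, 0.5]
gripper_width: 85.6
```

>>> apply_moves([
  [[0,0,-0.15,0,0,0,1],[0,0,-0.4,0,0,0,1],[0,0,-0.7,0,0,0,1],[0,0,-1,0,0,0,1],[0,0,-1,0,0,0,1]],
])

```text
clock: 67.35
position: [491.2, -6.3, 280.2]
ee_rot: [0.997, 0.025, 0.069, -0.002]
contact_force: [0.5, -0.8, 0.6]
gripper_width: 85.1
```

```bash
python3 - <<'E'
from st import *
s=st();print(s['ee_rot'],np.round(s['joints'],3))
setcmd(np.array(s['position']),R.from_quat(s['ee_rot']))
shot('wrist','w40');shot('side','s40');shot('top','t40')
a=cv2.imread('pics/w40.png')[:,130:510]
b=cv2.resize(cv2.imread('pics/s40.png')[140:340,220:420],(400,400),interpolation=cv2.INTER_CUBIC)
cv2.imwrite('pics/c40.png',cv2.hconcat([a,b]))
E
```

```text
67.35 [491.2  -6.3 280.2] F [ 0.5 -0.8  0.6] M [0.   0.15 0.01] w 85.1 lip tote [ -37.6 -387.7   86.6] lipw [593.   -1.2 119.2]
[ 0.99727233  0.02518565  0.06933673 -0.00245003] [ 0.336  0.125 -0.437  0.049 -0.876  1.256]
```

```bash
cat > lid.py <<'E'
from sc import *
HB=BC+R.from_euler('z',BY).apply([1.3,2.3,0])
Q0=R.from_euler('z',BY)*FL
def loc(x,y,ztip): # tip of the fingers at box-local
    return HB+R.from_euler('z',BY).apply([x,y,0])+[0,0,ztip+73],Q0
def arc(a,r=150,y=-50,pen=0):
    x=105-r*np.cos(a)+(6-pen)*np.sin(a)+12*np.sin(a); z=80+r*np.sin(a)+(6-pen)*np.cos(a)
    return loc(x,y,z)
E
python3 - <<'E'
from lid import *
p0,R0=cur()
plan([500,-40,375],Q0,3,-1)
p,Q=loc(185,-50,310);print(p)
plan(p,Q,3,-1,settle=1)
p,Q=loc(170,-50,232);print(p)
plan(p,Q,4,-1,settle=2)
E
```

```text
CALL [[[0.067,0.113,-0.31,-0.005,-0.092,0.064,-1],[0.134,0.227,-0.62,-0.011,-0.185,0.127,-1],[0.201,0.34,-0.93,-0.016,-0.277,0.191,-1]]]
[ 654.86562745 -324.03238275  383.        ]
CALL [[[0.186,0.308,-0.009,-0.0,-0.0,-0.0,-1],[0.373,0.615,-0.018,-0.0,-0.0,-0.0,-1],[0.559,0.923,-0.027,-0.0,-0.0,-0.0,-1]]]
CALL [[[0.186,0.307,-0.009,-0.0,-0.0,-0.0,-1],[0.372,0.615,-0.017,-0.0,-0.0,-0.0,-1],[0.558,0.922,-0.026,-0.0,-0.0,-0.0,-1]]]
CALL [[[0.186,0.308,-0.009,-0.0,-0.0,-0.0,-1],[0.373,0.615,-0.018,-0.0,-0.0,-0.0,-1],[0.559,0.923,-0.027,-0.0,-0.0,-0.0,-1],[0.559,0.923,-0.027,-0.0,-0.0,-0.0,-1]]]
[ 639.88081239 -323.35761054  305.        ]
CALL [[[-0.037,-0.0,0.195,-0.0,-0.0,-0.0,-1],[-0.075,-0.0,0.39,-0.0,-0.0,-0.0,-1],[-0.112,-0.0,0.585,-0.0,-0.0,-0.0,-1],[-0.15,-0.0,0.78,-0.0,-0.0,-0.0,-1],[-0.15,-0.0,0.78,-0.0,-0.0,-0.0,-1],[-0.15,-0.0,0.78,-0.0,-0.0,-0.0,-1]]]
```

>>> apply_moves([
  [[0.067,0.113,-0.31,-0.005,-0.092,0.064,-1],[0.134,0.227,-0.62,-0.011,-0.185,0.127,-1],[0.201,0.34,-0.93,-0.016,-0.277,0.191,-1],[0.201,0.34,-0.93,-0.016,-0.277,0.191,-1]],
])

```text
clock: 67.9
position: [501.7, -41.0, 373.3]
ee_rot: [1.0, -0.024, -0.002, 0.001]
contact_force: [0.9, -0.5, -0.6]
gripper_width: 28.2
```

>>> apply_moves([
  [[0.186,0.308,-0.04,0,0,0,-1],[0.373,0.615,-0.08,0,0,0,-1],[0.559,0.923,-0.127,0,0,0,-1]],
])

```text
clock: 68.2
position: [551.1, -135.6, 380.6]
ee_rot: [1.0, -0.023, -0.006, 0.001]
contact_force: [0.7, 0.9, 0.6]
gripper_width: 0.3
```

>>> apply_moves([
  [[0.186,0.307,-0.009,0,0,0,-1],[0.372,0.615,-0.017,0,0,0,-1],[0.558,0.922,-0.026,0,0,0,-1]],
])

```text
clock: 68.5
position: [602.8, -230.7, 382.4]
ee_rot: [1.0, -0.023, -0.007, 0.001]
contact_force: [1.1, -0.0, 0.5]
gripper_width: 0.2
```

>>> apply_moves([
  [[0.186,0.308,0.02,0,0,0,-1],[0.373,0.615,0.04,0,0,0,-1],[0.559,0.923,0.073,0,0,0,-1],[0.559,0.923,0.073,0,0,0,-1]],
])

```text
clock: 68.9
position: [654.8, -327.5, 370.7]
ee_rot: [1.0, -0.025, -0.008, -0.0]
contact_force: [-0.7, 0.9, -0.8]
gripper_width: -0.0
```

```bash
python3 - <<'E'
from st import *
s=st();print(np.round(s['joints'],2))
shot('wrist','w41');shot('top','t41');shot('side','s41')
a=cv2.imread('pics/w41.png')[:,130:510]
b=cv2.resize(cv2.imread('pics/s41.png')[140:340,220:420],(400,400),interpolation=cv2.INTER_CUBIC)
cv2.imwrite('pics/c41.png',cv2.hconcat([a,b]))
E
```

```text
68.9 [ 654.8 -327.5  370.7] F [-0.7  0.9 -0.8] M [ 0.04 -0.02 -0.01] w -0.0 lip tote [  78.3 -727.5  157.6] lipw [ 730.5 -331.6  195.9]
[-0.24  0.56  0.45  0.   -1.48  1.76]
```

```bash
python3 - <<'E'
from lid import *
from h import arm
s=arm.read_state(); print(s['joint_vel'])
setcmd(np.array(s['position']),R.from_quat(s['ee_rot']))
p,Q=loc(172,-50,232);print(p)
plan(p,Q,5,-1,settle=3)
E
```

```text
[ 0.01798946 -0.03682245  0.00652027  0.00418003 -0.00375469  0.00103298]
[ 641.87878773 -323.44758017  305.        ]
CALL [[[-0.022,-0.0,0.141,0.001,0.005,-0.0,-1],[-0.044,-0.0,0.282,0.001,0.01,-0.001,-1],[-0.067,-0.001,0.423,0.002,0.015,-0.001,-1],[-0.089,-0.001,0.564,0.002,0.02,-0.002,-1],[-0.111,-0.001,0.705,0.003,0.025,-0.002,-1],[-0.111,-0.001,0.705,0.003,0.025,-0.002,-1],[-0.111,-0.001,0.705,0.003,0.025,-0.002,-1],[-0.111,-0.001,0.705,0.003,0.025,-0.002,-1]]]
```

>>> apply_moves([
  [[-0.022,0,0.141,0.001,0.005,0,-1],[-0.044,0,0.282,0.001,0.01,0,-1],[-0.067,-0.001,0.423,0.002,0.015,0,-1],[-0.089,-0.001,0.564,0.002,0.02,0,-1],[-0.111,-0.001,0.705,0.003,0.025,0,-1],[-0.111,-0.001,0.705,0.003,0.025,0,-1],[-0.111,-0.001,0.705,0.003,0.025,0,-1]],
])

```text
clock: 69.75
position: [642.2, -323.0, 308.1]
ee_rot: [1.0, -0.022, 0.002, 0.001]
contact_force: [0.5, -0.2, 0.6]
gripper_width: 0.3
```

```bash
python3 - <<'E'
from st import *
from lid import *
s=st();print(np.round(R.from_quat(s['ee_rot']).as_euler('ZYX'),3), cur()[0])
print('tip local',R.from_euler('z',-BY).apply(np.array(s['position'])-[0,0,73]-HB))
shot('wrist','w42')
E
```

```text
69.75 [ 642.2 -323.   308.1] F [ 0.5 -0.2  0.6] M [ 0.03 -0.04  0.  ] w 0.3 lip tote [  76.7 -719.    96.4] lipw [ 721.4 -327.1  134.9]
[-0.045 -0.004  3.14 ] [ 641.85983546 -323.4804506   304.96797782]
tip local [172.26038568 -49.54813374 235.10584168]
```

```bash
python3 - <<'E'
from lid import *
from h import arm
s=arm.read_state()
setcmd(np.array(s['position']),R.from_quat(s['ee_rot']))
rows([loc(155,-50,232),loc(140,-50,231),arc(1.6)],-1,1)
rows([arc(a) for a in np.arange(1.54,1.17,-.06)],-1,1)
rows([arc(a) for a in np.arange(1.12,.73,-.06)],-1,1)
rows([arc(a) for a in np.arange(.7,.3,-.06)],-1,1)
E
```

```text
CALL 4 [[[-0.176,0.002,0.035,0.003,-0.01,0.0,-1],[-0.326,0.002,0.045,0.003,-0.01,0.0,-1],[-0.452,0.002,0.056,0.003,-0.01,0.0,-1],[-0.452,0.002,0.056,0.003,-0.01,0.0,-1]]]
CALL 8 [[[-0.09,0.0,-0.003,0.0,0.0,0.0,-1],[-0.181,0.0,-0.001,0.0,0.0,0.0,-1],[-0.271,0.0,0.006,0.0,0.0,0.0,-1],[-0.362,0.0,0.019,0.0,0.0,0.0,-1],[-0.452,0.0,0.036,0.0,0.0,0.0,-1],[-0.541,0.0,0.06,0.0,0.0,0.0,-1],[-0.629,0.0,0.088,0.0,0.0,0.0,-1],[-0.629,0.0,0.088,0.0,0.0,0.0,-1]]]
CALL 8 [[[-0.087,0.0,0.034,0.0,0.0,0.0,-1],[-0.171,0.0,0.072,0.0,0.0,0.0,-1],[-0.254,0.0,0.115,0.0,0.0,0.0,-1],[-0.334,0.0,0.163,0.0,0.0,0.0,-1],[-0.412,0.0,0.215,0.0,0.0,0.0,-1],[-0.487,0.0,0.272,0.0,0.0,0.0,-1],[-0.558,0.0,0.333,0.0,0.0,0.0,-1],[-0.558,0.0,0.333,0.0,0.0,0.0,-1]]]
CALL 8 [[[-0.068,0.0,0.065,0.0,0.0,0.0,-1],[-0.133,0.0,0.133,0.0,0.0,0.0,-1],[-0.193,0.0,0.204,0.0,0.0,0.0,-1],[-0.249,0.0,0.279,0.0,0.0,0.0,-1],[-0.301,0.0,0.357,0.0,0.0,0.0,-1],[-0.349,0.0,0.437,0.0,0.0,0.0,-1],[-0.391,0.0,0.52,0.0,0.0,0.0,-1],[-0.391,0.0,0.52,0.0,0.0,0.0,-1]]]
```

>>> apply_moves([
  [[-0.176,0.002,0.035,0.003,-0.01,0,-1],[-0.326,0.002,0.045,0.003,-0.01,0,-1],[-0.452,0.002,0.056,0.003,-0.01,0,-1],[-0.452,0.002,0.056,0.003,-0.01,0,-1]],
])

```text
clock: 70.2
position: [596.3, -322.0, 303.3]
ee_rot: [1.0, -0.023, 0.0, -0.0]
contact_force: [1.4, -0.2, 0.8]
gripper_width: 0.1
```

>>> apply_moves([
  [[-0.09,0,-0.003,0,0,0,-1],[-0.181,0,-0.001,0,0,0,-1],[-0.271,0,0.006,0,0,0,-1],[-0.362,0,0.019,0,0,0,-1],[-0.452,0,0.036,0,0,0,-1],[-0.541,0,0.06,0,0,0,-1],[-0.629,0,0.088,0,0,0,-1],[-0.629,0,0.088,0,0,0,-1]],
])

```text
clock: 71.0
position: [532.6, -319.1, 292.3]
ee_rot: [1.0, -0.023, -0.002, -0.001]
contact_force: [0.7, -0.9, -0.3]
gripper_width: -0.2
```

```bash
cat > lookl.py <<'E'
from st import *
from lid import *
import sys
t=sys.argv[1]
s=st();print('tip local',np.round(R.from_euler('z',-BY).apply(np.array(s['position'])-[0,0,73]-HB),1), cur()[0])
shot('wrist','w'+t);shot('side','s'+t)
a=cv2.imread(f'pics/w{t}.png')[:,130:510]
b=cv2.resize(cv2.imread(f'pics/s{t}.png')[140:340,220:420],(400,400),interpolation=cv2.INTER_CUBIC)
cv2.imwrite(f'pics/c{t}.png',cv2.hconcat([a,b]))
E
python3 lookl.py 43
```

```text
71.0 [ 532.6 -319.1  292.3] F [ 0.7 -0.9 -0.3] M [ 0.01 -0.04  0.02] w -0.2 lip tote [ -31.1 -709.2   67.4] lipw [ 610.7 -322.8  118.5]
tip local [ 62.7 -50.6 219.3] [ 439.6982816  -314.38493919  208.66581921]
```

>>> apply_moves([
  [[-0.087,0,0.034,0,0,0,-1],[-0.171,0,0.072,0,0,0,-1],[-0.254,0,0.115,0,0,0,-1],[-0.334,0,0.163,0,0,0,-1],[-0.412,0,0.215,0,0,0,-1],[-0.487,0,0.272,0,0,0,-1],[-0.558,0,0.333,0,0,0,-1],[-0.558,0,0.333,0,0,0,-1]],
])

```text
clock: 71.9
position: [476.7, -316.6, 258.7]
ee_rot: [1.0, -0.023, -0.002, -0.001]
contact_force: [-0.1, -1.0, -0.0]
gripper_width: -0.1
```

>>> apply_moves([
  [[-0.068,0,0.065,0,0,0,-1],[-0.133,0,0.133,0,0,0,-1],[-0.193,0,0.204,0,0,0,-1],[-0.249,0,0.279,0,0,0,-1],[-0.301,0,0.357,0,0,0,-1],[-0.349,0,0.437,0,0,0,-1],[-0.391,0,0.52,0,0,0,-1],[-0.391,0,0.52,0,0,0,-1]],
])

```text
clock: 72.7
position: [438.0, -314.2, 205.9]
ee_rot: [1.0, -0.023, -0.003, -0.001]
contact_force: [-0.3, 0.1, 0.1]
gripper_width: -0.0
```

```bash
python3 lookl.py 44; python3 - <<'E'
from lid import *
rows([arc(a) for a in (.3,.25,.2,.15,.1,.06,.03)],-1,1)
E
```

```text
72.7 [ 438.  -314.2  205.9] F [-0.3  0.1  0.1] M [-0.03  0.02 -0.  ] w -0.0 lip tote [-114.8 -694.9  -29.2] lipw [ 515.7 -317.7   32. ]
tip local [-32.1 -49.9 132.9] [ 439.6982816  -314.38493919  208.66581921]
CALL 8 [[[-0.026,0.0,0.056,0.0,0.0,0.0,-1],[-0.055,0.0,0.127,0.0,0.0,0.0,-1],[-0.081,0.0,0.2,0.0,0.0,0.0,-1],[-0.102,0.0,0.273,0.0,0.0,0.0,-1],[-0.121,0.0,0.347,0.0,0.0,0.0,-1],[-0.133,-0.001,0.407,0.0,0.0,0.0,-1],[-0.14,-0.001,0.452,0.0,0.0,0.0,-1],[-0.14,-0.001,0.452,0.0,0.0,0.0,-1]]]
```

>>> apply_moves([
  [[-0.026,0,0.056,0,0,0,-1],[-0.055,0,0.127,0,0,0,-1],[-0.081,0,0.2,0,0,0,-1],[-0.102,0,0.273,0,0,0,-1],[-0.121,0,0.347,0,0,0,-1],[-0.133,-0.001,0.407,0,0,0,-1],[-0.14,-0.001,0.452,0,0,0,-1],[-0.14,-0.001,0.452,0,0,0,-1]],
])

```text
clock: 73.6
position: [424.7, -313.7, 161.5]
ee_rot: [1.0, -0.023, -0.002, -0.001]
contact_force: [0.0, 0.6, 0.7]
gripper_width: -0.2
```

>>> apply_moves([
  [[0,0,0.01,0,0,0,-1],[0,0,0.02,0,0,0,-1],[0,0,0.02,0,0,0,-1]],
])

```text
clock: 73.9
position: [425.3, -313.9, 160.5]
ee_rot: [1.0, -0.023, -0.001, -0.0]
contact_force: [0.3, -0.5, -0.2]
gripper_width: -0.1
```

```bash
python3 lookl.py 45
```

```text
73.9 [ 425.3 -313.9  160.5] F [ 0.3 -0.5 -0.2] M [ 0.    0.   -0.04] w -0.1 lip tote [-121.3 -691.8  -75.3] lipw [ 503.7 -317.7  -13.1]
tip local [-44.8 -50.2  87.5] [ 425.72485215 -313.66493212  163.46322129]
```

>>> apply_moves([
  [[0,0,0.01,0,0,0,-1],[0,0,0.02,0,0,0,-1],[0,0,0.02,0,0,0,-1]],
])

```text
clock: 74.3
position: [425.3, -314.0, 159.1]
ee_rot: [1.0, -0.023, -0.001, -0.0]
contact_force: [-0.8, 1.1, 5.6]
gripper_width: 0.2
```

View pics/c45.png

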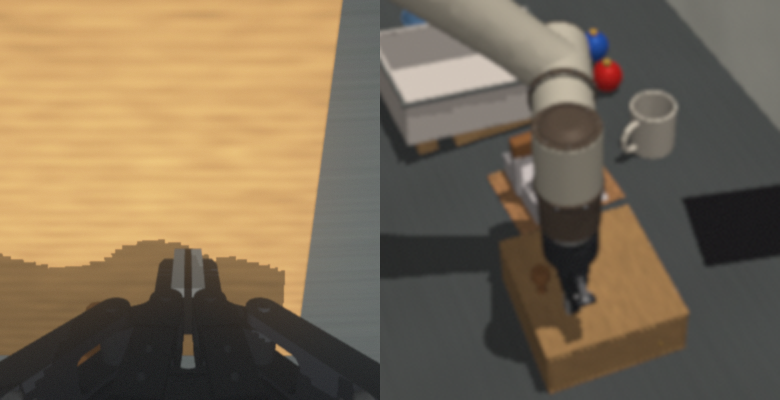

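The lid lies flat on the box, with the knob at about (540,275) and the mug at (655,120). Contact force has risen to 5.6 N. I'll press a touch more, then lift.

>>> apply_moves([
  [[0,0,0.01,0,0,0,-1],[0,0,0.01,0,0,0,-1],[0,0,0.01,0,0,0,-1]],
])

```text
clock: 74.6
position: [425.3, -314.0, 159.0]
ee_rot: [1.0, -0.023, -0.001, -0.0]
contact_force: [-2.7, 2.3, 10.3]
gripper_width: -0.1
```

Firm stop at 159.0: lid shut. Lift off.

>>> apply_moves([
  [[0,0,-0.1,0,0,0,-1],[0,0,-0.3,0,0,0,-1],[0,0,-0.6,0,0,0,-1],[0,0,-0.9,0,0,0,-1],[0,0,-1,0,0,0,-1],[0,0,-1,0,0,0,-1]],
])

```text
clock: 75.2
position: [425.9, -314.2, 259.0]
ee_rot: [1.0, -0.023, 0.001, 0.0]
contact_force: [-0.9, -0.6, -0.2]
gripper_width: 0.0
```

>>> apply_moves([
  [[0,0,-0.3,0,0,0,-1],[-0.3,0,-0.6,0,0,0,-1],[-0.6,0,-0.8,0,0,0,-1],[-0.8,0,-0.8,0,0,0,-1],[-0.8,0,-0.8,0,0,0,-1]],
])

```text
clock: 75.7
position: [343.3, -309.8, 336.8]
ee_rot: [1.0, -0.024, -0.001, -0.001]
contact_force: [0.7, 0.0, -0.6]
gripper_width: 0.2
```

```bash
python3 - <<'E'
from bench import arm
import cv2,numpy as np
for n in("top","side"):
    p=arm.get_image(n); cv2.imwrite(f"pics/fin_{n}.png",cv2.cvtColor(p['img'],cv2.COLOR_RGB2BGR))
    for l in("bauble1_center","scoop","lid_handle","mat_center","mug","bowl","jar"):
        print(n,l,[(np.round(d['at']),round(d['conf'],2)) for d in arm.mark_of(l,p)[:4]])
s=arm.read_state();print(s['clock'],s['position'],s['contact_force'])
E
```

```text
top bauble1_center []
top scoop [(array([320., 230.]), 0.64)]
top lid_handle []
top mat_center [(array([386., 147.]), 0.97)]
top mug [(array([313., 166.]), 0.84), (array([403., 246.]), 0.4)]
top bowl []
top jar [(array([486., 268.]), 0.53)]
side bauble1_center []
side scoop [(array([309., 231.]), 0.79)]
side lid_handle [(array([302., 280.]), 0.88)]
side mat_center [(array([406., 250.]), 0.76), (array([305., 233.]), 0.7)]
side mug [(array([355., 213.]), 0.65)]
side bowl [(array([246., 154.]), 0.77)]
side jar [(array([341., 374.]), 0.57)]
76.5 [ 345.61009378 -310.38276307  337.53000917] [-0.22547849  0.17877251  0.33339016]
```

View pics/fin_top.png

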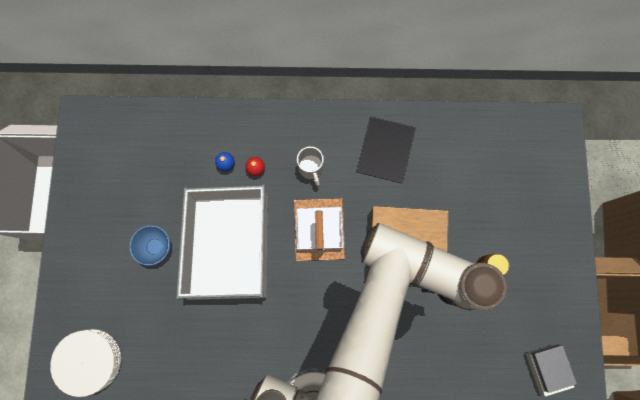

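View pics/fin_side.png

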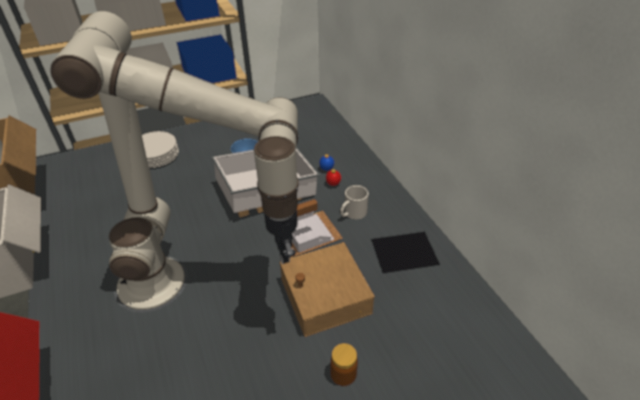

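Tote (225,245 top) is empty. The scoop stands on the cork mat (320,230) and the lid is shut. The mug, bowl, jar and blue/red balls are in place. One enlarged crop to check before handing in.

```bash
python3 - <<'E'
import cv2,numpy as np
a=cv2.imread("pics/fin_side.png")[190:345,225:400];b=cv2.imread("pics/fin_top.png")[180:300,280:460]
cv2.imwrite("pics/fin_crop.png",np.hstack([cv2.resize(a,(400,360)),cv2.resize(b,(400,360))]))
E
```

```text
(no output)
```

View pics/fin_crop.png

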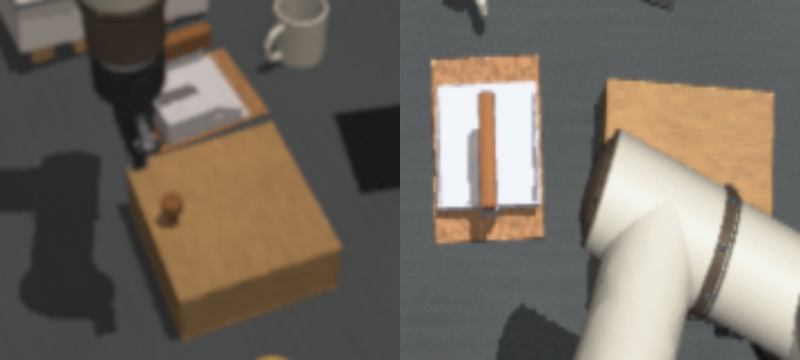

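The lid is flush on the box, the scoop is upright and inside the mat edges, and the arm is clear of everything.

```bash
python3 -c "
from bench import arm
print(arm.job_done())"
```

```text
the job is handed in; nothing more can be done
None
```

I packed all five baubles into the cardboard box in two scoop loads (three, then two). I then put the scoop back on its cork mat, pressed the lid shut and handed the job in at about 77 s.

**Last checks:**
- **Lid:** it lies flush on the box. The fingertips met a firm stop at about 86 mm, the height expected for a shut lid, with 10 N of force.
- **Tote and baubles:** the tote is empty. All five baubles were seen in the box before it was closed.
- **Scoop:** it stands upright inside the edges of the mat.
- **Bystanders:** the mug, bowl, jar, and the red and blue look-alike balls look untouched. In the last top picture the detector did not report the bowl and gave one low-confidence false mug, but the bowl is plain to see there.
- **Robot:** the gripper is clear of everything and reads no contact force.

**What went wrong on the way:**
- One bauble was knocked aside near the start, but still got packed.
- Before the second tipping the scoop slipped about 0.13 rad in the grip, and its back touched the box rim with about 15 N. I corrected this, and no breakage was seen.

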